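# Pile the plates and rack the blanks on the welding table

### The job

Clear this batch off the welding table: stack all the loose H-shaped steel plates squarely on the one that already lies on one of the two wooden blocks, edges flush and notches over notches, without shifting that plate. Stand every round steel blank from the easels on edge in a free slot of the rack, one to a slot, leaving the blank that is already there in its place. Leave the magnet and everything else on the table alone.

Things in the scene. Friction and masses are not known exactly. Their poses are not given: they have to be found in the camera images.
- plate1: H-shaped steel plate, loose on the table at the start: 96 x 96 mm, 10 mm thick, 0.35 to 0.65 kg, with a notch 42 mm long and 20 mm deep in the middle of each of two opposite sides (its +y and -y sides), so that it is 56 mm wide across the waist between the notches. Origin at the centre of its underside, x along the notched sides, y across the waist, z up at the start. May be absent.
- plate2: H-shaped steel plate, loose on the table at the start: 96 x 96 mm, 10 mm thick, 0.35 to 0.65 kg, with a notch 42 mm long and 20 mm deep in the middle of each of two opposite sides (its +y and -y sides), so that it is 56 mm wide across the waist between the notches. Origin at the centre of its underside, x along the notched sides, y across the waist, z up at the start. May be absent.
- plate3: H-shaped steel plate, loose on the table at the start: 96 x 96 mm, 10 mm thick, 0.35 to 0.65 kg, with a notch 42 mm long and 20 mm deep in the middle of each of two opposite sides (its +y and -y sides), so that it is 56 mm wide across the waist between the notches. Origin at the centre of its underside, x along the notched sides, y across the waist, z up at the start. May be absent.
- plate4: H-shaped steel plate, loose on the table at the start: 96 x 96 mm, 10 mm thick, 0.35 to 0.65 kg, with a notch 42 mm long and 20 mm deep in the middle of each of two opposite sides (its +y and -y sides), so that it is 56 mm wide across the waist between the notches. Origin at the centre of its underside, x along the notched sides, y across the waist, z up at the start. May be absent.
- base_plate: H-shaped steel plate like the others, lying flat on one of two fixed wooden blocks (104 x 112 mm, 20 mm high, one left, one right; which one differs from start to start, the other carries the magnet): the pile already begun. Loose, to stay where it is. Origin at the centre of its underside, axes as for plate1.
- magnet: red welding magnet, about 60 x 53 x 20 mm, loose on the wooden block that has no plate; a bystander. Origin at the centre of its underside.
- disc1: round steel blank, 90 mm diameter, 10 mm thick, 0.45 kg; origin at its centre, x along its axis. At the start it stands on edge in its own small fixed easel, its top leaning 15 degrees towards its +x side (roughly towards the robot), centre 56 mm up. The easel: foot 75 x 90 mm, two ledges under the rim, a backrest on the +x side ending 7 mm below the centre; the upper half is free. May be absent.
- disc2: round steel blank, 90 mm diameter, 10 mm thick, 0.45 kg; origin at its centre, x along its axis. At the start it stands on edge in its own small fixed easel, its top leaning 15 degrees towards its +x side (roughly towards the robot), centre 56 mm up. The easel: foot 75 x 90 mm, two ledges under the rim, a backrest on the +x side ending 7 mm below the centre; the upper half is free. May be absent.
- disc3: round steel blank, 90 mm diameter, 10 mm thick, 0.45 kg; origin at its centre, x along its axis. At the start it stands on edge in its own small fixed easel, its top leaning 15 degrees towards its +x side (roughly towards the robot), centre 56 mm up. The easel: foot 75 x 90 mm, two ledges under the rim, a backrest on the +x side ending 7 mm below the centre; the upper half is free. May be absent.
- racked1: a round steel blank like the others, already standing in slot1 of the rack. Exactly one of racked1 to racked4 is present. To stay where it is. Origin at its very centre, x along its axis.
- racked2: a round steel blank like the others, already standing in slot2 of the rack. Exactly one of racked1 to racked4 is present. To stay where it is. Origin at its very centre, x along its axis.
- racked3: a round steel blank like the others, already standing in slot3 of the rack. Exactly one of racked1 to racked4 is present. To stay where it is. Origin at its very centre, x along its axis.
- racked4: a round steel blank like the others, already standing in slot4 of the rack. Exactly one of racked1 to racked4 is present. To stay where it is. Origin at its very centre, x along its axis.
- rack: fixed rack, 216 mm (x) by 86 mm (y). Two rails 22 mm high run along x at y = -29 and +29 mm; on them stand bent-rod tines in pointed hoops, 67 mm high over all. Between the tines are four slots side by side along x, 50 mm apart. A disc stands in a slot with its axis along the rack's x, its rim on both rails. Origin at the centre of the underside, z up.
- slot1 (a point): slot 1 of the rack, at x = -75 mm in its frame: where the centre of a seated disc lies, 59 mm above the table; axes as the rack's. The slot is 18 mm wide between its tines, which are bevelled at the top to lead the disc in; a seated disc may lean up to about 10 degrees either way.
- slot2 (a point): slot 2 of the rack, at x = -25 mm in its frame: where the centre of a seated disc lies, 59 mm above the table; axes as the rack's. The slot is 18 mm wide between its tines, which are bevelled at the top to lead the disc in; a seated disc may lean up to about 10 degrees either way.
- slot3 (a point): slot 3 of the rack, at x = 25 mm in its frame: where the centre of a seated disc lies, 59 mm above the table; axes as the rack's. The slot is 18 mm wide between its tines, which are bevelled at the top to lead the disc in; a seated disc may lean up to about 10 degrees either way.
- slot4 (a point): slot 4 of the rack, at x = 75 mm in its frame: where the centre of a seated disc lies, 59 mm above the table; axes as the rack's. The slot is 18 mm wide between its tines, which are bevelled at the top to lead the disc in; a seated disc may lean up to about 10 degrees either way.
- wire_brush: wire brush, a loose bystander; origin at its underside or handle axis.
- tube: offcut of 30 mm square tube, 90 mm long, a loose bystander; origin at its underside or handle axis.
- angle: offcut of angle iron, 80 mm long, a loose bystander; origin at its underside or handle axis.
- hammer: hammer, a loose bystander; origin at its underside or handle axis.
- round_stub: stub of round bar, 36 mm in diameter and 35 mm high, between the left block and the rack, a loose bystander; origin at its underside or handle axis.

How it is judged (in metres and radians):
At the end, for the whole second after the job is handed in: Every plate lies flat in one pile on the base plate, centre within 8 mm and yaw within 0.12 rad of it (either way round); base plate within 15 mm of its start. Every round blank stands in a rack slot, centre within 16 mm of the slot's point, axis within 0.3 rad of the rack's x. All at rest (horizontal distance between each of plate1, plate2, plate3, plate4 and base_plate below 0.008 m and z of each of plate1, plate2, plate3, plate4 in the frame of base_plate above 0.005 m and angle between the x axis of each of plate1, plate2, plate3, plate4 and the x axis of base_plate, either way round below 0.12 rad and angle between the z axis of each of plate1, plate2, plate3, plate4 and the z axis of base_plate, either way round below 0.05 rad and linear speed of each of plate1, plate2, plate3, plate4 below 0.02 m/s and (distance between disc1 and slot1 below 0.016 m or distance between disc1 and slot2 below 0.016 m or distance between disc1 and slot3 below 0.016 m or distance between disc1 and slot4 below 0.016 m) and angle between the x axis of each of disc1, disc2, disc3, racked1, racked2, racked3, racked4 and the x axis of rack, either way round below 0.3 rad and linear speed of each of disc1, disc2, disc3, racked1, racked2, racked3, racked4 below 0.03 m/s and (distance between disc2 and slot1 below 0.016 m or distance between disc2 and slot2 below 0.016 m or distance between disc2 and slot3 below 0.016 m or distance between disc2 and slot4 below 0.016 m) and (distance between disc3 and slot1 below 0.016 m or distance between disc3 and slot2 below 0.016 m or distance between disc3 and slot3 below 0.016 m or distance between disc3 and slot4 below 0.016 m) and (distance between racked1 and slot1 below 0.016 m or distance between racked1 and slot2 below 0.016 m or distance between racked1 and slot3 below 0.016 m or distance between racked1 and slot4 below 0.016 m) and (distance between racked2 and slot1 below 0.016 m or distance between racked2 and slot2 below 0.016 m or distance between racked2 and slot3 below 0.016 m or distance between racked2 and slot4 below 0.016 m) and (distance between racked3 and slot1 below 0.016 m or distance between racked3 and slot2 below 0.016 m or distance between racked3 and slot3 below 0.016 m or distance between racked3 and slot4 below 0.016 m) and (distance between racked4 and slot1 below 0.016 m or distance between racked4 and slot2 below 0.016 m or distance between racked4 and slot3 below 0.016 m or distance between racked4 and slot4 below 0.016 m) and distance of base_plate from where it was at the start of the episode below 0.015 m); the robot touches nothing.
It fails at once if the base plate is shifted by more than 25 mm (distance of base_plate from where it was at the start of the episode above 0.025 m).
It fails at once if the disc that was already in the rack is taken out of its slot (distance of any of racked1, racked2, racked3, racked4 from where it was at the start of the episode above 0.03 m).
It fails at once if a bystander (magnet, brush, tube, angle, hammer, round stub) is moved by more than 50 mm (distance of any of magnet, wire_brush, tube, angle, hammer, round_stub from where it was at the start of the episode above 0.05 m).
Of plate1, plate2, plate3, plate4 only 3 to 4 are there at a start; the rules pass over those that are not, and their reading is None.
Of disc1, disc2, disc3 only 2 to 3 are there at a start; the rules pass over those that are not, and their reading is None.
Of racked1, racked2, racked3, racked4 only 1 to 1 are there at a start; the rules pass over those that are not, and their reading is None.
At some moment in a run one of plate1, plate2, plate3, plate4 may be knocked a few centimetres aside while the robot is not near it.
It also fails if it takes over 210 s, if anything falls off the work surface, if the arm or the gripper's body presses on something with over 40 N, if the wrist force passes 120 N, or if a joint passes its speed limit or range.

### The arm

A 6-joint arm with a two-finger parallel gripper is mounted at the origin on the work surface. World frame = base frame: x ahead of the robot, y to its left, z up, the work surface at z = 0. Lengths are in mm, angles in rad, forces in N, time in s.
With the tool pointing down it reaches from about 275 to 875 mm from the base axis. Payload 12.5 kg.
Tool frame: the origin (TCP) lies midway between the tips of the shut fingers; the grasp point (between the pads) lies 19 mm behind it; z points along the fingers, y is the direction in which the jaws open and shut (so a half turn about z gives the same grasp; the last joint's range is limited). The gripper opens to 85 mm and grips with 20 to 120 N. Pads are 22 mm wide; open, the fingers measure 114 mm over their backs; the gripper's body (76 mm by 85 mm) begins 54 mm behind the grasp point. The pads swing forward as they close: fully open they stand 13 mm farther back than shut.
Start: joints at [1.016, 0.351, 1.652, -0, 1.139, -0.085], TCP at [248.957, 490.413, 231.29] pointing down, gripper open.
Joint ranges: [-2.75, 2.75], [-0.79, 2.1], [0.01, 2.65], [-1.57, 4.71], [0.07, 3.14], [-2.87, 2.87]. Speed limits (rad/s): [2.22, 2.22, 2.79, 3.14, 3.14, 3.14].

### API

Orientations are given as a unit quaternion [w, x, y, z].
In Python, from plant import manip gives the robot as it stands.
- The arm moves only by the tool move_arm, never from a script. Its argument "motion" is a list of rows, each an object with "jaw": the opening, from 0 (shut) to 1 (fully open); "travel": the shift along the tool's x, y, z in mm, a list of three; "turn": the turn, a rotation vector about the tool's x, y, z in rad, a list of three. A call has 1 to 12 rows; each row shifts and turns the commanded pose from where the row before left it, along the tool's axes as they then stand; what a row does not reach is not made up. A row lasts 1/10 s, in which the tool goes at most 50 mm and 8.59 degrees, less where a joint would pass 70% of its speed; a pose out of reach is approached as far as the arm can. A call is refused whole if a number of a shift passes 50 or a number of a turn 0.15, either way. A call with a gripper value outside its range is refused whole. The fingers move at their own pace and stop on an object; "squeeze" is the grip in N (left out, the last holds). Time passes only in rows, so rows that do not move let the fingers close. It gives the time, the measured TCP pose, the force and the opening at its end, in the units of the state.
- manip.observe(): the state, without advancing time (a new reading comes with each control period).
- manip.camera(name): name is "side" or "top"; returns a dict with "color" (480x640x3 uint8, red, green, blue), "fov_y" (degrees; the focal length in pixels is half the picture's height over the tangent of half this angle, whatever the lens; pixels are square), "cx", "cy" (the principal point, pixels), "k1" (the pictures are not rectified: a ray, as slopes to the right and down, at radius r is drawn at 1 + k1 r^2 times it, then the intrinsics apply), "rvec" (rotation vector, rad) and "tvec" (3), from world to camera coordinates, as OpenCV has them. Camera axes: x right, y down, z forward; pixel columns grow to the right and rows downward; lengths in mm; the calibration is good to about 2 mm. A picture is of the moment at which its call begins. There is no depth.
- manip.sign_off(): hands the job in, once; it reports no verdict.
The state is a dict: "time": time; "joint_pos": joint angles; "dq": joint speeds; "tau": joint torques, N m; "tool_pos": TCP position; "tcp_rot": TCP orientation; "force": force on the tool from outside, world axes, zero at the start; "moment": the same for the moment, N m; "finger_gap": finger opening in mm.
Only numpy, scipy, OpenCV 4.12 (cv2) and the standard library are available. Lean on these libraries where they do the work, as an engineer would, in place of code of your own. Each camera call takes 0.05 s, during which the arm holds its last target.

## Working session

There is one attempt and no reset: what is moved stays moved. The work goes in short steps, Python scripts to look and compute and a tool call to move; the robot and the scene stay as the last step left them, time stands still between calls to the robot, and variables do not carry over. Pictures are saved under pics/ and viewed, and the job is handed in when it is done.

Besides the shell and the picture viewer there is one more tool, called after "Call:" as name([rows], argument=value, ...), one row to a line, values as JSON. move_arm: Moves the arm, as the interface text tells. Its arguments: {"type":"object","properties":{"motion":{"type":"array"},"squeeze":{"type":"number"}},"required":["motion"]}

```bash
ls; mkdir -p pics; python3 - <<'E'
from plant import manip
import cv2
print(manip.observe())
for n in("top","side"):
    c=manip.camera(n); cv2.imwrite(f"pics/{n}0.png",c["color"][:,:,::-1]); print({k:v for k,v in c.items() if k!="color"})
E
```

```text
pics
{'time': 0.0, 'joint_pos': array([ 1.01642301e+00,  3.51241460e-01,  1.65243550e+00, -7.79916875e-06,
        1.13907890e+00, -8.46052400e-02]), 'dq': array([-0.00038209,  0.00034167,  0.00124839,  0.00164581,  0.00231576,
        0.00128948]), 'tau': array([ 6.45651453e-04, -5.06104982e+01, -2.91399550e+01, -5.71919770e-06,
        4.49835614e-03, -2.01527610e-05]), 'tool_pos': array([248.7803222 , 490.14733709, 230.75121915]), 'tcp_rot': array([-1.79308774e-04,  2.32728580e-01,  9.72541552e-01, -5.53282324e-04]), 'force': array([-0.16013093,  0.46068155, -0.50179484]), 'moment': array([-0.02239677, -0.04307375,  0.00989514]), 'finger_gap': 85.44083682686878}
{'fov_y': 47.764513277730465, 'cx': 312.39417936986155, 'cy': 242.59244745959114, 'k1': -0.11366264241847038, 'rvec': array([ 2.10438826, -2.12733633,  0.15392866]), 'tvec': array([   7.51424006,  553.71607689, 1281.35160056])}
{'fov_y': 48.54740612611066, 'cx': 323.44058170030553, 'cy': 235.40414310603865, 'k1': 0.02846895431888457, 'rvec': array([ 2.13661175, -0.4163649 ,  0.19995308]), 'tvec': array([-510.52304562,  177.12471739, 1123.97611954])}
```

View pics/top0.png

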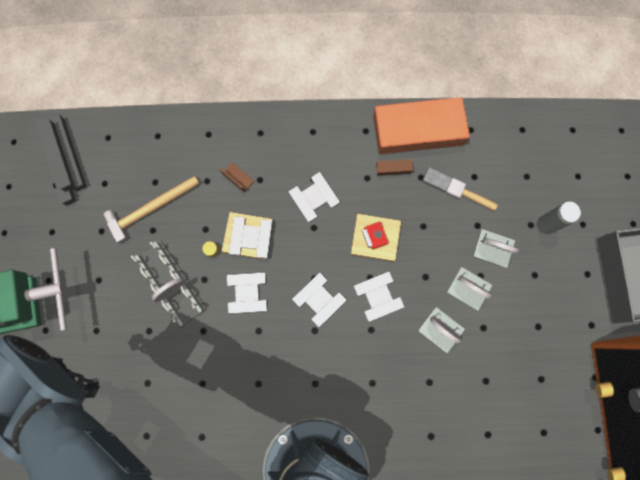

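View pics/side0.png

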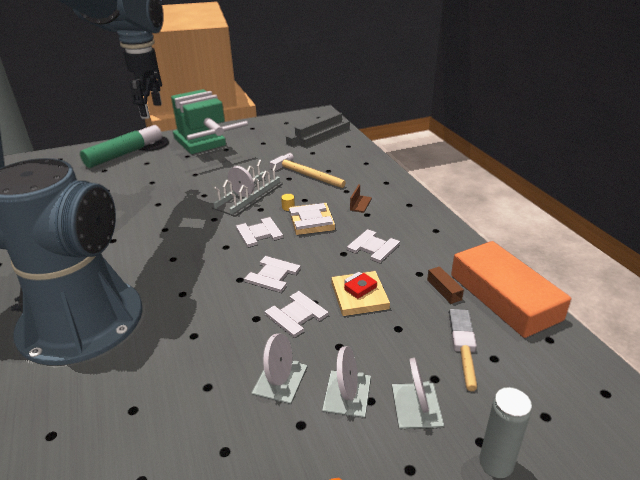

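```bash
cat > h.py <<'E'
import numpy as np, cv2
from scipy.optimize import minimize
from scipy.spatial.transform import Rotation as Ro
from plant import manip
def cam(n):
    c=manip.camera(n); c["f"]=240/np.tan(np.radians(c["fov_y"])/2)
    c["K"]=np.array([[c["f"],0,c["cx"]],[0,c["f"],c["cy"]],[0,0,1]]); c["D"]=np.array([c["k1"],0,0,0.]); return c
def proj(c,P):
    return cv2.projectPoints(np.asarray(P,float).reshape(-1,1,3),c["rvec"],c["tvec"],c["K"],c["D"])[0][:,0]
def unproj(c,uv,z):
    n=cv2.undistortPoints(np.asarray(uv,float).reshape(-1,1,2),c["K"],c["D"])[:,0]
    R=cv2.Rodrigues(c["rvec"])[0]; d=np.c_[n,np.ones(len(n))]@R; o=-R.T@c["tvec"].ravel()
    s=(z-o[2])/d[:,2]; return o+s[:,None]*d
a,w,q=48,21,28
H=np.array([[-a,-a],[-w,-a],[-w,-q],[w,-q],[w,-a],[a,-a],[a,a],[w,a],[w,q],[-w,q],[-w,a],[-a,a]],float)
def hpts(x,y,t,z):
    R=np.array([[np.cos(t),-np.sin(t)],[np.sin(t),np.cos(t)]]); p=H@R.T+[x,y]; return np.c_[p,np.full(12,z)]
def white(c,th=150,sat=30):
    i=c["color"].astype(int); return ((i.min(2)>th)&(i.max(2)-i.min(2)<sat)).astype(np.uint8)
def fit_plate(c,uv,z,t0s=None,th=150,show=None):
    S=4; m=white(c,th)
    u0,v0=int(uv[0])-40,int(uv[1])-40
    img=cv2.resize(c["color"][v0:v0+80,u0:u0+80].astype(np.float32).min(2)-0,None,fx=S,fy=S,interpolation=cv2.INTER_LINEAR)
    sat=cv2.resize((c["color"][v0:v0+80,u0:u0+80].max(2).astype(np.float32)-c["color"][v0:v0+80,u0:u0+80].min(2)),None,fx=S,fy=S)
    M=((img>th)&(sat<35)).astype(np.float32)
    P0=unproj(c,[uv],z)[0]
    def cost(p):
        q=proj(c,hpts(p[0],p[1],p[2]/50,z)); q=((q-[u0,v0])+.5)*S-.5
        r=np.zeros(M.shape,np.uint8); cv2.fillPoly(r,[np.round(q*16).astype(np.int32)],1,shift=4)
        I=(r*M).sum(); return 1-2*I/(r.sum()+M.sum()+1)
    best=None
    for t0 in (np.arange(0,np.pi,np.pi/12) if t0s is None else t0s):
        s=np.array([P0[0],P0[1],t0*50]); sim=np.array([s,s+[8,0,0],s+[0,8,0],s+[0,0,8]])
        r=minimize(cost,s,method="Nelder-Mead",options=dict(initial_simplex=sim,xatol=.1,fatol=1e-5))
        if best is None or r.fun<best.fun: best=r
    if show is not None:
        q=proj(c,hpts(best.x[0],best.x[1],best.x[2]/50,z)); cv2.polylines(show,[np.round((q+.5)*32-8).astype(np.int32)],True,(0,0,255),1,shift=4)
    x=best.x; return np.array([x[0],x[1],np.degrees(x[2]/50)%180]),best.fun
E
cat > a.py <<'E'
from h import *
c=cam("top"); im=cv2.resize(c["color"][:,:,::-1],None,fx=2,fy=2,interpolation=cv2.INTER_CUBIC)
for n,uv,z in [("A",(314,196),10),("B",(247,293),10),("C",(319,300),10),("D",(379,297),10),("base",(249,237),30)]:
    print(n,fit_plate(c,uv,z,show=im))
cv2.imwrite("pics/fit1.png",im[340:680,240:900])
cv2.imwrite("pics/right1.png",cv2.resize(c["color"][210:370,400:540,::-1],None,fx=4,fy=3.75,interpolation=cv2.INTER_CUBIC))
cv2.imwrite("pics/rack1.png",cv2.resize(c["color"][230:340,120:220,::-1],None,fx=5,fy=5,interpolation=cv2.INTER_CUBIC))
s=cam("side")
cv2.imwrite("pics/rackside1.png",cv2.resize(s["color"][140:230,200:320,::-1],None,fx=6,fy=6,interpolation=cv2.INTER_CUBIC))
cv2.imwrite("pics/discside1.png",cv2.resize(s["color"][320:440,240:460,::-1],None,fx=3.6,fy=3.6,interpolation=cv2.INTER_CUBIC))
E
python3 a.py
```

```text
A (array([681.44459747,  -1.57501373, 122.16435889]), np.float64(0.017821782178217838))
B (array([436.47556915, 169.6438887 ,   3.45060305]), np.float64(0.04341214559011086))
C (array([417.33394642, -11.99586694,  43.41737898]), np.float64(0.036160897854534024))
D (array([ 424.01095464, -160.67620828,   21.08806321]), np.float64(0.04361943416497549))
base (array([574.35550753, 158.39565374,  82.65558998]), np.float64(0.0620658860885096))
```

View pics/fit1.png

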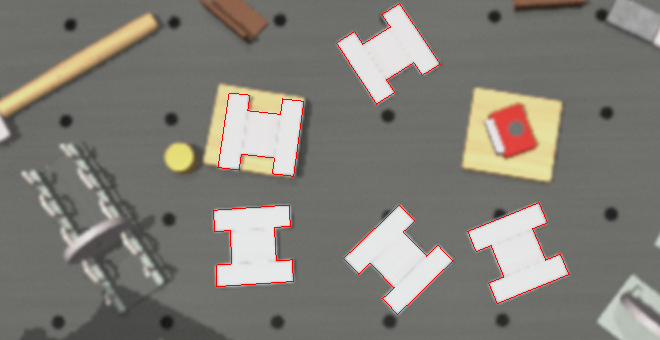

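View pics/rack1.png

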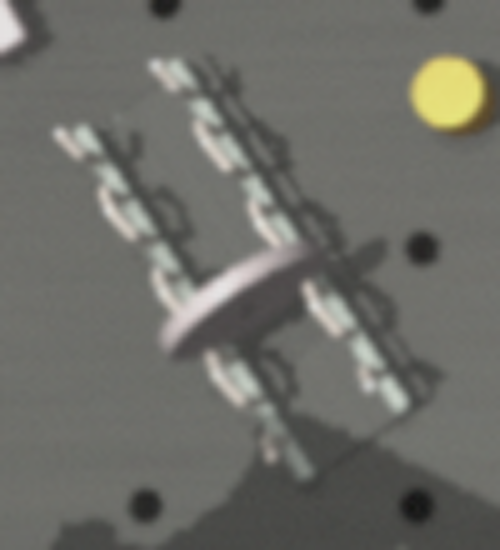

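View pics/rackside1.png

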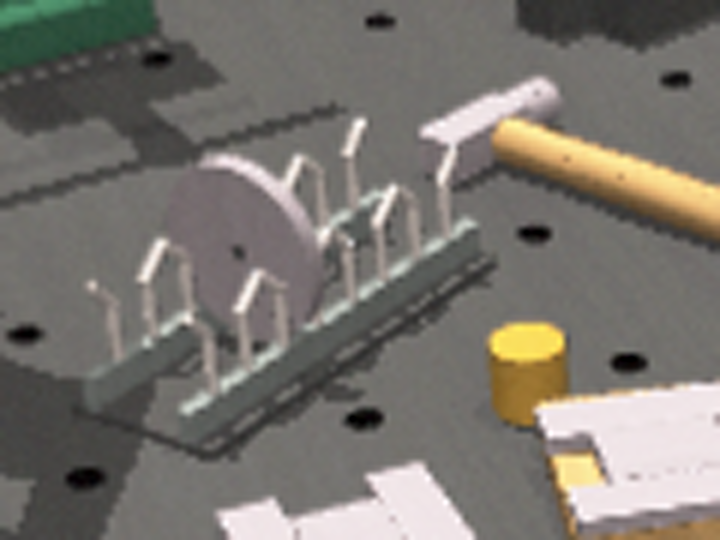

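View pics/right1.png

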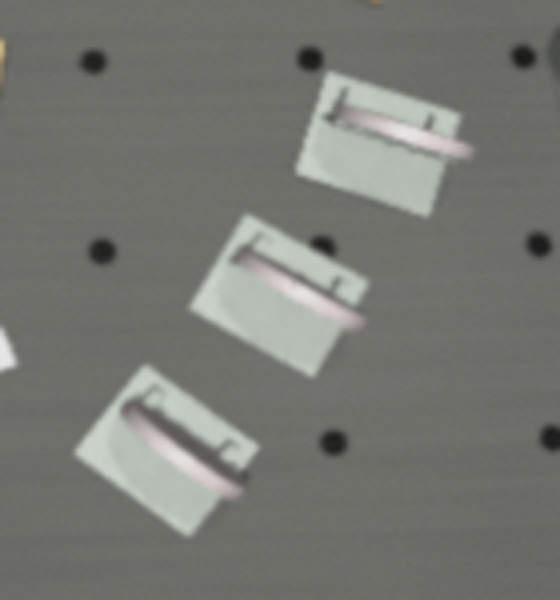

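View pics/discside1.png

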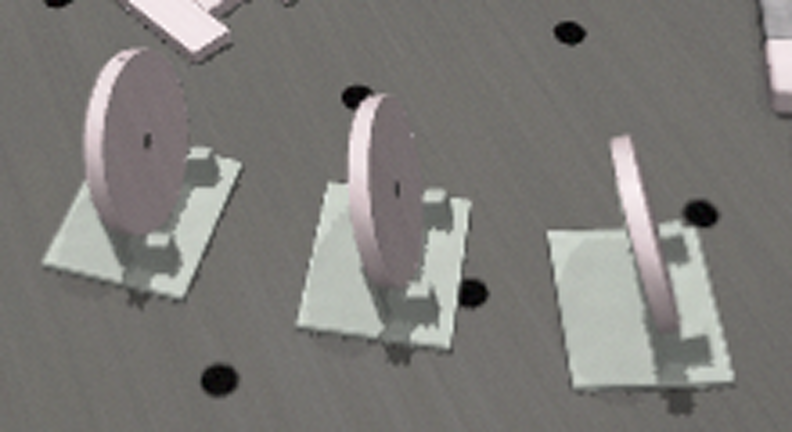

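```bash
cat > h2.py <<'E'
from h import *
th=np.linspace(0,2*np.pi,48,endpoint=False)
def cyl(x,y,z,yaw,lean,R=45,hw=5):
    # axis x' = yaw dir; top leans toward +x'
    A=Ro.from_euler("ZY",[yaw,lean]).as_matrix()
    P=np.concatenate([np.c_[np.full(48,s),R*np.cos(th),R*np.sin(th)] for s in(-hw,hw)])
    return P@A.T+[x,y,z]
def pink(c):
    i=cv2.GaussianBlur(c["color"],(3,3),0).astype(int)
    return ((i[:,:,0]-i[:,:,1]>4)&(i.max(2)>75)).astype(np.float32)
def fit_disc(cs,g,z,lean,wind,show=None,free_lean=False,free_z=False,masks=None):
    S=4; Ms=[]
    for i,(c,(u0,v0,u1,v1)) in enumerate(zip(cs,wind)):
        m=(pink(c) if masks is None else masks[i])[v0:v1,u0:u1]; Ms.append((cv2.resize(m,None,fx=S,fy=S)>.5).astype(np.float32))
    def cost(p):
        t=0
        P=cyl(p[0],p[1],z+(p[4] if free_z else 0),p[2]/50,(p[3]/50 if free_lean else lean))
        for c,M,wd in zip(cs,Ms,wind):
            q=(proj(c,P)-wd[:2]+.5)*S-.5
            h=cv2.convexHull(q.astype(np.float32))
            r=np.zeros(M.shape,np.uint8); cv2.fillPoly(r,[np.round(h*16).astype(np.int32)],1,shift=4)
            t+=1-2*(r*M).sum()/(r.sum()+M.sum()+1)
        return t
    s=np.array([g[0],g[1],g[2]*50,lean*50,0.]); sim=np.array([s]+[s+6*np.eye(5)[k] for k in range(5)])
    r=minimize(cost,s,method="Nelder-Mead",options=dict(initial_simplex=sim,xatol=.05,fatol=1e-6,maxiter=2000))
    x=r.x
    if show is not None:
        for c,im in zip(cs,show):
            h=cv2.convexHull(proj(c,cyl(x[0],x[1],z+(x[4] if free_z else 0),x[2]/50,(x[3]/50 if free_lean else lean))).astype(np.float32)); cv2.polylines(im,[np.round((h+.5)*64-8).astype(np.int32)],True,(0,0,255),1,shift=4)
    return x[0],x[1],np.degrees(x[2]/50),np.degrees(x[3]/50),z+x[4],r.fun
def big(c): return cv2.resize(c["color"][:,:,::-1],None,fx=4,fy=4,interpolation=cv2.INTER_CUBIC)
E
cat > b.py <<'E'
from h2 import *
t=cam("top"); s=cam("side")
it,is_=big(t),big(s)
cv2.imwrite("pics/pm.png",np.hstack([pink(t)[210:370,400:540],pink(s)[310:470,240:460]])*255)
fo=[("d1",(446,335),(278,362)),("d2",(471,290),(346,375)),("d3",(496,247),(420,385))]
for n,ut,us in fo:
    p=unproj(t,[ut],30)[0]; print(n,p,unproj(s,[us],50)[0])
    wt=(ut[0]-35,ut[1]-30,ut[0]+35,ut[1]+30); ws=(us[0]-35,us[1]-50,us[0]+35,us[1]+50)
    for fl in(0,1):
        print(fit_disc([t,s],(p[0],p[1],np.radians({"d1":150,"d2":155,"d3":165}[n])),56,np.radians(15),[wt,ws],show=[it,is_] if not fl else None,free_lean=fl,free_z=fl))
cv2.imwrite("pics/dt.png",it[4*215:4*365,4*405:4*535]); cv2.imwrite("pics/ds.png",is_[4*320:4*440,4*250:4*450])
E
python3 b.py
```

```text
d1 [ 325.36873294 -319.85692351   30.        ] [ 337.51309343 -315.83711108   50.        ]
(np.float64(338.71575439213166), np.float64(-311.8906672546318), np.float64(137.93767889756697), np.float64(11.961384411601713), np.float64(52.848844965699186), np.float64(0.4574330187862752))
(np.float64(337.8318296487737), np.float64(-312.12187612675916), np.float64(139.50866418931093), np.float64(11.116036370036827), np.float64(56.22366715122122), np.float64(0.3735451867594646))
d2 [ 433.59887488 -386.50168442   30.        ] [ 437.89580348 -389.20173083   50.        ]
(np.float64(439.68700948272755), np.float64(-388.46964155543), np.float64(147.39075784116713), np.float64(15.740257479703148), np.float64(62.1145161144263), np.float64(0.2673561609479884))
(np.float64(439.30354351133684), np.float64(-387.39475954987927), np.float64(147.54241540551592), np.float64(12.641483075746175), np.float64(57.63545919938663), np.float64(0.2165586195292576))
d3 [ 539.7037035  -455.61532368   30.        ] [ 545.32682071 -456.47304872   50.        ]
(np.float64(541.6869877859255), np.float64(-456.62443925410616), np.float64(159.4026353272133), np.float64(16.00115207495021), np.float64(62.357075223220896), np.float64(0.32172145329285273))
(np.float64(541.4777258461644), np.float64(-456.5301589448998), np.float64(159.44047885010974), np.float64(15.394868714397855), np.float64(57.86224823885746), np.float64(0.32389033523101973))[ WARN:0@5.089] global loadsave.cpp:1063 imwrite_ Unsupported depth image for selected encoder is fallbacked to CV_8U.
```

View pics/dt.png

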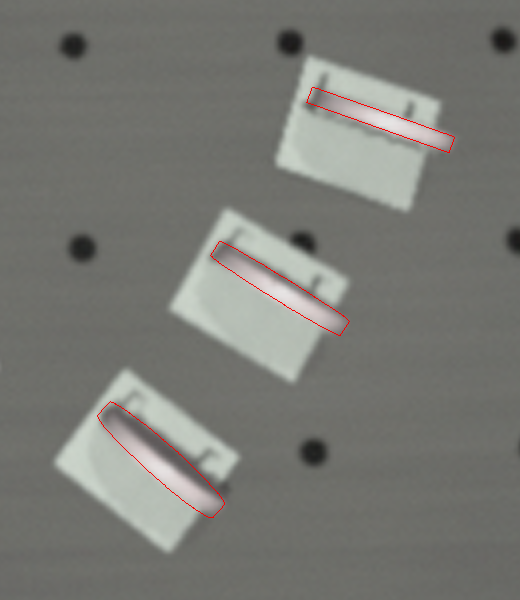

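View pics/ds.png

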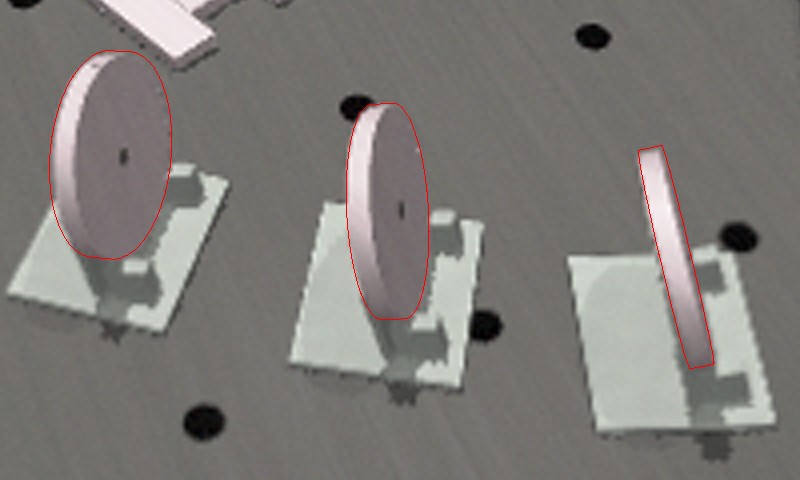

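View pics/pm.png

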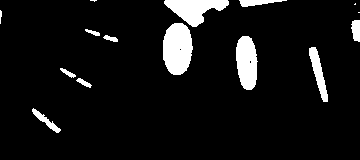

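```bash
cat > r.py <<'E'
from h2 import *
import sys
t=cam("top"); s=cam("side"); it,is_=big(t),big(s)
p=unproj(t,[(168,289)],59)[0]; print(p)
for fl in(0,1): print(fit_disc([t,s],(p[0],p[1],np.radians(-56)),59,0,[(140,260,205,315),(215,155,265,205)],show=[it,is_] if not fl else None,free_lean=fl,free_z=0))
X,Y,yaw=[float(v) for v in sys.argv[1:4]]; yaw=np.radians(yaw); c_,s_=np.cos(yaw),np.sin(yaw)
def W(x,y,z): return [X+c_*x-s_*y,Y+s_*x+c_*y,z]
for c,im in((t,it),(s,is_)):
    def L(A,B,col):
        q=proj(c,[A,B]); q=((q+.5)*64-8).astype(int); cv2.line(im,tuple(map(int,q[0])),tuple(map(int,q[1])),col,1,shift=4)
    for y in(-29,29): L(W(-108,y,22),W(108,y,22),(255,0,0))
    for x in(-108,108): L(W(x,-43,0),W(x,43,0),(0,255,0))
    for y in(-43,43): L(W(-108,y,0),W(108,y,0),(0,255,0))
    for sx in(-75,-25,25,75):
        for y in(-29,29):
            for d in (-9,9): L(W(sx+d,y,22),W(sx+d,y,50),(0,255,255))
cv2.imwrite("pics/rt.png",it[4*235:4*335,4*125:4*215]); cv2.imwrite("pics/rs.png",cv2.resize(is_[4*150:4*220,4*205:4*290],None,fx=2,fy=2))
E
python3 r.py 430 310 -56
```

```text
[441.74121903 354.63980066  59.        ]
(np.float64(441.4675179465832), np.float64(357.39818058464823), np.float64(-140.32814304967852), np.float64(11.123314067578308), np.float64(98.38393525606341), np.float64(0.6585697005457867))
(np.float64(442.7657005416642), np.float64(355.6803253236891), np.float64(-51.89552060872957), np.float64(-38.35385135314831), np.float64(78.20353876460634), np.float64(0.8568829279365499))
```

```bash
sed -i 's/np.radians(-56)),59/np.radians(35)),59/' r.py; python3 r.py 461 371 35.4
```

```text
[441.74121903 354.63980066  59.        ]
(np.float64(441.3789292348913), np.float64(358.3520814395325), np.float64(38.119506889768545), np.float64(-3.04893432511527), np.float64(61.663646683818584), np.float64(0.6615099637636015))
(np.float64(444.66030790847395), np.float64(360.5922085488204), np.float64(35.32278052623276), np.float64(-8.756153585163576), np.float64(63.995493175609546), np.float64(0.5863156228457013))
```

View pics/rt.png

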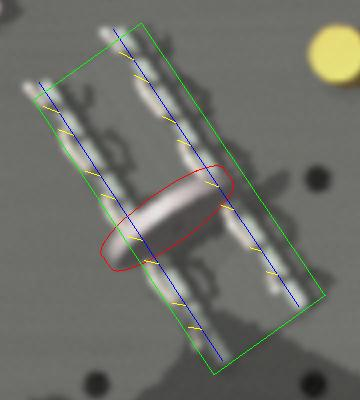

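View pics/rs.png

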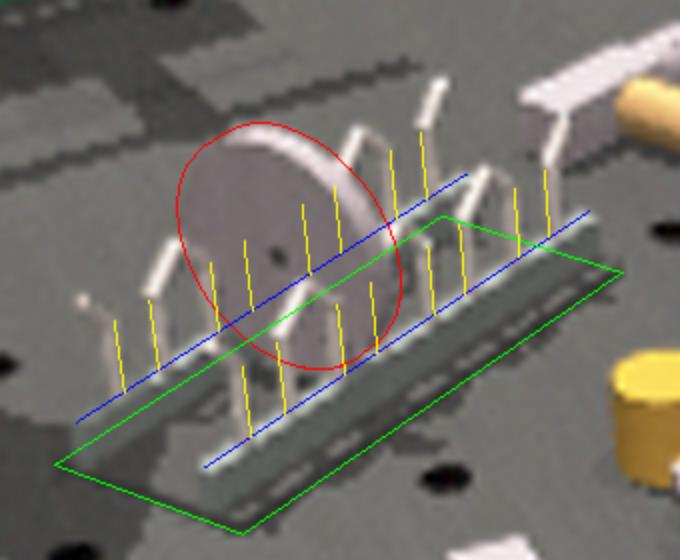

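```bash
cat >> r.py <<'E'
it,is_=big(t),big(s)
for c,im in((t,it),(s,is_)):
    for x in(-50,0,50):
        for y in (-29,29):
            q=proj(c,[W(x,y,65)])[0]; cv2.drawMarker(im,tuple(int(v) for v in (q+.5)*4),(0,0,255),cv2.MARKER_CROSS,9,1)
cv2.imwrite("pics/rt2.png",cv2.resize(it[4*235:4*335,4*125:4*215],None,fx=1.5,fy=1.5)); cv2.imwrite("pics/rs2.png",cv2.resize(is_[4*150:4*220,4*205:4*290],None,fx=2,fy=2))
E
python3 r.py 460 371 35.4
```

```text
[441.74121903 354.63980066  59.        ]
(np.float64(441.91453681013667), np.float64(358.59515192469564), np.float64(41.21761749452278), np.float64(-11.836325895532624), np.float64(64.90974570135006), np.float64(0.650240578627445))
(np.float64(445.5385607550133), np.float64(360.139161106999), np.float64(36.65528241020471), np.float64(-8.920651300944533), np.float64(61.816805528479314), np.float64(0.5841958490469227))
```

View pics/rt2.png

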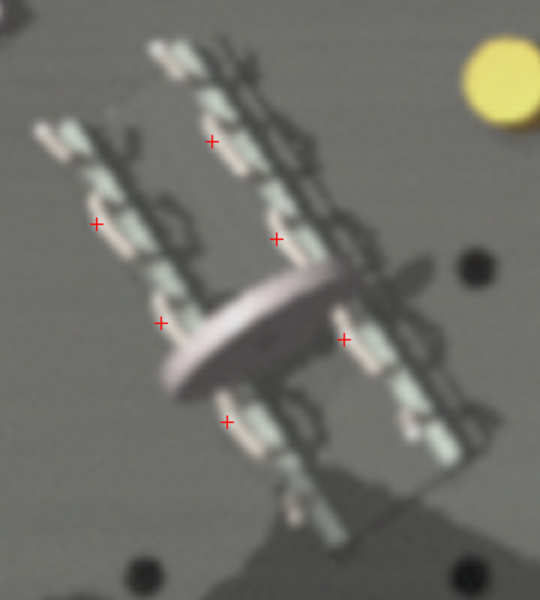

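View pics/rs2.png

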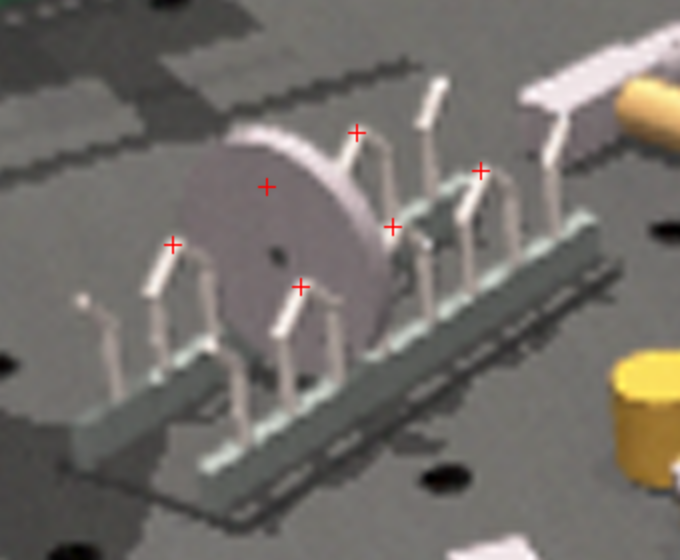

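```bash
cat > pl.py <<'E'
import sys,numpy as np
from scipy.spatial.transform import Rotation as Ro
from plant import manip
# usage: pl.py x y z heading_deg [lean_deg]   (y_tool heading; lean: tool z leans toward +heading)
X=[float(v) for v in sys.argv[1:]]
p=np.array(X[:3]); h=np.radians(X[3]); l=np.radians(X[4]) if len(X)>4 else 0
e=np.array([np.cos(h),np.sin(h),0]); k=np.array([0,0,1.])
z=np.sin(l)*e-np.cos(l)*k; y=np.cos(l)*e+np.sin(l)*k; R=np.c_[np.cross(y,z),y,z]
o=manip.observe(); q=o["tcp_rot"]; R0=Ro.from_quat([q[1],q[2],q[3],q[0]]).as_matrix()
d=p-o["tool_pos"]; rv=Ro.from_matrix(R0.T@R).as_rotvec()
print("t %.2f gap %.1f F %s pos %s head %.2f q6 %.2f"%(o["time"],o["finger_gap"],o["force"].round(1),o["tool_pos"].round(1),np.degrees(np.arctan2(R0[1,1],R0[0,1])),o["joint_pos"][5]))
n=max(1,int(np.ceil(np.linalg.norm(rv)/.145))); print("turn total",rv.round(3)," n",n,"each",(rv/n).round(3))
for nm,M in(("travel old frame",R0),("travel new frame",R)):
    t=M.T@d; n=max(1,int(np.ceil(np.abs(t).max()/45))); print(nm,t.round(1),"n",n,"each",(t/n).round(1))
E
python3 pl.py 436.5 169.6 60 93.45
```

```text
t 0.60 gap 85.1 F [-0.7 -0.7 -0.2] pos [249.  490.4 231.3] head 63.08 q6 -0.08
turn total [ 0.   -0.   -0.53]  n 4 each [ 0.    -0.    -0.133]
travel old frame [-312.5 -201.1  171.3] n 7 each [-44.6 -28.7  24.5]
travel new frame [-167.9 -331.5  171.3] n 8 each [-21.  -41.4  21.4]
```

Call:
move_arm([
  {"jaw": 1, "travel": [-39, -25, 0], "turn": [0, 0, 0]},
  {"jaw": 1, "travel": [-39, -25, 0], "turn": [0, 0, 0]},
  {"jaw": 1, "travel": [-39, -25, 0], "turn": [0, 0, 0]},
  {"jaw": 1, "travel": [-39, -25, 0], "turn": [0, 0, 0]},
  {"jaw": 1, "travel": [-39, -25, 0], "turn": [0, 0, 0]},
  {"jaw": 1, "travel": [-39, -25, 0], "turn": [0, 0, 0]},
  {"jaw": 1, "travel": [-39, -25, 0], "turn": [0, 0, 0]},
  {"jaw": 1, "travel": [-39, -26, 0], "turn": [0, 0, 0]},
  {"jaw": 1, "travel": [0, 0, 40], "turn": [0, 0, -0.133]},
  {"jaw": 1, "travel": [0, 0, 40], "turn": [0, 0, -0.133]},
  {"jaw": 1, "travel": [0, 0, 40], "turn": [0, 0, -0.133]},
  {"jaw": 1, "travel": [0, 0, 40], "turn": [0, 0, -0.131]},
], squeeze=60)

```text
time: 1.8
tool_pos: [436.3, 169.8, 70.1]
tcp_rot: [0.0, -0.033, 0.999, 0.0]
force: [0.8, -0.2, 0.6]
finger_gap: 85.3
```

```bash
python3 pl.py 436.5 169.6 -2 93.45;  python3 - <<'E'
from h import *
t=cam("top");s=cam("side")
cv2.imwrite("pics/t2.png",cv2.resize(t["color"][220:340,180:320,::-1],None,fx=4,fy=4)); cv2.imwrite("pics/s2.png",s["color"][:,:,::-1])
o=manip.observe()
print(proj(t,[o["tool_pos"]]),proj(s,[o["tool_pos"]]))
E
```

```text
t 1.80 gap 85.3 F [ 0.8 -0.2  0.6] pos [436.3 169.8  70.1] head 93.75 q6 -1.36
turn total [0.    0.001 0.005]  n 1 each [0.    0.001 0.005]
travel old frame [-0.1 -0.2 72.1] n 2 each [-0.1 -0.1 36. ]
travel new frame [-0.2 -0.2 72.1] n 2 each [-0.1 -0.1 36. ]
[[242.63922391 291.52113575]] [[255.83484243 210.99573299]]
```

View pics/s2.png

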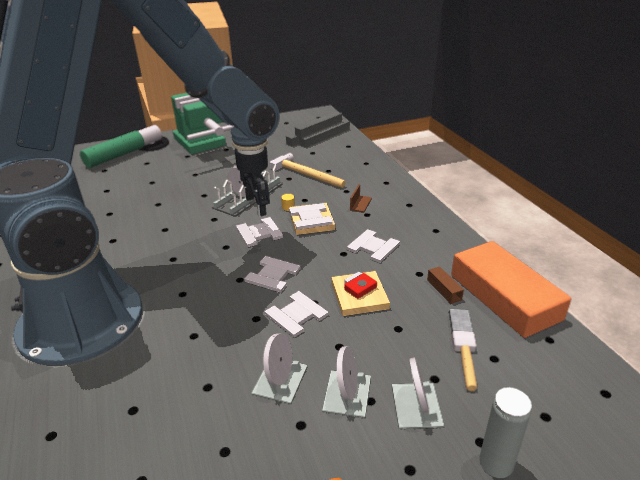

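View pics/t2.png

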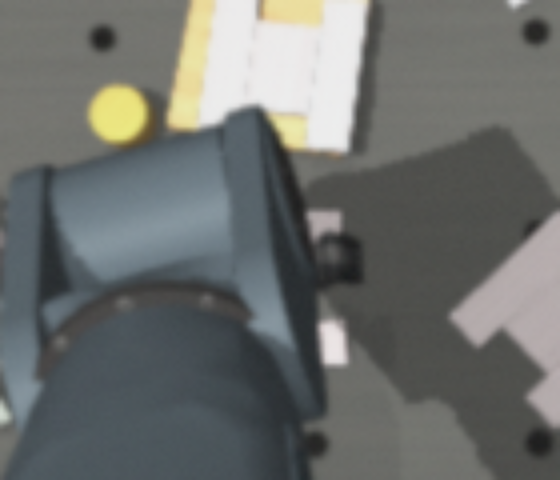

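Call:
move_arm([
  {"jaw": 1, "travel": [0, 0, 25], "turn": [0, 0, 0.005]},
  {"jaw": 1, "travel": [0, 0, 25], "turn": [0, 0, 0]},
  {"jaw": 1, "travel": [0, 0, 15], "turn": [0, 0, 0]},
  {"jaw": 1, "travel": [0, 0, 6], "turn": [0, 0, 0]},
  {"jaw": 0.5, "travel": [0, 0, 0], "turn": [0, 0, 0]},
  {"jaw": 0.5, "travel": [0, 0, 0], "turn": [0, 0, 0]},
  {"jaw": 0.5, "travel": [0, 0, 0], "turn": [0, 0, 0]},
  {"jaw": 0.5, "travel": [0, 0, 0], "turn": [0, 0, 0]},
  {"jaw": 0.5, "travel": [0, 0, 0], "turn": [0, 0, 0]},
  {"jaw": 0.5, "travel": [0, 0, 0], "turn": [0, 0, 0]},
], squeeze=60)

```text
time: 2.9
tool_pos: [437.0, 170.2, 2.1]
tcp_rot: [0.001, -0.027, 1.0, 0.0]
force: [-3.0, -2.3, 14.5]
finger_gap: 53.8
```

```bash
python3 pl.py 574.4 158.4 120 -7.34
```

```text
t 2.90 gap 53.8 F [-3.  -2.3 14.5] pos [437.  170.2   2.1] head 93.13 q6 -1.35
turn total [2.000e-03 1.000e-03 1.753e+00]  n 13 each [0.    0.    0.135]
travel old frame [-136.8  -19.2 -117.6] n 4 each [-34.2  -4.8 -29.4]
travel new frame [   5.9  137.8 -117.9] n 4 each [  1.5  34.4 -29.5]
```

Call:
move_arm([
  {"jaw": 0.4, "travel": [0, 0, -2], "turn": [0, 0, 0]},
  {"jaw": 0.4, "travel": [0, 0, 0], "turn": [0, 0, 0]},
  {"jaw": 0.4, "travel": [0, 0, 0], "turn": [0, 0, 0]},
  {"jaw": 0.4, "travel": [0, 0, 0], "turn": [0, 0, 0]},
], squeeze=80)

```text
time: 3.3
tool_pos: [436.2, 170.0, 2.5]
tcp_rot: [0.0, -0.028, 1.0, 0.0]
force: [-1.1, -0.5, 3.5]
finger_gap: 52.4
```

Call:
move_arm([
  {"jaw": 0.4, "travel": [0, 0, -10], "turn": [0, 0, 0]},
  {"jaw": 0.4, "travel": [0, 0, -25], "turn": [0, 0, 0]},
  {"jaw": 0.4, "travel": [0, 0, -40], "turn": [0, 0, 0]},
  {"jaw": 0.4, "travel": [0, 0, -40], "turn": [0, 0, 0]},
  {"jaw": 0.4, "travel": [0, 0, 0], "turn": [0, 0, 0]},
])

```text
time: 3.8
tool_pos: [438.4, 170.6, 121.9]
tcp_rot: [0.004, -0.028, 1.0, 0.001]
force: [0.2, 0.5, -4.9]
finger_gap: 52.3
```

```bash
python3 pl.py 574.4 158.4 120 -7.34;  python3 - <<'E'
from h import *
s=cam("side")
cv2.imwrite("pics/s3.png",cv2.resize(s["color"][120:280,180:340,::-1],None,fx=4,fy=3.7))
E
```

```text
t 3.80 gap 52.3 F [ 0.2  0.5 -4.9] pos [438.4 170.6 121.9] head 93.17 q6 -1.35
turn total [0.008 0.004 1.754]  n 13 each [0.001 0.    0.135]
travel old frame [-135.1  -19.7    3. ] n 4 each [-33.8  -4.9   0.7]
travel new frame [  5.2 136.4   1.9] n 4 each [ 1.3 34.1  0.5]
```

View pics/s3.png

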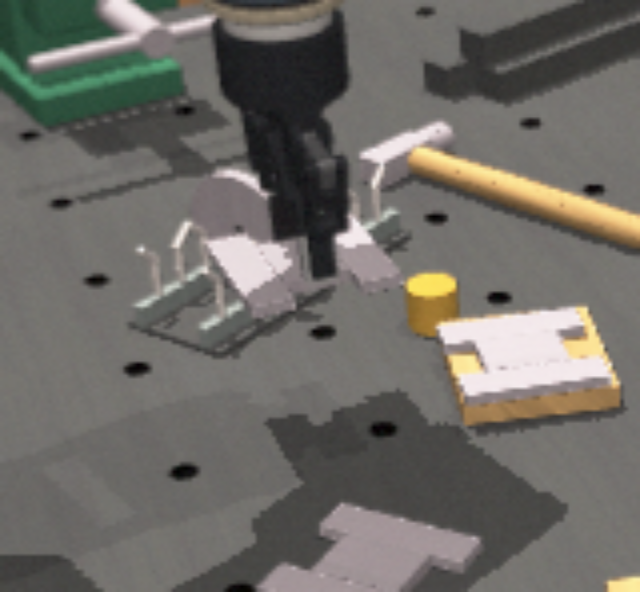

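Call:
move_arm([
  {"jaw": 0.4, "travel": [0, 0, 0], "turn": [0, 0, 0.146]},
  {"jaw": 0.4, "travel": [0, 0, 0], "turn": [0, 0, 0.146]},
  {"jaw": 0.4, "travel": [0, 0, 0], "turn": [0, 0, 0.146]},
  {"jaw": 0.4, "travel": [0, 0, 0], "turn": [0, 0, 0.146]},
  {"jaw": 0.4, "travel": [0, 0, 0], "turn": [0, 0, 0.146]},
  {"jaw": 0.4, "travel": [0, 0, 0], "turn": [0, 0, 0.146]},
  {"jaw": 0.4, "travel": [0, 0, 0], "turn": [0, 0, 0.146]},
  {"jaw": 0.4, "travel": [0, 0, 0], "turn": [0, 0, 0.146]},
  {"jaw": 0.4, "travel": [0, 0, 0], "turn": [0, 0, 0.146]},
  {"jaw": 0.4, "travel": [0, 0, 0], "turn": [0, 0, 0.146]},
  {"jaw": 0.4, "travel": [0, 0, 0], "turn": [0, 0, 0.146]},
  {"jaw": 0.4, "travel": [0, 0, 0], "turn": [0, 0, 0.146]},
])

```text
time: 5.05
tool_pos: [435.1, 169.6, 115.7]
tcp_rot: [-0.001, 0.752, 0.659, -0.001]
force: [-0.8, -0.5, -5.9]
finger_gap: 52.4
```

Call:
move_arm([
  {"jaw": 0.4, "travel": [1.5, 34, 0], "turn": [0, 0, 0]},
  {"jaw": 0.4, "travel": [1.5, 34, 0], "turn": [0, 0, 0]},
  {"jaw": 0.4, "travel": [1.5, 34, 0], "turn": [0, 0, 0]},
  {"jaw": 0.4, "travel": [1.5, 34, 0], "turn": [0, 0, 0]},
  {"jaw": 0.4, "travel": [0, 0, 0], "turn": [0, 0, 0]},
  {"jaw": 0.4, "travel": [0, 0, 0], "turn": [0, 0, 0]},
])

```text
time: 5.65
tool_pos: [570.8, 158.4, 115.1]
tcp_rot: [-0.001, 0.75, 0.661, -0.002]
force: [-0.4, -0.5, -5.0]
finger_gap: 52.5
```

```bash
python3 pl.py 574.4 158.4 34 -7.34;  python3 - <<'E'
from h import *
s=cam("side");t=cam("top")
cv2.imwrite("pics/s4.png",cv2.resize(s["color"][120:280,240:400,::-1],None,fx=4,fy=3.7))
cv2.imwrite("pics/t4.png",cv2.resize(t["color"][180:300,180:320,::-1],None,fx=4,fy=4))
E
```

```text
t 5.65 gap 52.5 F [-0.4 -0.5 -5. ] pos [570.8 158.4 115.1] head -7.25 q6 0.32
turn total [-0.004  0.001  0.002]  n 1 each [-0.004  0.001  0.002]
travel old frame [ 0.5  3.8 81.1] n 2 each [ 0.3  1.9 40.6]
travel new frame [ 0.4  3.6 81.1] n 2 each [ 0.2  1.8 40.6]
```

View pics/s4.png

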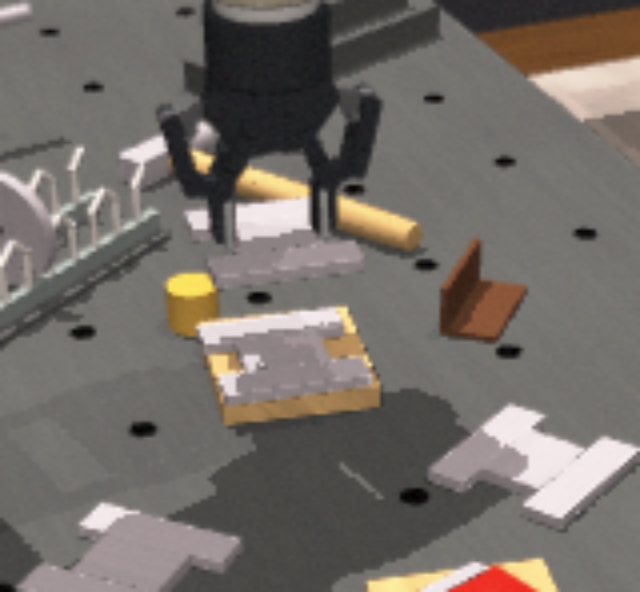

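View pics/t4.png

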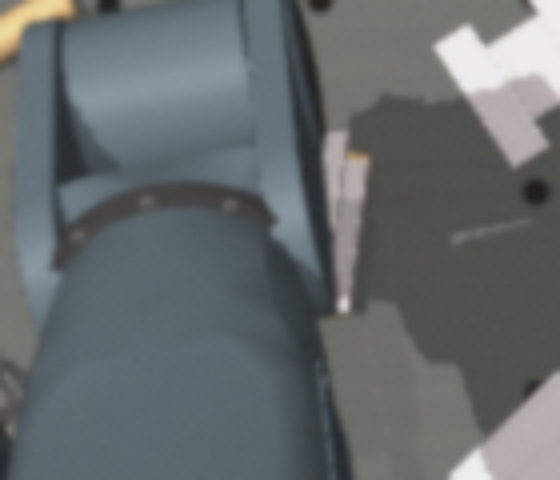

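Call:
move_arm([
  {"jaw": 0.4, "travel": [0.5, 3.5, 30], "turn": [0, 0, 0]},
  {"jaw": 0.4, "travel": [0, 0, 30], "turn": [0, 0, 0]},
  {"jaw": 0.4, "travel": [0, 0, 12], "turn": [0, 0, 0]},
  {"jaw": 0.4, "travel": [0, 0, 0], "turn": [0, 0, 0]},
  {"jaw": 0.4, "travel": [0, 0, 0], "turn": [0, 0, 0]},
])

```text
time: 6.25
tool_pos: [575.6, 159.1, 46.2]
tcp_rot: [0.0, 0.75, 0.661, 0.0]
force: [-0.2, -0.1, -4.4]
finger_gap: 52.2
```

```bash
python3 pl.py 574.4 158.4 32.5 -7.34;  python3 - <<'E'
from h import *
s=cam("side");t=cam("top")
cv2.imwrite("pics/s5.png",cv2.resize(s["color"][170:250,270:350,::-1],None,fx=8,fy=7))
E
```

```text
t 6.25 gap 52.2 F [-0.2 -0.1 -4.4] pos [575.6 159.1  46.2] head -7.21 q6 0.32
turn total [ 0.001 -0.     0.002]  n 1 each [ 0.001 -0.     0.002]
travel old frame [-0.8 -1.2 13.7] n 1 each [-0.8 -1.2 13.7]
travel new frame [-0.8 -1.1 13.7] n 1 each [-0.8 -1.1 13.7]
```

View pics/s5.png

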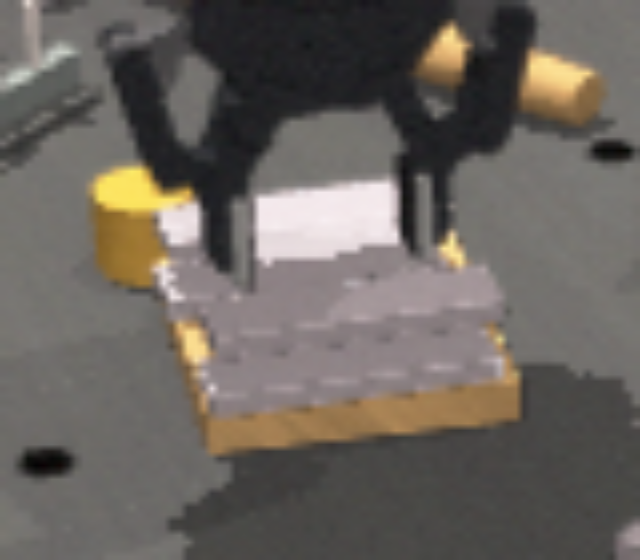

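Call:
move_arm([
  {"jaw": 0.4, "travel": [-0.5, -0.5, 6], "turn": [0, 0, 0]},
  {"jaw": 0.4, "travel": [0, 0, 5], "turn": [0, 0, 0]},
  {"jaw": 0.4, "travel": [0, 0, 1.5], "turn": [0, 0, 0]},
  {"jaw": 0.4, "travel": [0, 0, 0], "turn": [0, 0, 0]},
  {"jaw": 0.4, "travel": [0, 0, 0], "turn": [0, 0, 0]},
])

```text
time: 6.85
tool_pos: [574.9, 158.4, 32.7]
tcp_rot: [0.0, 0.75, 0.661, 0.0]
force: [-0.1, -0.6, -4.5]
finger_gap: 52.2
```

Still carrying the weight; lower a bit more, then release.

Call:
move_arm([
  {"jaw": 0.4, "travel": [0, 0, 1], "turn": [0, 0, 0]},
  {"jaw": 0.4, "travel": [0, 0, 0.5], "turn": [0, 0, 0]},
  {"jaw": 0.4, "travel": [0, 0, 0], "turn": [0, 0, 0]},
])

```text
time: 7.15
tool_pos: [575.0, 158.5, 32.5]
tcp_rot: [0.0, 0.75, 0.661, 0.0]
force: [-6.1, -1.9, 12.0]
finger_gap: 52.2
```

Call:
move_arm([
  {"jaw": 0.7, "travel": [0, 0, -1], "turn": [0, 0, 0]},
  {"jaw": 0.8, "travel": [0, 0, 0], "turn": [0, 0, 0]},
  {"jaw": 0.85, "travel": [0, 0, 0], "turn": [0, 0, 0]},
  {"jaw": 0.85, "travel": [0, 0, 0], "turn": [0, 0, 0]},
  {"jaw": 0.85, "travel": [0, 0, -15], "turn": [0, 0, 0]},
  {"jaw": 0.85, "travel": [0, 0, -35], "turn": [0, 0, 0]},
  {"jaw": 1, "travel": [0, 0, -40], "turn": [0, 0, 0]},
])

```text
time: 7.85
tool_pos: [574.3, 158.3, 123.5]
tcp_rot: [-0.0, 0.75, 0.661, -0.001]
force: [0.2, 0.2, 0.9]
finger_gap: 84.2
```

```bash
python3 pl.py 681.4 -1.6 100 32.16
```

```text
t 7.85 gap 84.2 F [0.2 0.2 0.9] pos [574.3 158.3 123.5] head -7.22 q6 0.32
turn total [-0.002 -0.    -0.687]  n 5 each [-0.    -0.    -0.137]
travel old frame [-145.2  126.4   23.3] n 4 each [-36.3  31.6   5.8]
travel new frame [-192.4    5.6   23.5] n 5 each [-38.5   1.1   4.7]
```

```bash
cat > look.py <<'E'
from h import *
import sys,json
# args: name:u,v,z ...
c=cam("top"); im=cv2.resize(c["color"][:,:,::-1],None,fx=2,fy=2,interpolation=cv2.INTER_CUBIC)
for a in sys.argv[2:]:
    u,v,z=map(float,a.split(",")); r,f=fit_plate(c,(u,v),z,show=im,th=110); print(a,r.round(1),round(f,3))
cv2.imwrite(sys.argv[1],im[300:680,240:900])
E
python3 look.py pics/l1.png 314,196,10 319,300,10 379,297,10
```

```text
314,196,10 [682.   -1.6 121.9] 0.614
319,300,10 [417.5 -12.3  43.8] 0.262
379,297,10 [ 431.9 -190.8   16. ] 0.525
```

View pics/l1.png

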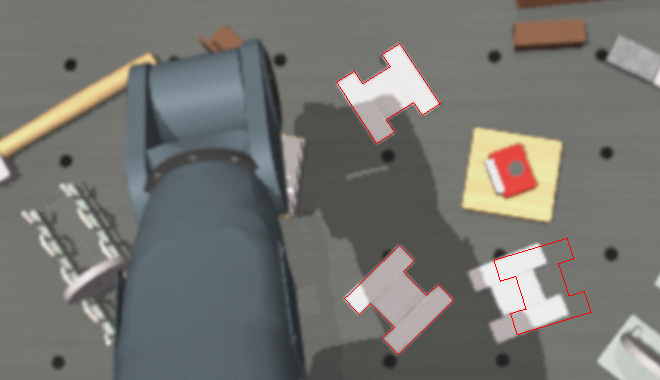

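Call:
move_arm([
  {"jaw": 1, "travel": [0, 0, 0], "turn": [0, 0, -0.137]},
  {"jaw": 1, "travel": [0, 0, 0], "turn": [0, 0, -0.137]},
  {"jaw": 1, "travel": [0, 0, 0], "turn": [0, 0, -0.137]},
  {"jaw": 1, "travel": [0, 0, 0], "turn": [0, 0, -0.137]},
  {"jaw": 1, "travel": [0, 0, 0], "turn": [0, 0, -0.139]},
  {"jaw": 1, "travel": [-38.5, 1, 5], "turn": [0, 0, 0]},
  {"jaw": 1, "travel": [-38.5, 1, 5], "turn": [0, 0, 0]},
  {"jaw": 1, "travel": [-38.5, 1, 15], "turn": [0, 0, 0]},
  {"jaw": 1, "travel": [-38.5, 1, 15], "turn": [0, 0, 0]},
  {"jaw": 1, "travel": [-38.5, 1, 15], "turn": [0, 0, 0]},
  {"jaw": 1, "travel": [0, 0, 0], "turn": [0, 0, 0]},
  {"jaw": 1, "travel": [0, 0, 0], "turn": [0, 0, 0]},
])

```text
time: 9.1
tool_pos: [681.5, -2.5, 67.5]
tcp_rot: [-0.0, 0.484, 0.875, 0.0]
force: [-0.1, -0.1, 0.6]
finger_gap: 85.4
```

```bash
python3 pl.py 681.7 -1.6 2 32; python3 - <<'E'
from h import *
s=cam("side")
cv2.imwrite("pics/s6.png",cv2.resize(s["color"][160:280,300:440,::-1],None,fx=5,fy=5))
E
```

```text
t 9.10 gap 85.4 F [-0.1 -0.1  0.6] pos [681.5  -2.5  67.5] head 32.07 q6 -0.63
turn total [-0.    -0.     0.001]  n 1 each [-0.    -0.     0.001]
travel old frame [ 0.6  0.6 65.5] n 2 each [ 0.3  0.3 32.7]
travel new frame [ 0.6  0.6 65.5] n 2 each [ 0.3  0.3 32.7]
```

View pics/s6.png

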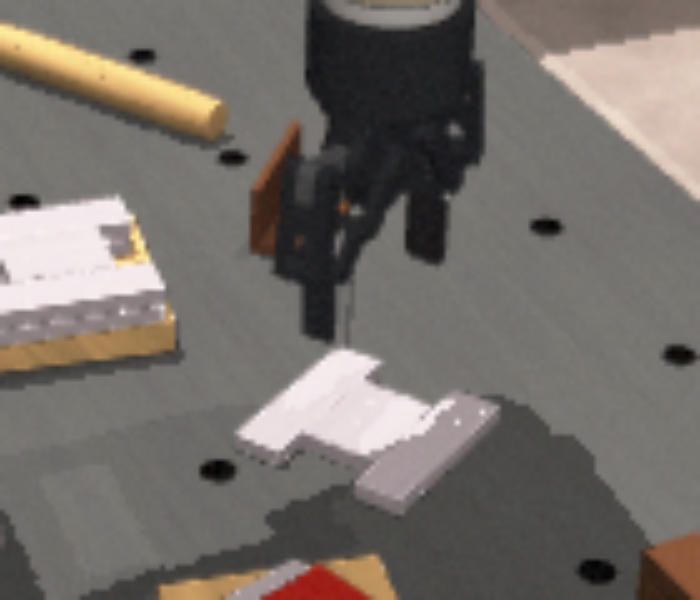

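Call:
move_arm([
  {"jaw": 1, "travel": [0.5, 0.5, 30], "turn": [0, 0, 0]},
  {"jaw": 1, "travel": [0, 0, 28], "turn": [0, 0, 0]},
  {"jaw": 1, "travel": [0, 0, 6], "turn": [0, 0, 0]},
  {"jaw": 0.4, "travel": [0, 0, 0], "turn": [0, 0, 0]},
  {"jaw": 0.4, "travel": [0, 0, 0], "turn": [0, 0, 0]},
  {"jaw": 0.4, "travel": [0, 0, 0], "turn": [0, 0, 0]},
  {"jaw": 0.4, "travel": [0, 0, 0], "turn": [0, 0, 0]},
  {"jaw": 0.4, "travel": [0, 0, 0], "turn": [0, 0, 0]},
  {"jaw": 0.4, "travel": [0, 0, 0], "turn": [0, 0, 0]},
  {"jaw": 0.4, "travel": [0, 0, 0], "turn": [0, 0, 0]},
])

```text
time: 10.15
tool_pos: [684.1, -1.7, 9.1]
tcp_rot: [0.003, 0.484, 0.875, 0.001]
force: [-8.7, -2.3, 29.9]
finger_gap: 34.3
```

Call:
move_arm([
  {"jaw": 0.6, "travel": [0, 0, -7], "turn": [0, 0, 0]},
  {"jaw": 1, "travel": [0, 0, -5], "turn": [0, 0, 0]},
  {"jaw": 1, "travel": [0, 0, -20], "turn": [0, 0, 0]},
  {"jaw": 1, "travel": [0, 0, -30], "turn": [0, 0, 0]},
  {"jaw": 1, "travel": [0, 0, -40], "turn": [0, 0, 0]},
])

```text
time: 10.65
tool_pos: [680.8, -1.0, 105.6]
tcp_rot: [-0.001, 0.484, 0.875, -0.0]
force: [0.2, 0.8, -0.2]
finger_gap: 85.3
```

```bash
python3 - <<'E'
from h import *
s=cam("side");t=cam("top")
cv2.imwrite("pics/s7.png",cv2.resize(s["color"][160:280,300:440,::-1],None,fx=5,fy=5))
cv2.imwrite("pics/t7.png",cv2.resize(t["color"][140:260,240:380,::-1],None,fx=5,fy=5))
E
```

```text
(no output)
```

View pics/s7.png

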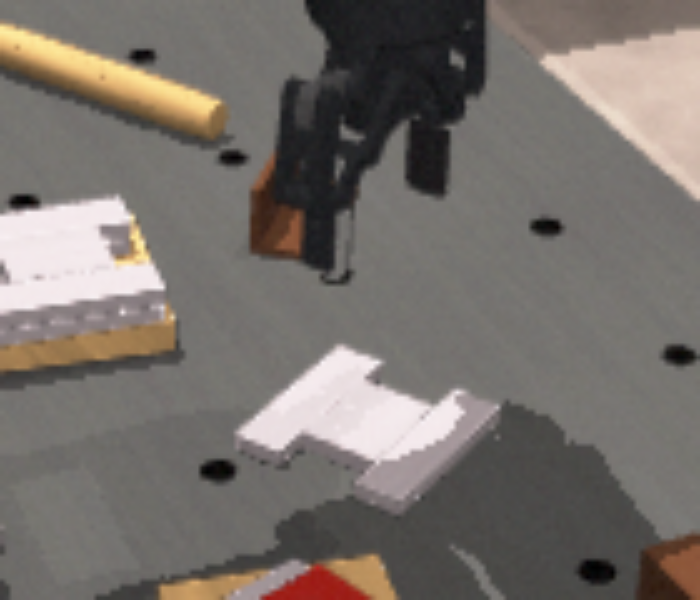

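View pics/t7.png

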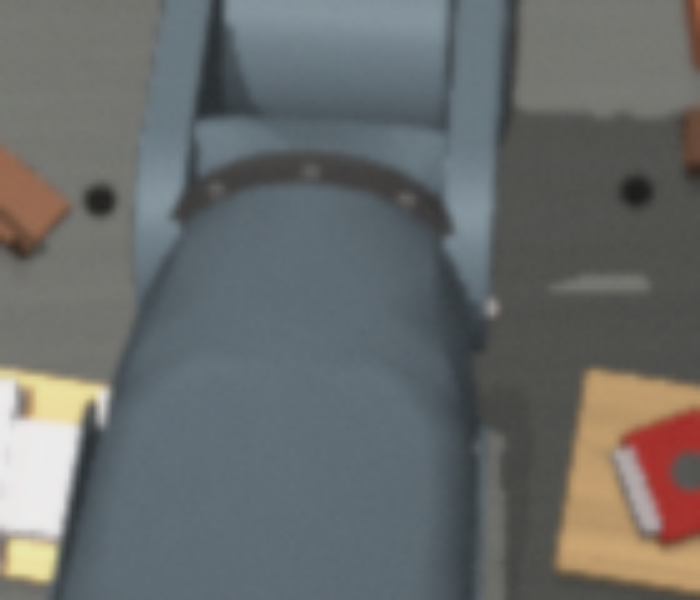

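```bash
python3 pl.py 681.7 -1.6 -4 32
```

```text
t 10.75 gap 86.1 F [ 0.9 -0.3  0.4] pos [684.5  -1.3 111.8] head 32.15 q6 -0.63
turn total [0.008 0.006 0.003]  n 1 each [0.008 0.006 0.003]
travel old frame [  1.9  -3.5 115.8] n 3 each [ 0.6 -1.2 38.6]
travel new frame [  1.2  -2.6 115.8] n 3 each [ 0.4 -0.9 38.6]
```

Call:
move_arm([
  {"jaw": 1, "travel": [0, 0, 35], "turn": [0, 0, 0]},
  {"jaw": 1, "travel": [0, 0, 35], "turn": [0, 0, 0]},
  {"jaw": 1, "travel": [0, 0, 20], "turn": [0, 0, 0]},
  {"jaw": 1, "travel": [0, 0, 0], "turn": [0, 0, 0]},
  {"jaw": 1, "travel": [0, 0, 0], "turn": [0, 0, 0]},
])

```text
time: 11.25
tool_pos: [682.0, -1.2, 16.0]
tcp_rot: [0.0, 0.484, 0.875, 0.0]
force: [-0.4, 0.3, 0.1]
finger_gap: 85.3
```

```bash
python3 pl.py 681.7 -1.6 -4 32
```

```text
t 11.25 gap 85.3 F [-0.4  0.3  0.1] pos [682.   -1.2  16. ] head 32.14 q6 -0.63
turn total [0.    0.    0.003]  n 1 each [0.    0.    0.003]
travel old frame [-0.2 -0.4 20. ] n 1 each [-0.2 -0.4 20. ]
travel new frame [-0.2 -0.4 20. ] n 1 each [-0.2 -0.4 20. ]
```

Call:
move_arm([
  {"jaw": 1, "travel": [0, 0, 12], "turn": [0, 0, 0]},
  {"jaw": 1, "travel": [0, 0, 8], "turn": [0, 0, 0]},
  {"jaw": 0.9, "travel": [0, 0, 0], "turn": [0, 0, 0]},
  {"jaw": 0.8, "travel": [0, 0, 0], "turn": [0, 0, 0]},
  {"jaw": 0.7, "travel": [0, 0, 0], "turn": [0, 0, 0]},
  {"jaw": 0.7, "travel": [0, 0, 0], "turn": [0, 0, 0]},
], squeeze=40)

```text
time: 11.85
tool_pos: [681.9, -1.2, -4.3]
tcp_rot: [0.0, 0.484, 0.875, 0.0]
force: [-0.7, -1.2, 0.7]
finger_gap: 60.0
```

Call:
move_arm([
  {"jaw": 0.6, "travel": [0, 0, 0], "turn": [0, 0, 0]},
  {"jaw": 0.55, "travel": [0, 0, 0], "turn": [0, 0, 0]},
  {"jaw": 0.55, "travel": [0, 0, 0], "turn": [0, 0, 0]},
  {"jaw": 0.55, "travel": [0, 0, 0], "turn": [0, 0, 0]},
], squeeze=40)

```text
time: 12.25
tool_pos: [682.2, -1.3, -3.7]
tcp_rot: [0.001, 0.484, 0.875, 0.0]
force: [-0.5, 0.9, 5.7]
finger_gap: 55.0
```

Call:
move_arm([
  {"jaw": 0.45, "travel": [0, 0, 0], "turn": [0, 0, 0]},
  {"jaw": 0.45, "travel": [0, 0, 0], "turn": [0, 0, 0]},
  {"jaw": 0.45, "travel": [0, 0, -2], "turn": [0, 0, 0]},
  {"jaw": 0.45, "travel": [0, 0, 0], "turn": [0, 0, 0]},
], squeeze=70)

```text
time: 12.65
tool_pos: [681.2, -1.2, -3.1]
tcp_rot: [-0.0, 0.484, 0.875, -0.0]
force: [-0.0, -0.3, -5.6]
finger_gap: 53.5
```

Call:
move_arm([
  {"jaw": 0.45, "travel": [0, 0, -20], "turn": [0, 0, 0]},
  {"jaw": 0.45, "travel": [0, 0, -40], "turn": [0, 0, 0]},
  {"jaw": 0.45, "travel": [0, 0, -40], "turn": [0, 0, 0]},
  {"jaw": 0.45, "travel": [0, 0, -20], "turn": [0, 0, 0.137]},
  {"jaw": 0.45, "travel": [0, 0, 0], "turn": [0, 0, 0.137]},
  {"jaw": 0.45, "travel": [0, 0, 0], "turn": [0, 0, 0.137]},
  {"jaw": 0.45, "travel": [0, 0, 0], "turn": [0, 0, 0.137]},
  {"jaw": 0.45, "travel": [0, 0, 0], "turn": [0, 0, 0.139]},
  {"jaw": 0.45, "travel": [0, 0, 0], "turn": [0, 0, 0]},
])

```text
time: 13.55
tool_pos: [681.1, -1.2, 116.5]
tcp_rot: [-0.001, 0.751, 0.66, -0.001]
force: [0.1, -0.4, -4.7]
finger_gap: 53.7
```

```bash
python3 look.py pics/l2.png 249,237,40 ; python3 pl.py 574.4 158.4 115 -7.34
```

```text
249,237,40 [625.8 214.4  90.8] 0.481
t 13.60 gap 53.7 F [ 0.   0.4 -4.7] pos [681.2  -1.2 116.6] head -7.05 q6 0.05
turn total [-0.001  0.     0.005]  n 1 each [-0.001  0.     0.005]
travel old frame [ 145.3 -125.6    1.8] n 4 each [ 36.3 -31.4   0.4]
travel new frame [ 144.6 -126.3    1.6] n 4 each [ 36.2 -31.6   0.4]
```

View pics/l2.png

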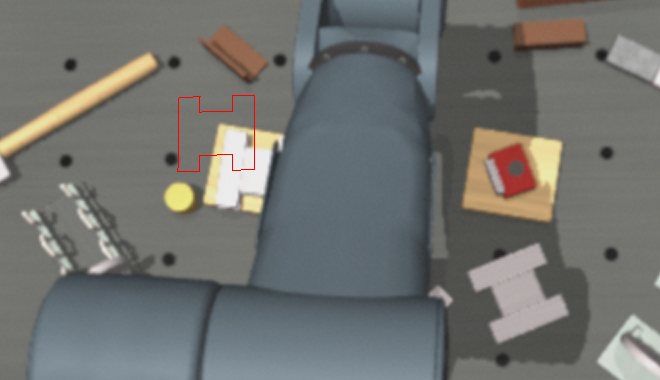

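Call:
move_arm([
  {"jaw": 0.45, "travel": [36, -31.5, 0], "turn": [0, 0, 0.005]},
  {"jaw": 0.45, "travel": [36, -31.5, 0], "turn": [0, 0, 0]},
  {"jaw": 0.45, "travel": [36, -31.5, 0], "turn": [0, 0, 0]},
  {"jaw": 0.45, "travel": [36.5, -31.5, 0], "turn": [0, 0, 0]},
  {"jaw": 0.45, "travel": [0, 0, 0], "turn": [0, 0, 0]},
  {"jaw": 0.45, "travel": [0, 0, 30], "turn": [0, 0, 0]},
  {"jaw": 0.45, "travel": [0, 0, 30], "turn": [0, 0, 0]},
  {"jaw": 0.45, "travel": [0, 0, 10], "turn": [0, 0, 0]},
  {"jaw": 0.45, "travel": [0, 0, 0], "turn": [0, 0, 0]},
  {"jaw": 0.45, "travel": [0, 0, 0], "turn": [0, 0, 0]},
])

```text
time: 14.6
tool_pos: [576.1, 158.3, 48.3]
tcp_rot: [0.0, 0.752, 0.66, 0.001]
force: [0.0, -0.6, -4.3]
finger_gap: 54.0
```

```bash
python3 pl.py 574.4 158.4 36 -7.34;  python3 - <<'E'
from h import *
s=cam("side");t=cam("top")
cv2.imwrite("pics/s8.png",cv2.resize(s["color"][170:250,270:350,::-1],None,fx=8,fy=7))
E
```

```text
t 14.60 gap 54.0 F [ 0.  -0.6 -4.3] pos [576.1 158.3  48.3] head -7.45 q6 0.32
turn total [ 0.001 -0.    -0.002]  n 1 each [ 0.001 -0.    -0.002]
travel old frame [-0.2 -1.7 12.3] n 1 each [-0.2 -1.7 12.3]
travel new frame [-0.2 -1.7 12.3] n 1 each [-0.2 -1.7 12.3]
```

View pics/s8.png

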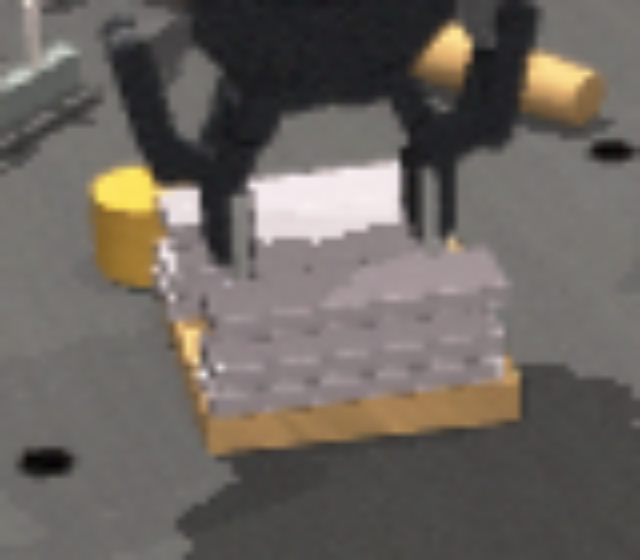

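Call:
move_arm([
  {"jaw": 0.45, "travel": [0, -1.5, 4], "turn": [0, 0, 0]},
  {"jaw": 0.45, "travel": [0, 0, 2], "turn": [0, 0, 0]},
  {"jaw": 0.45, "travel": [0, 0, 0], "turn": [0, 0, 0]},
  {"jaw": 0.45, "travel": [0, 0, 0], "turn": [0, 0, 0]},
])

```text
time: 15.1
tool_pos: [573.9, 158.6, 41.3]
tcp_rot: [0.0, 0.752, 0.659, -0.0]
force: [0.8, -0.5, -4.3]
finger_gap: 54.0
```

Call:
move_arm([
  {"jaw": 0.45, "travel": [0, 0, 2.5], "turn": [0, 0, 0]},
  {"jaw": 0.45, "travel": [0, 0, 1], "turn": [0, 0, 0]},
  {"jaw": 0.45, "travel": [0, 0, 0], "turn": [0, 0, 0]},
  {"jaw": 0.45, "travel": [0, 0, 0], "turn": [0, 0, 0]},
])

```text
time: 15.5
tool_pos: [573.9, 158.6, 37.7]
tcp_rot: [-0.0, 0.752, 0.659, -0.0]
force: [-0.6, -0.6, -5.2]
finger_gap: 53.7
```

Call:
move_arm([
  {"jaw": 0.45, "travel": [0, 0, 1], "turn": [0, 0, 0]},
  {"jaw": 0.45, "travel": [0, 0, 1], "turn": [0, 0, 0]},
  {"jaw": 0.45, "travel": [0, 0, 0], "turn": [0, 0, 0]},
])

```text
time: 15.8
tool_pos: [574.1, 158.6, 36.4]
tcp_rot: [0.0, 0.752, 0.659, 0.0]
force: [-2.0, -0.6, 3.3]
finger_gap: 53.9
```

Call:
move_arm([
  {"jaw": 0.7, "travel": [0, 0, 0], "turn": [0, 0, 0]},
  {"jaw": 0.8, "travel": [0, 0, 0], "turn": [0, 0, 0]},
  {"jaw": 0.85, "travel": [0, 0, 0], "turn": [0, 0, 0]},
  {"jaw": 0.85, "travel": [0, 0, 0], "turn": [0, 0, 0]},
  {"jaw": 0.85, "travel": [0, 0, -15], "turn": [0, 0, 0]},
  {"jaw": 0.85, "travel": [0, 0, -30], "turn": [0, 0, 0]},
  {"jaw": 1, "travel": [0, 0, -40], "turn": [0, 0, 0]},
])

```text
time: 16.5
tool_pos: [573.1, 158.4, 121.5]
tcp_rot: [-0.001, 0.752, 0.659, -0.001]
force: [-0.3, 1.2, 0.8]
finger_gap: 84.3
```

```bash
python3 pl.py 417.4 -12.2 100 -46.5
```

```text
t 16.50 gap 84.3 F [-0.3  1.2  0.8] pos [573.1 158.4 121.5] head -7.51 q6 0.32
turn total [-0.002  0.002  0.681]  n 5 each [-0.     0.     0.136]
travel old frame [-189.5 -132.    22. ] n 5 each [-37.9 -26.4   4.4]
travel new frame [-230.4   16.6   21.5] n 6 each [-38.4   2.8   3.6]
```

Call:
move_arm([
  {"jaw": 1, "travel": [0, 0, 0], "turn": [0, 0, 0.136]},
  {"jaw": 1, "travel": [0, 0, 0], "turn": [0, 0, 0.136]},
  {"jaw": 1, "travel": [0, 0, 0], "turn": [0, 0, 0.136]},
  {"jaw": 1, "travel": [0, 0, 0], "turn": [0, 0, 0.136]},
  {"jaw": 1, "travel": [0, 0, 0], "turn": [0, 0, 0.136]},
  {"jaw": 1, "travel": [-38.5, 2.5, 0], "turn": [0, 0, 0]},
  {"jaw": 1, "travel": [-38.5, 2.5, 0], "turn": [0, 0, 0]},
  {"jaw": 1, "travel": [-38.5, 2.5, 0], "turn": [0, 0, 0]},
  {"jaw": 1, "travel": [-38.5, 2.5, 0], "turn": [0, 0, 0]},
  {"jaw": 1, "travel": [-38.5, 2.5, 0], "turn": [0, 0, 0]},
  {"jaw": 1, "travel": [-38.5, 2.5, 0], "turn": [0, 0, 0]},
  {"jaw": 1, "travel": [0, 0, 0], "turn": [0, 0, 0]},
])

```text
time: 17.7
tool_pos: [414.4, -13.2, 121.6]
tcp_rot: [-0.0, 0.929, 0.37, -0.0]
force: [0.7, 0.0, 1.0]
finger_gap: 85.7
```

```bash
sed -i 's/th=110/th=135/' look.py; python3 look.py pics/l3.png 246,235,50 ; python3 pl.py 417.4 -12.2 -4.5 -46.5;python3 - <<'E'
from h import *
s=cam("side")
cv2.imwrite("pics/s9.png",cv2.resize(s["color"][150:330,220:400,::-1],None,fx=4,fy=3.3))
E
```

```text
246,235,50 [574.2 157.9  82.6] 0.033
t 17.75 gap 85.5 F [ 0.5  0.3 -0.2] pos [416.2 -12.4 121.8] head -46.61 q6 0.67
turn total [ 0.001 -0.001 -0.002]  n 1 each [ 0.001 -0.001 -0.002]
travel old frame [  0.9   0.6 126.3] n 3 each [ 0.3  0.2 42.1]
travel new frame [  1.    0.7 126.3] n 3 each [ 0.3  0.2 42.1]
```

View pics/l3.png

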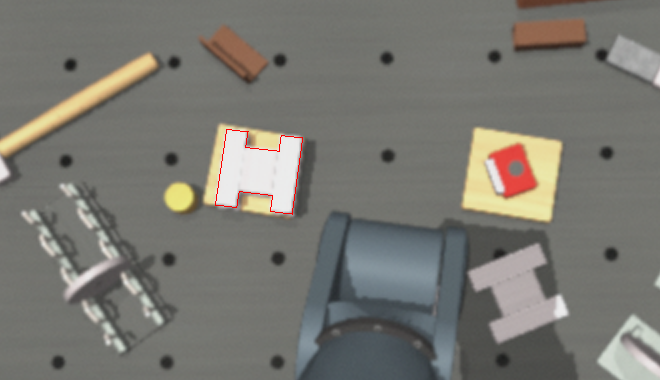

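View pics/s9.png

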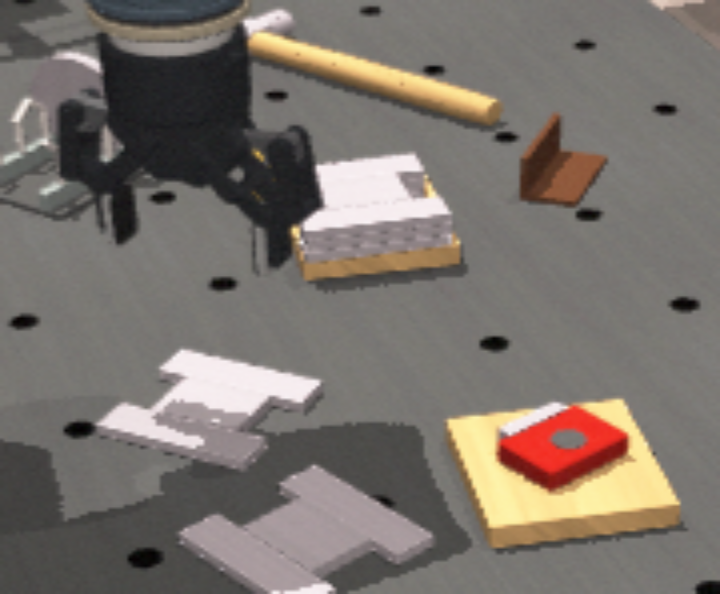

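Call:
move_arm([
  {"jaw": 1, "travel": [1, 0.5, 40], "turn": [0, 0, 0]},
  {"jaw": 1, "travel": [0, 0, 40], "turn": [0, 0, 0]},
  {"jaw": 1, "travel": [0, 0, 30], "turn": [0, 0, 0]},
  {"jaw": 1, "travel": [0, 0, 10], "turn": [0, 0, 0]},
  {"jaw": 0.9, "travel": [0, 0, 6], "turn": [0, 0, 0]},
  {"jaw": 0.8, "travel": [0, 0, 0], "turn": [0, 0, 0]},
  {"jaw": 0.7, "travel": [0, 0, 0], "turn": [0, 0, 0]},
  {"jaw": 0.6, "travel": [0, 0, 0], "turn": [0, 0, 0]},
  {"jaw": 0.55, "travel": [0, 0, 0], "turn": [0, 0, 0]},
  {"jaw": 0.55, "travel": [0, 0, 0], "turn": [0, 0, 0]},
  {"jaw": 0.55, "travel": [0, 0, 0], "turn": [0, 0, 0]},
], squeeze=40)

```text
time: 18.9
tool_pos: [418.6, -11.1, -3.8]
tcp_rot: [0.0, 0.929, 0.371, 0.001]
force: [-1.7, 1.3, 8.0]
finger_gap: 55.0
```

Call:
move_arm([
  {"jaw": 0.45, "travel": [0, 0, 0], "turn": [0, 0, 0]},
  {"jaw": 0.45, "travel": [0, 0, 0], "turn": [0, 0, 0]},
  {"jaw": 0.45, "travel": [0, 0, -2], "turn": [0, 0, 0]},
  {"jaw": 0.45, "travel": [0, 0, 0], "turn": [0, 0, 0]},
], squeeze=70)

```text
time: 19.3
tool_pos: [418.2, -11.1, -2.5]
tcp_rot: [0.0, 0.929, 0.371, 0.0]
force: [-0.7, -0.1, -5.5]
finger_gap: 54.1
```

Call:
move_arm([
  {"jaw": 0.45, "travel": [0, 0, -20], "turn": [0, 0, 0]},
  {"jaw": 0.45, "travel": [0, 0, -40], "turn": [0, 0, 0]},
  {"jaw": 0.45, "travel": [0, 0, -40], "turn": [0, 0, 0]},
  {"jaw": 0.45, "travel": [0, 0, -20], "turn": [0, 0, -0.137]},
  {"jaw": 0.45, "travel": [0, 0, 0], "turn": [0, 0, -0.137]},
  {"jaw": 0.45, "travel": [0, 0, 0], "turn": [0, 0, -0.137]},
  {"jaw": 0.45, "travel": [0, 0, 0], "turn": [0, 0, -0.137]},
  {"jaw": 0.45, "travel": [0, 0, 0], "turn": [0, 0, -0.137]},
  {"jaw": 0.45, "travel": [0, 0, 0], "turn": [0, 0, 0]},
])

```text
time: 20.2
tool_pos: [417.5, -11.1, 116.8]
tcp_rot: [-0.0, 0.75, 0.662, -0.0]
force: [-0.3, 0.2, -5.0]
finger_gap: 54.1
```

```bash
 python3 pl.py 574.5 159.2 115 -7.34; python3 look.py pics/l4.png 379,297,10
```

```text
t 20.20 gap 54.1 F [-0.3  0.2 -5. ] pos [417.5 -11.1 116.8] head -7.11 q6 -0.01
turn total [-0.     0.     0.004]  n 1 each [-0.     0.     0.004]
travel old frame [188.4 134.7   1.8] n 5 each [37.7 26.9  0.4]
travel new frame [188.9 133.9   1.8] n 5 each [37.8 26.8  0.4]
379,297,10 [ 424.  -160.9   22.2] 0.02
```

Call:
move_arm([
  {"jaw": 0.45, "travel": [37.8, 26.8, 0], "turn": [0, 0, 0.004]},
  {"jaw": 0.45, "travel": [37.8, 26.8, 0], "turn": [0, 0, 0]},
  {"jaw": 0.45, "travel": [37.8, 26.8, 0], "turn": [0, 0, 0]},
  {"jaw": 0.45, "travel": [37.8, 26.8, 0], "turn": [0, 0, 0]},
  {"jaw": 0.45, "travel": [37.8, 26.8, 0], "turn": [0, 0, 0]},
  {"jaw": 0.45, "travel": [0, 0, 0], "turn": [0, 0, 0]},
  {"jaw": 0.45, "travel": [0, 0, 30], "turn": [0, 0, 0]},
  {"jaw": 0.45, "travel": [0, 0, 25], "turn": [0, 0, 0]},
  {"jaw": 0.45, "travel": [0, 0, 5], "turn": [0, 0, 0]},
  {"jaw": 0.45, "travel": [0, 0, 0], "turn": [0, 0, 0]},
  {"jaw": 0.45, "travel": [0, 0, 0], "turn": [0, 0, 0]},
])

```text
time: 21.35
tool_pos: [575.7, 159.1, 58.0]
tcp_rot: [0.0, 0.752, 0.659, 0.001]
force: [0.0, 1.1, -5.0]
finger_gap: 53.6
```

```bash
python3 pl.py 574.5 159.2 46.4 -7.34;  python3 - <<'E'
from h import *
s=cam("side");t=cam("top")
cv2.imwrite("pics/s10.png",cv2.resize(s["color"][170:250,270:350,::-1],None,fx=8,fy=7))
E
```

```text
t 21.35 gap 53.6 F [ 0.   1.1 -5. ] pos [575.7 159.1  58. ] head -7.53 q6 0.32
turn total [ 0.001 -0.    -0.003]  n 1 each [ 0.001 -0.    -0.003]
travel old frame [-0.  -1.2 11.6] n 1 each [-0.  -1.2 11.6]
travel new frame [-0.  -1.2 11.6] n 1 each [-0.  -1.2 11.6]
```

View pics/s10.png

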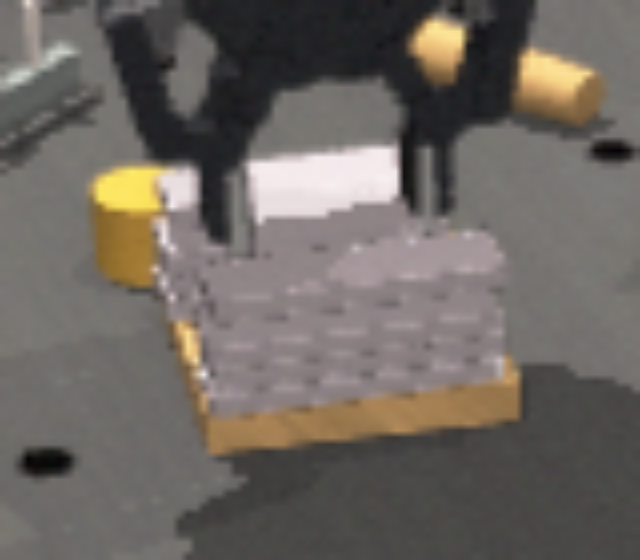

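Call:
move_arm([
  {"jaw": 0.45, "travel": [0, -0.5, 5], "turn": [0, 0, 0]},
  {"jaw": 0.45, "travel": [0, 0, 3], "turn": [0, 0, 0]},
  {"jaw": 0.45, "travel": [0, 0, 1.5], "turn": [0, 0, 0]},
  {"jaw": 0.45, "travel": [0, 0, 0], "turn": [0, 0, 0]},
  {"jaw": 0.45, "travel": [0, 0, 0], "turn": [0, 0, 0]},
])

```text
time: 21.95
tool_pos: [574.6, 159.1, 47.3]
tcp_rot: [-0.0, 0.752, 0.66, -0.0]
force: [-0.2, 0.3, -4.9]
finger_gap: 53.8
```

Call:
move_arm([
  {"jaw": 0.45, "travel": [0, 0, 1], "turn": [0, 0, 0]},
  {"jaw": 0.45, "travel": [0, 0, 0.5], "turn": [0, 0, 0]},
  {"jaw": 0.45, "travel": [0, 0, 0], "turn": [0, 0, 0]},
])

```text
time: 22.25
tool_pos: [574.8, 159.2, 46.5]
tcp_rot: [0.0, 0.752, 0.66, 0.0]
force: [-3.6, -2.0, 4.8]
finger_gap: 53.8
```

Call:
move_arm([
  {"jaw": 0.7, "travel": [0, 0, 0], "turn": [0, 0, 0]},
  {"jaw": 0.8, "travel": [0, 0, 0], "turn": [0, 0, 0]},
  {"jaw": 0.85, "travel": [0, 0, 0], "turn": [0, 0, 0]},
  {"jaw": 0.85, "travel": [0, 0, 0], "turn": [0, 0, 0]},
  {"jaw": 0.85, "travel": [0, 0, -15], "turn": [0, 0, 0]},
  {"jaw": 0.85, "travel": [0, 0, -30], "turn": [0, 0, 0]},
  {"jaw": 1, "travel": [0, 0, -40], "turn": [0, 0, 0]},
])

```text
time: 22.95
tool_pos: [573.8, 159.0, 131.5]
tcp_rot: [-0.001, 0.752, 0.66, -0.001]
force: [1.0, 0.5, 0.5]
finger_gap: 84.6
```

```bash
python3 pl.py 424 -160.8 115 -68.3
```

```text
t 22.95 gap 84.6 F [1.  0.5 0.5] pos [573.8 159.  131.5] head -7.45 q6 0.32
turn total [-0.002  0.002  1.062]  n 8 each [-0.     0.     0.133]
travel old frame [-336.5 -107.1   17. ] n 8 each [-42.1 -13.4   2.1]
travel new frame [-257.4  241.7   16.5] n 6 each [-42.9  40.3   2.8]
```

Call:
move_arm([
  {"jaw": 1, "travel": [-37.5, -12, 0], "turn": [0, 0, 0]},
  {"jaw": 1, "travel": [-37.5, -12, 0], "turn": [0, 0, 0]},
  {"jaw": 1, "travel": [-37.5, -12, 0], "turn": [0, 0, 0]},
  {"jaw": 1, "travel": [-37.5, -12, 0], "turn": [0, 0, 0]},
  {"jaw": 1, "travel": [-37.5, -12, 0], "turn": [0, 0, 0]},
  {"jaw": 1, "travel": [-37.5, -12, 0], "turn": [0, 0, 0]},
  {"jaw": 1, "travel": [-37.5, -12, 0], "turn": [0, 0, 0]},
  {"jaw": 1, "travel": [-37.5, -12, 0], "turn": [0, 0, 0]},
  {"jaw": 1, "travel": [-36.5, -11, 0], "turn": [0, 0, 0]},
])

```text
time: 23.85
tool_pos: [424.2, -162.1, 131.9]
tcp_rot: [0.001, 0.752, 0.66, 0.0]
force: [1.0, -0.3, -1.1]
finger_gap: 85.6
```

Call:
move_arm([
  {"jaw": 1, "travel": [0, 0, 10], "turn": [0, 0, 0.133]},
  {"jaw": 1, "travel": [0, 0, 10], "turn": [0, 0, 0.133]},
  {"jaw": 1, "travel": [0, 0, 10], "turn": [0, 0, 0.133]},
  {"jaw": 1, "travel": [0, 0, 10], "turn": [0, 0, 0.133]},
  {"jaw": 1, "travel": [0, 0, 10], "turn": [0, 0, 0.133]},
  {"jaw": 1, "travel": [0, 0, 10], "turn": [0, 0, 0.133]},
  {"jaw": 1, "travel": [0, 0, 0], "turn": [0, 0, 0.133]},
  {"jaw": 1, "travel": [0, 0, 0], "turn": [0, 0, 0.131]},
  {"jaw": 1, "travel": [0, 0, 0], "turn": [0, 0, 0]},
])

```text
time: 24.75
tool_pos: [425.2, -160.8, 71.6]
tcp_rot: [0.0, 0.982, 0.187, 0.0]
force: [-0.0, 0.1, 0.4]
finger_gap: 85.5
```

```bash
python3 pl.py 424 -160.8 -4.5 -68.3; python3 look.py pics/l5.png 246,235,60; python3 - <<'E'
from h import *
s=cam("side")
cv2.imwrite("pics/s11.png",cv2.resize(s["color"][170:340,220:400,::-1],None,fx=4,fy=3.5))
E
```

```text
t 24.75 gap 85.5 F [-0.   0.1  0.4] pos [ 425.2 -160.8   71.6] head -68.41 q6 0.73
turn total [ 0.001 -0.001 -0.002]  n 1 each [ 0.001 -0.001 -0.002]
travel old frame [-1.2 -0.5 76.1] n 2 each [-0.6 -0.3 38.1]
travel new frame [-1.1 -0.5 76.1] n 2 each [-0.6 -0.2 38.1]
246,235,60 [575.5 155.9  82.3] 0.043
```

View pics/l5.png

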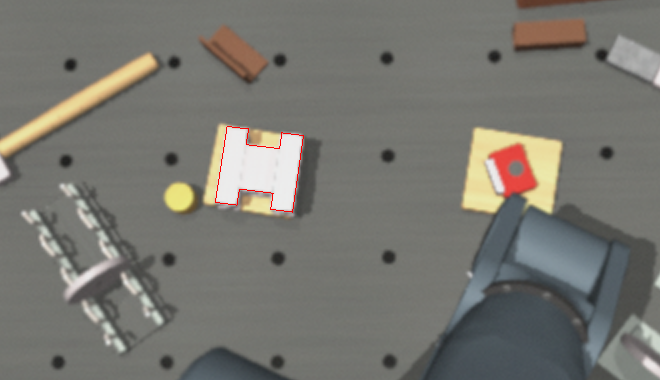

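View pics/s11.png

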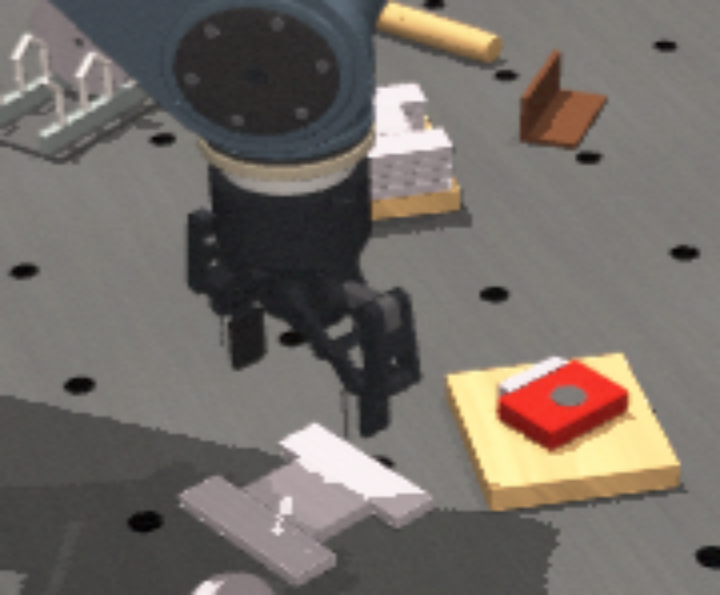

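Call:
move_arm([
  {"jaw": 1, "travel": [-1, -0.5, 35], "turn": [0, 0, 0]},
  {"jaw": 1, "travel": [0, 0, 25], "turn": [0, 0, 0]},
  {"jaw": 1, "travel": [0, 0, 10], "turn": [0, 0, 0]},
  {"jaw": 0.9, "travel": [0, 0, 6], "turn": [0, 0, 0]},
  {"jaw": 0.8, "travel": [0, 0, 0], "turn": [0, 0, 0]},
  {"jaw": 0.7, "travel": [0, 0, 0], "turn": [0, 0, 0]},
  {"jaw": 0.6, "travel": [0, 0, 0], "turn": [0, 0, 0]},
  {"jaw": 0.55, "travel": [0, 0, 0], "turn": [0, 0, 0]},
  {"jaw": 0.55, "travel": [0, 0, 0], "turn": [0, 0, 0]},
  {"jaw": 0.55, "travel": [0, 0, 0], "turn": [0, 0, 0]},
], squeeze=40)

```text
time: 25.85
tool_pos: [424.2, -160.7, -3.9]
tcp_rot: [0.0, 0.982, 0.188, 0.001]
force: [-1.7, 2.3, 10.5]
finger_gap: 55.1
```

Call:
move_arm([
  {"jaw": 0.45, "travel": [0, 0, 0], "turn": [0, 0, 0]},
  {"jaw": 0.45, "travel": [0, 0, 0], "turn": [0, 0, 0]},
  {"jaw": 0.45, "travel": [0, 0, -2], "turn": [0, 0, 0]},
  {"jaw": 0.45, "travel": [0, 0, 0], "turn": [0, 0, 0]},
], squeeze=70)

```text
time: 26.25
tool_pos: [423.9, -160.6, -2.7]
tcp_rot: [0.0, 0.982, 0.188, 0.0]
force: [-0.3, -0.8, -6.0]
finger_gap: 54.1
```

Call:
move_arm([
  {"jaw": 0.45, "travel": [0, 0, -20], "turn": [0, 0, 0]},
  {"jaw": 0.45, "travel": [0, 0, -40], "turn": [0, 0, 0]},
  {"jaw": 0.45, "travel": [0, 0, -40], "turn": [0, 0, 0]},
  {"jaw": 0.45, "travel": [0, 0, -25], "turn": [0, 0, -0.133]},
  {"jaw": 0.45, "travel": [0, 0, 0], "turn": [0, 0, -0.133]},
  {"jaw": 0.45, "travel": [0, 0, 0], "turn": [0, 0, -0.133]},
  {"jaw": 0.45, "travel": [0, 0, 0], "turn": [0, 0, -0.133]},
  {"jaw": 0.45, "travel": [0, 0, 0], "turn": [0, 0, -0.133]},
  {"jaw": 0.45, "travel": [0, 0, 0], "turn": [0, 0, -0.133]},
  {"jaw": 0.45, "travel": [0, 0, 0], "turn": [0, 0, -0.133]},
  {"jaw": 0.45, "travel": [0, 0, 0], "turn": [0, 0, -0.133]},
  {"jaw": 0.45, "travel": [0, 0, 0], "turn": [0, 0, 0]},
])

```text
time: 27.45
tool_pos: [423.4, -160.4, 121.6]
tcp_rot: [-0.0, 0.75, 0.661, -0.0]
force: [-0.4, -0.5, -5.9]
finger_gap: 53.7
```

```bash
 python3 pl.py 574.6 157.8 120 -7.34
```

```text
t 27.45 gap 53.7 F [-0.4 -0.5 -5.9] pos [ 423.4 -160.4  121.6] head -7.21 q6 -0.34
turn total [-0.001 -0.     0.002]  n 1 each [-0.001 -0.     0.002]
travel old frame [334.7 110.    1.6] n 8 each [41.8 13.8  0.2]
travel new frame [334.9 109.3   1.6] n 8 each [41.9 13.7  0.2]
```

Call:
move_arm([
  {"jaw": 0.45, "travel": [37.2, 12.2, 0], "turn": [0, 0, 0.002]},
  {"jaw": 0.45, "travel": [37.2, 12.2, 0], "turn": [0, 0, 0]},
  {"jaw": 0.45, "travel": [37.2, 12.2, 0], "turn": [0, 0, 0]},
  {"jaw": 0.45, "travel": [37.2, 12.2, 0], "turn": [0, 0, 0]},
  {"jaw": 0.45, "travel": [37.2, 12.2, 0], "turn": [0, 0, 0]},
  {"jaw": 0.45, "travel": [37.2, 12.2, 0], "turn": [0, 0, 0]},
  {"jaw": 0.45, "travel": [37.2, 12.2, 0], "turn": [0, 0, 0]},
  {"jaw": 0.45, "travel": [37.2, 12.2, 0], "turn": [0, 0, 0]},
  {"jaw": 0.45, "travel": [37.2, 12.2, 0], "turn": [0, 0, 0]},
  {"jaw": 0.45, "travel": [0, 0, 0], "turn": [0, 0, 0]},
  {"jaw": 0.45, "travel": [0, 0, 0], "turn": [0, 0, 0]},
])

```text
time: 28.55
tool_pos: [575.4, 157.7, 121.1]
tcp_rot: [-0.0, 0.752, 0.659, -0.001]
force: [-0.2, -0.4, -5.8]
finger_gap: 54.0
```

Call:
move_arm([
  {"jaw": 0.45, "travel": [0, 0, 30], "turn": [0, 0, 0]},
  {"jaw": 0.45, "travel": [0, 0, 18], "turn": [0, 0, 0]},
  {"jaw": 0.45, "travel": [0, 0, 5], "turn": [0, 0, 0]},
  {"jaw": 0.45, "travel": [0, 0, 0], "turn": [0, 0, 0]},
  {"jaw": 0.45, "travel": [0, 0, 0], "turn": [0, 0, 0]},
  {"jaw": 0.45, "travel": [0, 0, 0], "turn": [0, 0, 0]},
])

```text
time: 29.15
tool_pos: [576.5, 157.1, 69.9]
tcp_rot: [0.0, 0.752, 0.659, 0.001]
force: [0.3, 0.2, -6.7]
finger_gap: 53.6
```

```bash
 python3 pl.py 574.6 157.8 56.4 -7.34;python3 - <<'E'
from h import *
s=cam("side");t=cam("top")
cv2.imwrite("pics/s12.png",cv2.resize(s["color"][170:250,270:350,::-1],None,fx=8,fy=7))
E
```

```text
t 29.15 gap 53.6 F [ 0.3  0.2 -6.7] pos [576.5 157.1  69.9] head -7.49 q6 0.32
turn total [ 0.002 -0.001 -0.003]  n 1 each [ 0.002 -0.001 -0.003]
travel old frame [ 0.4 -2.  13.5] n 1 each [ 0.4 -2.  13.5]
travel new frame [ 0.4 -2.  13.5] n 1 each [ 0.4 -2.  13.5]
```

View pics/s12.png

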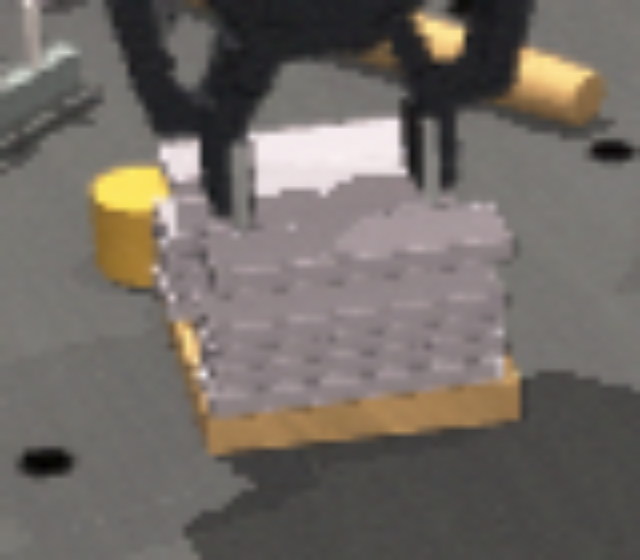

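Call:
move_arm([
  {"jaw": 0.45, "travel": [0.3, -1.3, 6], "turn": [0, 0, 0]},
  {"jaw": 0.45, "travel": [0, 0, 4], "turn": [0, 0, 0]},
  {"jaw": 0.45, "travel": [0, 0, 1.5], "turn": [0, 0, 0]},
  {"jaw": 0.45, "travel": [0, 0, 0], "turn": [0, 0, 0]},
  {"jaw": 0.45, "travel": [0, 0, 0], "turn": [0, 0, 0]},
])

```text
time: 29.75
tool_pos: [574.7, 157.7, 57.3]
tcp_rot: [0.0, 0.752, 0.66, -0.0]
force: [0.5, -0.8, -5.0]
finger_gap: 54.0
```

Call:
move_arm([
  {"jaw": 0.45, "travel": [0, 0, 1], "turn": [0, 0, 0]},
  {"jaw": 0.45, "travel": [0, 0, 0], "turn": [0, 0, 0]},
])

```text
time: 29.95
tool_pos: [574.9, 157.7, 56.5]
tcp_rot: [0.0, 0.752, 0.66, 0.0]
force: [-1.0, -0.1, -4.0]
finger_gap: 53.8
```

Call:
move_arm([
  {"jaw": 0.45, "travel": [0, 0, 0.7], "turn": [0, 0, 0]},
  {"jaw": 0.6, "travel": [0, 0, 0], "turn": [0, 0, 0]},
  {"jaw": 0.7, "travel": [0, 0, 0], "turn": [0, 0, 0]},
  {"jaw": 0.8, "travel": [0, 0, 0], "turn": [0, 0, 0]},
  {"jaw": 0.85, "travel": [0, 0, 0], "turn": [0, 0, 0]},
  {"jaw": 0.85, "travel": [0, 0, 0], "turn": [0, 0, 0]},
  {"jaw": 0.85, "travel": [0, 0, -15], "turn": [0, 0, 0]},
  {"jaw": 0.85, "travel": [0, 0, -30], "turn": [0, 0, 0]},
  {"jaw": 0.6, "travel": [0, 0, -40], "turn": [0, 0, 0]},
])

```text
time: 30.85
tool_pos: [574.0, 157.5, 141.3]
tcp_rot: [-0.001, 0.752, 0.66, -0.001]
force: [0.1, 0.7, 0.4]
finger_gap: 59.6
```

```bash
 python3 pl.py 439.6 -388.2 160 -32 ; python3 - <<'E'
import numpy as np
from h import *
t=cam("top")
# foot corner yaw from dt.png (4x from (405,215))
for n,a,b in(("d1",(125,367),(240,458)),("d2",(227,207),(350,280)),("d3",(308,57),(440,102))):
    P=unproj(t,[(405+a[0]/4-.5,215+a[1]/4-.5),(405+b[0]/4-.5,215+b[1]/4-.5)],3); d=P[1]-P[0]; print(n,np.linalg.norm(d),np.degrees(np.arctan2(d[1],d[0]))-90)
E
```

```text
t 30.85 gap 59.6 F [0.1 0.7 0.4] pos [574.  157.5 141.3] head -7.45 q6 0.32
turn total [-0.002  0.001  0.429]  n 3 each [-0.001  0.     0.143]
travel old frame [-558.6  -62.5  -18.1] n 13 each [-43.   -4.8  -1.4]
travel new frame [-534.   175.3  -18.7] n 12 each [-44.5  14.6  -1.6]
d1 90.15108469688454 -219.61620452365347
d2 89.36622034666954 -212.04698257987286
d3 89.10111538996732 -199.9079074928825
```

```bash
cat > disc.py <<'E'
import sys,numpy as np,subprocess
# disc.py x y axdeg dist
x,y,a,d=map(float,sys.argv[1:5]); l=np.radians(15); A=np.radians(a)
u=np.array([np.sin(l)*np.cos(A),np.sin(l)*np.sin(A),np.cos(l)]); p=np.array([x,y,56])+d*u
print(p.round(1)); subprocess.run(["python3","pl.py",*map(str,p),str(a-180),"15"])
E
python3 disc.py 338.3 -312 139.5 100
```

```text
t 30.90 gap 52.2 F [4.1 0.4 7.6] pos [577.2 158.2 149. ] head -7.44 q6 0.32
turn total [-0.248 -0.08   0.573]  n 5 each [-0.05  -0.016  0.115]
travel old frame [-483.1 -197.7   -6.4] n 11 each [-43.9 -18.   -0.6]
travel new frame [-512.8   95.4   21.9] n 12 each [-42.7   8.    1.8]
[ 318.6 -295.2  152.6]
```

Call:
move_arm([
  {"jaw": 0.5, "travel": [-40, -16.5, 0], "turn": [0, 0, 0]},
  {"jaw": 0.5, "travel": [-40, -16.5, 0], "turn": [0, 0, 0]},
  {"jaw": 0.5, "travel": [-40, -16.5, 0], "turn": [0, 0, 0]},
  {"jaw": 0.5, "travel": [-40, -16.5, 0], "turn": [0, 0, 0]},
  {"jaw": 0.5, "travel": [-40, -16.5, 0], "turn": [0, 0, 0]},
  {"jaw": 0.5, "travel": [-40, -16.5, 0], "turn": [0, 0, 0]},
  {"jaw": 0.5, "travel": [-40, -16.5, 0], "turn": [0, 0, 0]},
  {"jaw": 0.5, "travel": [-40, -16.5, 0], "turn": [0, 0, 0]},
  {"jaw": 0.5, "travel": [-40, -16.5, 0], "turn": [0, 0, 0]},
  {"jaw": 0.5, "travel": [-40, -16.5, 0], "turn": [0, 0, 0]},
  {"jaw": 0.5, "travel": [-40, -16.5, 0], "turn": [0, 0, 0]},
  {"jaw": 0.5, "travel": [-40, -16.5, 0], "turn": [0, 0, 0]},
], squeeze=60)

```text
time: 32.1
tool_pos: [315.2, -294.3, 141.6]
tcp_rot: [0.001, 0.752, 0.66, -0.0]
force: [2.1, 0.3, -0.5]
finger_gap: 42.7
```

Call:
move_arm([
  {"jaw": 0.5, "travel": [0, 0, 0], "turn": [-0.05, -0.016, 0.115]},
  {"jaw": 0.5, "travel": [0, 0, 0], "turn": [-0.05, -0.016, 0.115]},
  {"jaw": 0.5, "travel": [0, 0, 0], "turn": [-0.05, -0.016, 0.115]},
  {"jaw": 0.5, "travel": [0, 0, 0], "turn": [-0.05, -0.016, 0.115]},
  {"jaw": 0.5, "travel": [0, 0, 0], "turn": [-0.05, -0.016, 0.115]},
  {"jaw": 0.5, "travel": [0, 0, 0], "turn": [0, 0, 0]},
  {"jaw": 0.5, "travel": [0, 0, 0], "turn": [0, 0, 0]},
])

```text
time: 32.8
tool_pos: [316.4, -292.8, 141.3]
tcp_rot: [0.118, 0.9, 0.416, 0.051]
force: [1.1, 0.8, 0.0]
finger_gap: 42.4
```

```bash
python3 disc.py 338.3 -312 139.5 10; python3 look.py pics/l6.png 244,231,70; python3 - <<'E'
from h import *
s=cam("side")
cv2.imwrite("pics/s13.png",cv2.resize(s["color"][220:420,200:420,::-1],None,fx=3.5,fy=3))
E
```

```text
t 32.80 gap 42.4 F [1.1 0.8 0. ] pos [ 316.4 -292.8  141.3] head -40.33 q6 -0.24
turn total [-0.003  0.005  0.003]  n 1 each [-0.003  0.005  0.003]
travel old frame [ 0.1  6.3 79.9] n 2 each [ 0.   3.2 39.9]
travel new frame [-0.4  6.1 79.9] n 2 each [-0.2  3.  40. ]
[ 336.3 -310.3   65.7]
244,231,70 [575.7 155.3  82.3] 0.041
```

View pics/l6.png

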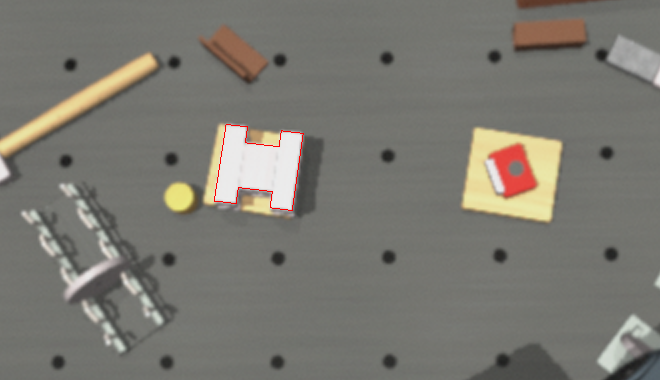

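View pics/s13.png

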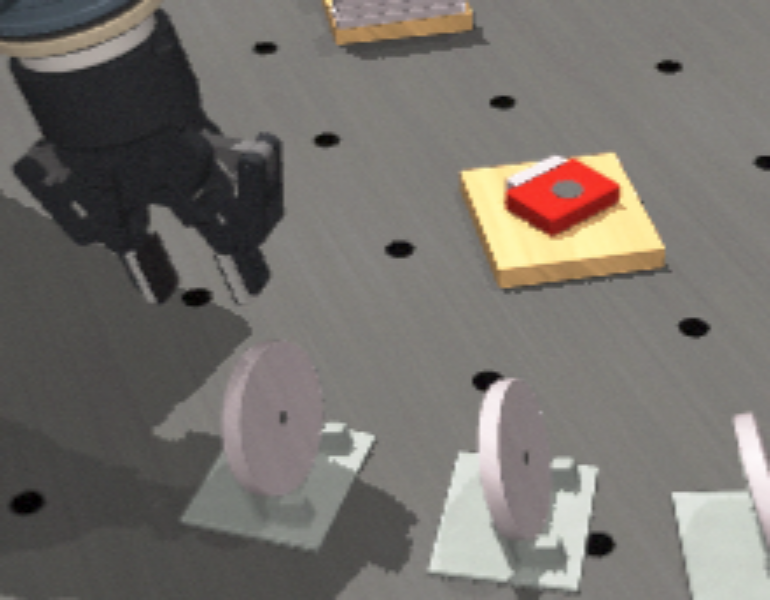

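Call:
move_arm([
  {"jaw": 0.5, "travel": [0, 6, 0], "turn": [-0.003, 0.005, 0.003]},
  {"jaw": 0.5, "travel": [0, 0, 25], "turn": [0, 0, 0]},
  {"jaw": 0.5, "travel": [0, 0, 10], "turn": [0, 0, 0]},
  {"jaw": 0.5, "travel": [0, 0, 0], "turn": [0, 0, 0]},
  {"jaw": 0.5, "travel": [0, 0, 0], "turn": [0, 0, 0]},
])

```text
time: 33.4
tool_pos: [327.4, -302.2, 108.4]
tcp_rot: [0.118, 0.901, 0.414, 0.054]
force: [-0.2, 0.6, -0.3]
finger_gap: 42.7
```

```bash
python3 disc.py 338.3 -312 139.5 10;  python3 - <<'E'
from h import *
s=cam("side");t=cam("top")
cv2.imwrite("pics/s14.png",cv2.resize(s["color"][280:400,220:340,::-1],None,fx=5,fy=5))
cv2.imwrite("pics/t14.png",cv2.resize(t["color"][270:400,390:520,::-1],None,fx=4,fy=4))
E
```

```text
t 33.40 gap 42.7 F [-0.2  0.6 -0.3] pos [ 327.4 -302.2  108.4] head -40.70 q6 -0.25
turn total [-0.001  0.    -0.003]  n 1 each [-0.001  0.    -0.003]
travel old frame [-0.3  0.6 44.4] n 1 each [-0.3  0.6 44.4]
travel new frame [-0.3  0.5 44.4] n 1 each [-0.3  0.5 44.4]
[ 336.3 -310.3   65.7]
```

View pics/s14.png

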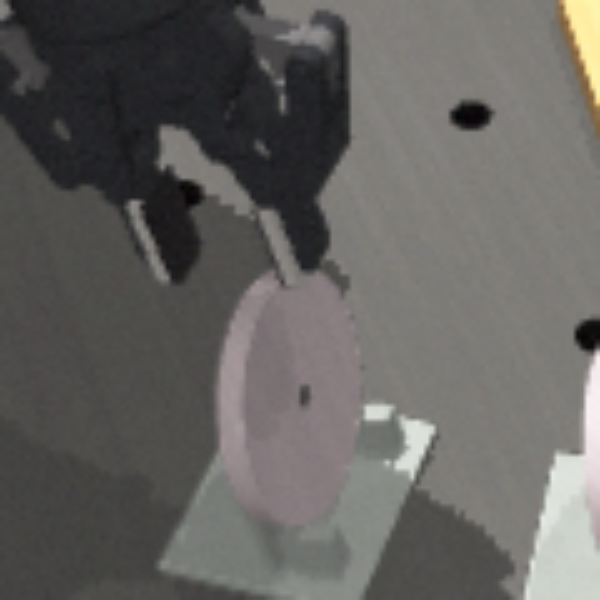

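View pics/t14.png

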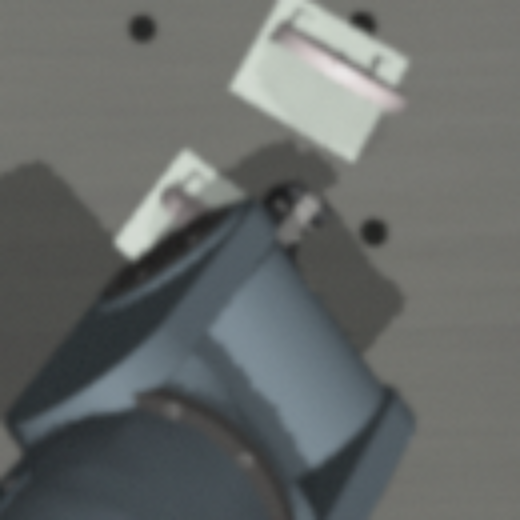

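```bash
python3 - <<'E'
from h2 import *
s=cam("side"); o=manip.observe(); q=o["tcp_rot"]; R=Ro.from_quat([q[1],q[2],q[3],q[0]]).as_matrix()
C=np.array([338.3,-312,56]); u=-R[:,2]
P=[o["tool_pos"],o["tool_pos"]+21*R[:,1]-2*R[:,2],o["tool_pos"]-21*R[:,1]-2*R[:,2],C+45*u,C+45*u+5*R[:,1],C+45*u-5*R[:,1]]
print(((proj(s,P)-[220,280])*5).round())
E
```

```text
[[240. 274.]
 [292. 271.]
 [187. 268.]
 [249. 295.]
 [262. 296.]
 [237. 295.]]
```

```bash
python3 - <<'E'
from h2 import *
s=cam("side"); im=s["color"][280:400,220:340,::-1]; im=cv2.resize(im,None,fx=5,fy=5)
C=np.array([338.3,-312,56]); l=np.radians(15)
for a,col in((139.5,(0,0,255)),):
    A=np.radians(a); u=np.array([np.sin(l)*np.cos(A),np.sin(l)*np.sin(A),np.cos(l)]);ax=np.array([np.cos(l)*np.cos(A),np.cos(l)*np.sin(A),-np.sin(l)])
    P=cyl(*C,A,l)
    for k in(0,1):
        q=((proj(s,P[48*k:48*k+48])-[220,280]+.5)*5).astype(np.int32); cv2.polylines(im,[q],True,(0,0,255) if k else (0,255,0),1)
    for p in (C,C+45*u): 
        q=(proj(s,[p])[0]-[220,280]+.5)*5; cv2.drawMarker(im,tuple(int(v) for v in q),(255,0,0),0,10,2); print(q)
cv2.imwrite("pics/s15.png",im)
R=cv2.Rodrigues(s["rvec"])[0]; print("cam",-R.T@s["tvec"].ravel())
E
```

```text
[290.32279951 392.63384427]
[251.80623467 298.01069007]
cam [ 180.02888576 -962.26269517  772.63792858]
```

View pics/s15.png

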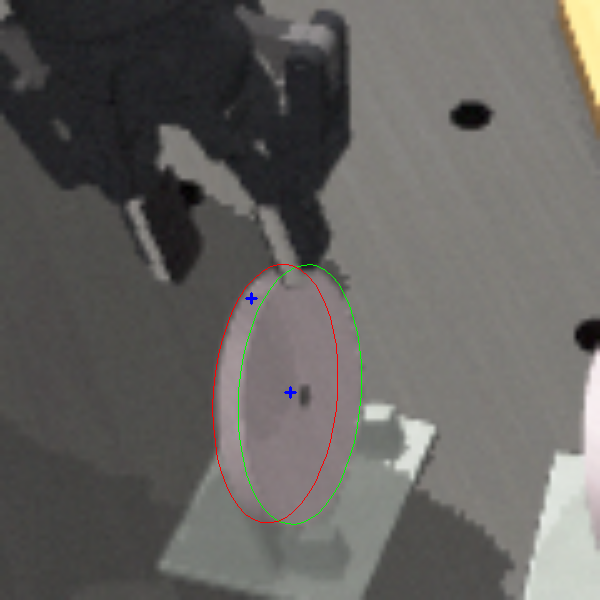

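Call:
move_arm([
  {"jaw": 0.5, "travel": [0, 0.5, 20], "turn": [0, 0, 0]},
  {"jaw": 0.5, "travel": [0, 0, 16], "turn": [0, 0, 0]},
  {"jaw": 0.5, "travel": [0, 0, 7], "turn": [0, 0, 0]},
  {"jaw": 0.35, "travel": [0, 0, 0], "turn": [0, 0, 0]},
  {"jaw": 0.25, "travel": [0, 0, 0], "turn": [0, 0, 0]},
  {"jaw": 0.15, "travel": [0, 0, 0], "turn": [0, 0, 0]},
  {"jaw": 0.1, "travel": [0, 0, 0], "turn": [0, 0, 0]},
  {"jaw": 0.1, "travel": [0, 0, 0], "turn": [0, 0, 0]},
], squeeze=30)

```text
time: 34.4
tool_pos: [336.7, -310.4, 67.7]
tcp_rot: [0.12, 0.901, 0.413, 0.055]
force: [2.3, -0.7, 4.5]
finger_gap: 9.4
```

Call:
move_arm([
  {"jaw": 0.02, "travel": [0, 0, 0], "turn": [0, 0, 0]},
  {"jaw": 0.02, "travel": [0, 0, 0], "turn": [0, 0, 0]},
  {"jaw": 0.02, "travel": [0, 0, -5], "turn": [0, 0, 0]},
  {"jaw": 0.02, "travel": [0, 0, -15], "turn": [0, 0, 0]},
  {"jaw": 0.02, "travel": [0, 0, -30], "turn": [0, 0, 0]},
  {"jaw": 0.02, "travel": [0, 0, -40], "turn": [0, 0, 0]},
  {"jaw": 0.02, "travel": [0, 0, -40], "turn": [0, 0, 0]},
  {"jaw": 0.02, "travel": [0, 0, 0], "turn": [0, 0, 0]},
], squeeze=60)

```text
time: 35.2
tool_pos: [310.7, -288.2, 196.2]
tcp_rot: [0.121, 0.901, 0.413, 0.055]
force: [1.0, -0.4, -5.4]
finger_gap: 9.2
```

```bash
python3 pl.py 399.9 328.1 190 35.4;python3 - <<'E'
from h import *
s=cam("side")
cv2.imwrite("pics/s16.png",cv2.resize(s["color"][220:420,200:420,::-1],None,fx=3.5,fy=3))
E
```

```text
t 35.20 gap 9.2 F [ 1.  -0.4 -5.4] pos [ 310.7 -288.2  196.2] head -40.71 q6 -0.23
turn total [ 0.226  0.178 -1.32 ]  n 10 each [ 0.023  0.018 -0.132]
travel old frame [ 525.2 -324.2  -82.5] n 12 each [ 43.8 -27.   -6.9]
travel new frame [450.7 429.7   6.2] n 11 each [41.  39.1  0.6]
```

View pics/s16.png

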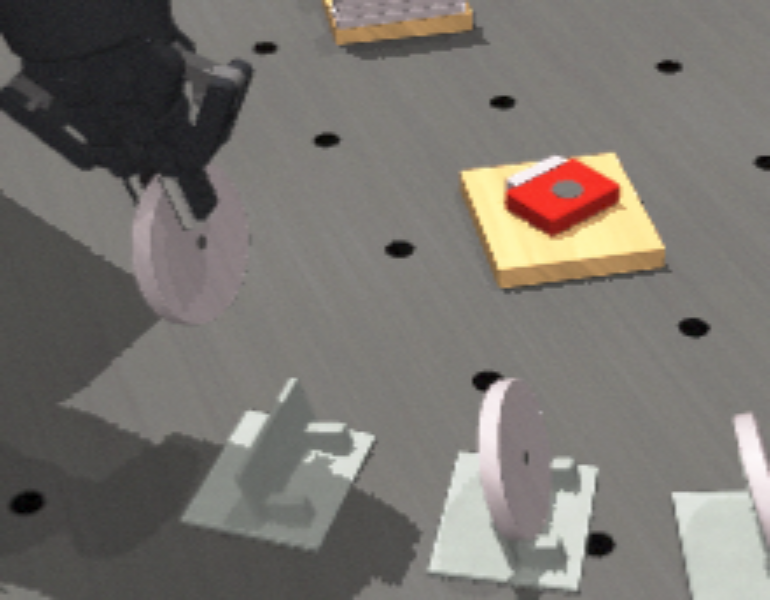

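Call:
move_arm([
  {"jaw": 0.02, "travel": [0, 0, 0], "turn": [0.0226, 0.0178, -0.132]},
  {"jaw": 0.02, "travel": [0, 0, 0], "turn": [0.0226, 0.0178, -0.132]},
  {"jaw": 0.02, "travel": [0, 0, 0], "turn": [0.0226, 0.0178, -0.132]},
  {"jaw": 0.02, "travel": [0, 0, 0], "turn": [0.0226, 0.0178, -0.132]},
  {"jaw": 0.02, "travel": [0, 0, 0], "turn": [0.0226, 0.0178, -0.132]},
  {"jaw": 0.02, "travel": [0, 0, 0], "turn": [0.0226, 0.0178, -0.132]},
  {"jaw": 0.02, "travel": [0, 0, 0], "turn": [0.0226, 0.0178, -0.132]},
  {"jaw": 0.02, "travel": [0, 0, 0], "turn": [0.0226, 0.0178, -0.132]},
  {"jaw": 0.02, "travel": [0, 0, 0], "turn": [0.0226, 0.0178, -0.132]},
  {"jaw": 0.02, "travel": [0, 0, 0], "turn": [0.0226, 0.0178, -0.132]},
  {"jaw": 0.02, "travel": [0, 0, 0], "turn": [0, 0, 0]},
])

```text
time: 36.35
tool_pos: [310.4, -287.3, 190.7]
tcp_rot: [-0.004, 0.458, 0.889, 0.002]
force: [-0.5, 0.5, -3.9]
finger_gap: 9.4
```

```bash
python3 pl.py 522.1 414.9 180 35.4
```

```text
t 36.35 gap 9.4 F [-0.5  0.5 -3.9] pos [ 310.4 -287.3  190.7] head 35.54 q6 -1.48
turn total [-0.001 -0.009  0.002]  n 1 each [-0.001 -0.009  0.002]
travel old frame [448.2 580.4  14.4] n 13 each [34.5 44.6  1.1]
travel new frame [449.8 579.3  10.7] n 13 each [34.6 44.6  0.8]
```

Call:
move_arm([
  {"jaw": 0.02, "travel": [28, 36, 0], "turn": [0, -0.009, 0.002]},
  {"jaw": 0.02, "travel": [28, 36, 0], "turn": [0, 0, 0]},
  {"jaw": 0.02, "travel": [28, 36, 0], "turn": [0, 0, 0]},
  {"jaw": 0.02, "travel": [28, 36, 0], "turn": [0, 0, 0]},
  {"jaw": 0.02, "travel": [28, 36, 0], "turn": [0, 0, 0]},
  {"jaw": 0.02, "travel": [28, 36, 0], "turn": [0, 0, 0]},
  {"jaw": 0.02, "travel": [28, 36, 0], "turn": [0, 0, 0]},
  {"jaw": 0.02, "travel": [28, 36, 0], "turn": [0, 0, 0]},
  {"jaw": 0.02, "travel": [28, 36, 0], "turn": [0, 0, 0]},
  {"jaw": 0.02, "travel": [28, 36, 0], "turn": [0, 0, 0]},
  {"jaw": 0.02, "travel": [28, 36, 0], "turn": [0, 0, 0]},
  {"jaw": 0.02, "travel": [28, 36, 0], "turn": [0, 0, 0]},
])

```text
time: 37.55
tool_pos: [468.6, 237.7, 189.9]
tcp_rot: [0.001, 0.461, 0.887, -0.001]
force: [0.9, -0.5, -4.2]
finger_gap: 8.9
```

```bash
python3 pl.py 522.1 414.9 180 35.4
```

```text
t 37.55 gap 8.9 F [ 0.9 -0.5 -4.2] pos [468.6 237.7 189.9] head 35.06 q6 -0.23
turn total [-0.002  0.003 -0.006]  n 1 each [-0.002  0.003 -0.006]
travel old frame [114.4 145.6   9.4] n 4 each [28.6 36.4  2.3]
travel new frame [113.5 146.2   9.9] n 4 each [28.4 36.6  2.5]
```

Call:
move_arm([
  {"jaw": 0.02, "travel": [28, 36, 0], "turn": [0, 0, 0]},
  {"jaw": 0.02, "travel": [28, 36, 0], "turn": [0, 0, 0]},
  {"jaw": 0.02, "travel": [28, 36, 0], "turn": [0, 0, 0]},
  {"jaw": 0.02, "travel": [20, 25, 0], "turn": [0, 0, 0]},
  {"jaw": 0.02, "travel": [0, 0, 0], "turn": [0, 0, 0]},
  {"jaw": 0.02, "travel": [0, 0, 0], "turn": [0, 0, 0]},
  {"jaw": 0.02, "travel": [0, 0, 0], "turn": [0, 0, 0]},
])

```text
time: 38.25
tool_pos: [517.1, 396.6, 189.9]
tcp_rot: [0.001, 0.46, 0.888, -0.002]
force: [-0.1, 0.3, -4.2]
finger_gap: 9.0
```

```bash
python3 pl.py 522.1 414.9 140 35.4;python3 - <<'E'
from h import *
s=cam("side")
cv2.imwrite("pics/s17.png",cv2.resize(s["color"][100:230,200:330,::-1],None,fx=4.5,fy=4.5))
E
```

```text
t 38.25 gap 9.0 F [-0.1  0.3 -4.2] pos [517.1 396.6 189.9] head 35.16 q6 -0.03
turn total [-0.002  0.003 -0.004]  n 1 each [-0.002  0.003 -0.004]
travel old frame [12.2 14.7 49.8] n 2 each [ 6.1  7.3 24.9]
travel new frame [12.  14.6 49.9] n 2 each [ 6.   7.3 24.9]
```

View pics/s17.png

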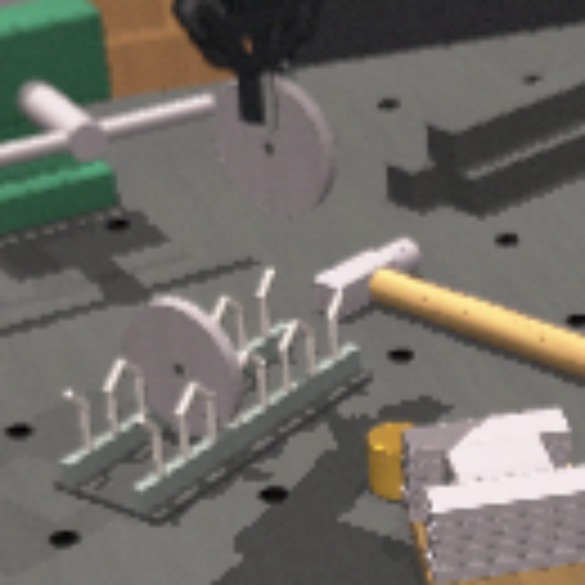

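Call:
move_arm([
  {"jaw": 0.02, "travel": [6, 7, 20], "turn": [0, 0.003, -0.004]},
  {"jaw": 0.02, "travel": [6, 7.5, 20], "turn": [0, 0, 0]},
  {"jaw": 0.02, "travel": [0, 0, 8], "turn": [0, 0, 0]},
  {"jaw": 0.02, "travel": [0, 0, 0], "turn": [0, 0, 0]},
  {"jaw": 0.02, "travel": [0, 0, 0], "turn": [0, 0, 0]},
  {"jaw": 0.02, "travel": [0, 0, 0], "turn": [0, 0, 0]},
])

```text
time: 38.9
tool_pos: [522.9, 415.6, 144.3]
tcp_rot: [0.001, 0.458, 0.889, 0.0]
force: [-1.1, -0.1, -5.0]
finger_gap: 9.2
```

```bash
python3 pl.py 522.1 414.9 71 35.4;python3 - <<'E'
from h import *
s=cam("side");t=cam("top")
cv2.imwrite("pics/s18.png",cv2.resize(s["color"][120:220,200:300,::-1],None,fx=6,fy=6))
cv2.imwrite("pics/t18.png",cv2.resize(t["color"][230:340,120:220,::-1],None,fx=5,fy=5))
E
```

```text
t 38.90 gap 9.2 F [-1.1 -0.1 -5. ] pos [522.9 415.6 144.3] head 35.49 q6 -0.02
turn total [0.001 0.001 0.002]  n 1 each [0.001 0.001 0.002]
travel old frame [-0.  -1.2 73.3] n 2 each [-0.  -0.6 36.6]
travel new frame [-0.1 -1.1 73.3] n 2 each [-0.  -0.5 36.6]
```

View pics/s18.png

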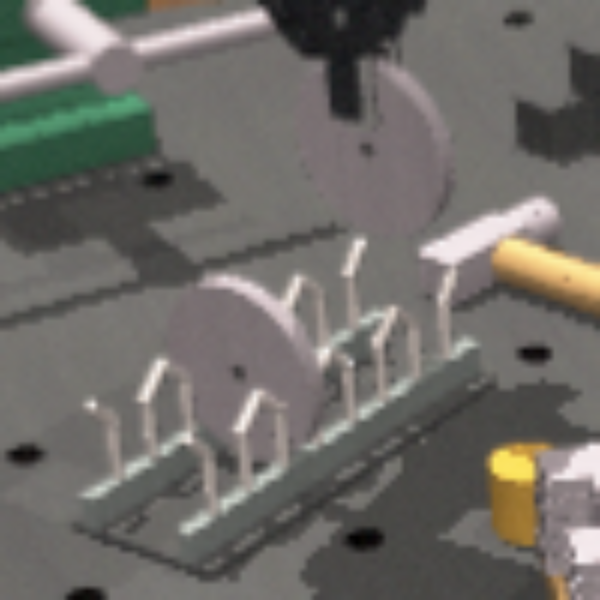

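View pics/t18.png

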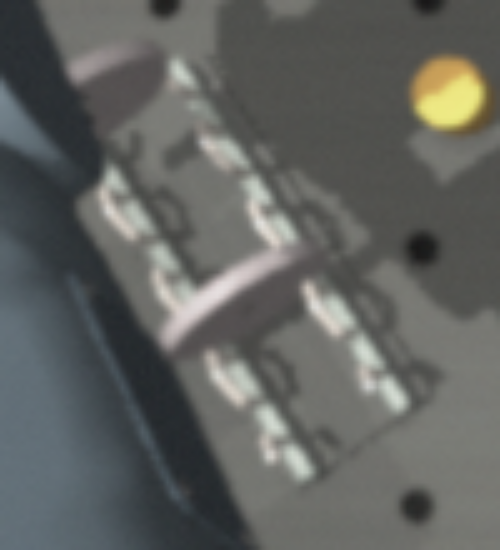

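Call:
move_arm([
  {"jaw": 0.02, "travel": [0, -1, 12], "turn": [0, 0, 0]},
  {"jaw": 0.02, "travel": [0, 0, 4], "turn": [0, 0, 0]},
  {"jaw": 0.02, "travel": [0, 0, 0], "turn": [0, 0, 0]},
  {"jaw": 0.02, "travel": [0, 0, 0], "turn": [0, 0, 0]},
])

```text
time: 39.4
tool_pos: [521.6, 415.1, 126.8]
tcp_rot: [0.0, 0.458, 0.889, -0.0]
force: [-0.5, 0.2, -4.8]
finger_gap: 9.2
```

```bash
python3 pl.py 522.1 414.9 71 35.4;python3 - <<'E'
from h import *
s=cam("side");t=cam("top")
cv2.imwrite("pics/s19.png",cv2.resize(s["color"][130:200,230:300,::-1],None,fx=8.5,fy=8.5))
E
```

```text
t 39.40 gap 9.2 F [-0.5  0.2 -4.8] pos [521.6 415.1 126.8] head 35.52 q6 -0.02
turn total [-0.001  0.001  0.002]  n 1 each [-0.001  0.001  0.002]
travel old frame [-0.5  0.3 55.8] n 2 each [-0.2  0.1 27.9]
travel new frame [-0.5  0.3 55.8] n 2 each [-0.2  0.1 27.9]
```

View pics/s19.png

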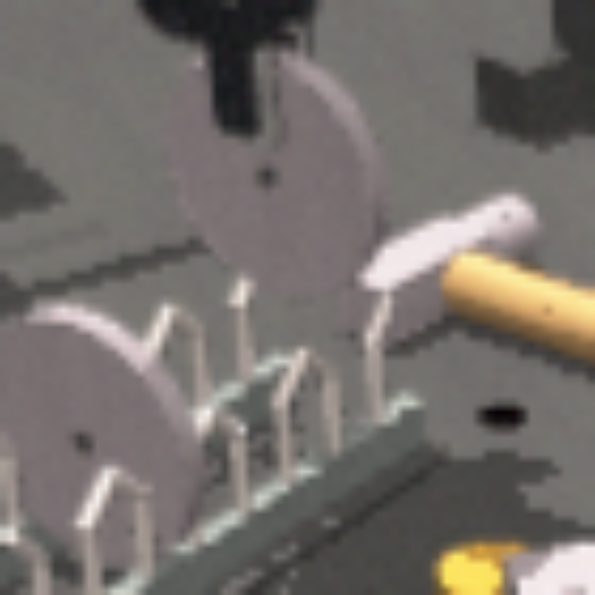

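Call:
move_arm([
  {"jaw": 0.02, "travel": [0, 0, 8], "turn": [0, 0, 0]},
  {"jaw": 0.02, "travel": [0, 0, 8], "turn": [0, 0, 0]},
  {"jaw": 0.02, "travel": [0, 0, 6], "turn": [0, 0, 0]},
  {"jaw": 0.02, "travel": [0, 0, 0], "turn": [0, 0, 0]},
])

```text
time: 39.9
tool_pos: [521.1, 414.7, 103.5]
tcp_rot: [-0.0, 0.458, 0.889, -0.001]
force: [-1.4, 0.0, -4.1]
finger_gap: 9.0
```

```bash
python3 - <<'E'
from h import *
s=cam("side");t=cam("top")
cv2.imwrite("pics/s20.png",cv2.resize(s["color"][130:200,230:300,::-1],None,fx=8.5,fy=8.5))
print(manip.observe()["force"],manip.observe()["tool_pos"])
E
```

```text
[ 0.00906746  0.76069957 -4.66997817] [521.659198   415.11727464 104.78089989]
```

View pics/s20.png

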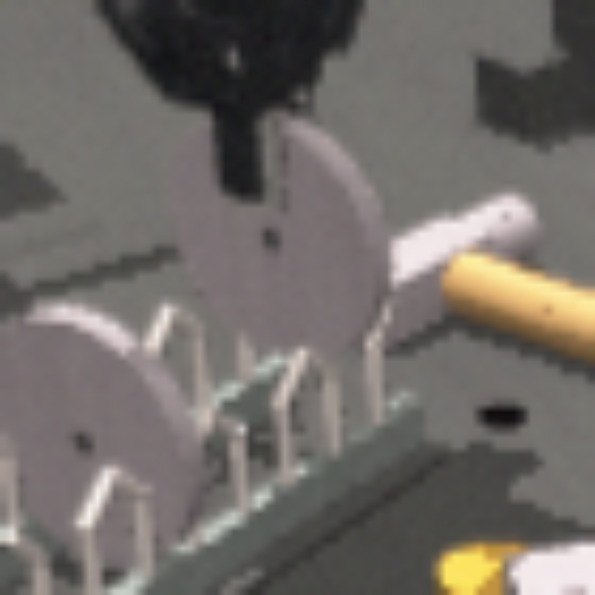

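Disc sits between the end half-hoop and the neighbouring hoop, no contact. Continue.

Call:
move_arm([
  {"jaw": 0.02, "travel": [0, 0, 8], "turn": [0, 0, 0]},
  {"jaw": 0.02, "travel": [0, 0, 8], "turn": [0, 0, 0]},
  {"jaw": 0.02, "travel": [0, 0, 8], "turn": [0, 0, 0]},
  {"jaw": 0.02, "travel": [0, 0, 5], "turn": [0, 0, 0]},
  {"jaw": 0.02, "travel": [0, 0, 0], "turn": [0, 0, 0]},
  {"jaw": 0.02, "travel": [0, 0, 0], "turn": [0, 0, 0]},
])

```text
time: 40.6
tool_pos: [521.7, 415.2, 76.0]
tcp_rot: [0.0, 0.458, 0.889, -0.0]
force: [0.2, 0.1, -4.7]
finger_gap: 9.1
```

Call:
move_arm([
  {"jaw": 0.02, "travel": [0, 0, 2], "turn": [0, 0, 0]},
  {"jaw": 0.02, "travel": [0, 0, 1], "turn": [0, 0, 0]},
  {"jaw": 0.02, "travel": [0, 0, 0], "turn": [0, 0, 0]},
])

```text
time: 40.9
tool_pos: [521.7, 415.1, 73.0]
tcp_rot: [0.0, 0.458, 0.889, -0.0]
force: [-0.5, 0.3, -3.6]
finger_gap: 9.2
```

Call:
move_arm([
  {"jaw": 0.02, "travel": [0, 0, 1], "turn": [0, 0, 0]},
  {"jaw": 0.02, "travel": [0, 0, 1], "turn": [0, 0, 0]},
  {"jaw": 0.02, "travel": [0, 0, 0], "turn": [0, 0, 0]},
])

```text
time: 41.2
tool_pos: [522.0, 415.7, 71.8]
tcp_rot: [0.0, 0.458, 0.889, 0.001]
force: [-1.9, 2.7, 1.5]
finger_gap: 9.0
```

Call:
move_arm([
  {"jaw": 0.12, "travel": [0, 0, 0], "turn": [0, 0, 0]},
  {"jaw": 0.18, "travel": [0, 0, 0], "turn": [0, 0, 0]},
  {"jaw": 0.25, "travel": [0, 0, 0], "turn": [0, 0, 0]},
  {"jaw": 0.3, "travel": [0, 0, 0], "turn": [0, 0, 0]},
  {"jaw": 0.3, "travel": [0, 0, -10], "turn": [0, 0, 0]},
  {"jaw": 0.3, "travel": [0, 0, -30], "turn": [0, 0, 0]},
  {"jaw": 0.3, "travel": [0, 0, -40], "turn": [0, 0, 0]},
  {"jaw": 0.3, "travel": [0, 0, -40], "turn": [0, 0, 0]},
])

```text
time: 42.0
tool_pos: [521.5, 415.1, 193.0]
tcp_rot: [0.0, 0.458, 0.889, -0.0]
force: [-0.2, -0.1, 0.8]
finger_gap: 25.7
```

```bash
python3 - <<'E'
from h import *
s=cam("side");t=cam("top")
cv2.imwrite("pics/s21.png",cv2.resize(s["color"][130:220,200:300,::-1],None,fx=6.5,fy=6.5))
E
python3 disc.py 439.5 -388 147.8 100
```

```text
t 42.10 gap 25.8 F [0.2 0.4 0.5] pos [523.8 416.7 198.1] head 35.52 q6 -0.02
turn total [-0.221 -0.16   1.174]  n 9 each [-0.025 -0.018  0.13 ]
travel old frame [-582.  -546.3   40.5] n 13 each [-44.8 -42.    3.1]
travel new frame [-725.8  308.5  129.8] n 17 each [-42.7  18.1   7.6]
[ 417.6 -374.2  152.6]
```

View pics/s21.png

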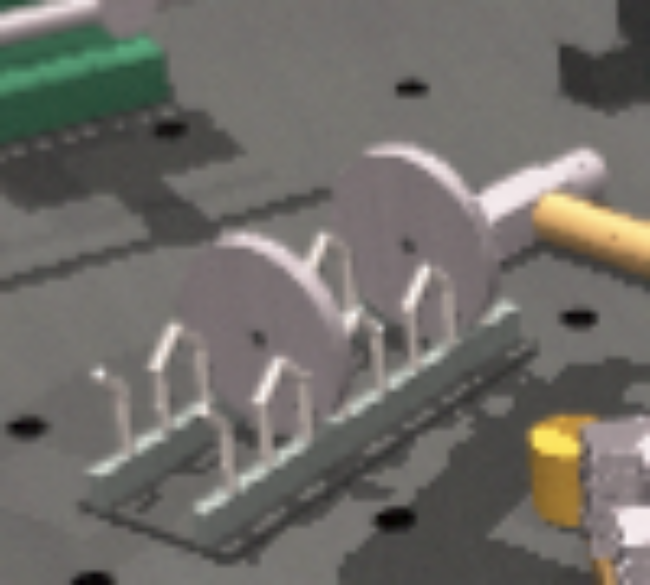

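Call:
move_arm([
  {"jaw": 0.3, "travel": [-36, -34, 0], "turn": [0, 0, 0]},
  {"jaw": 0.3, "travel": [-36, -34, 0], "turn": [0, 0, 0]},
  {"jaw": 0.3, "travel": [-36, -34, 0], "turn": [0, 0, 0]},
  {"jaw": 0.3, "travel": [-36, -34, 0], "turn": [0, 0, 0]},
  {"jaw": 0.3, "travel": [-36, -34, 0], "turn": [0, 0, 0]},
  {"jaw": 0.3, "travel": [-36, -34, 0], "turn": [0, 0, 0]},
  {"jaw": 0.3, "travel": [-36, -34, 0], "turn": [0, 0, 0]},
  {"jaw": 0.3, "travel": [-36, -34, 0], "turn": [0, 0, 0]},
  {"jaw": 0.3, "travel": [-36, -34, 0], "turn": [0, 0, 0]},
  {"jaw": 0.3, "travel": [-36, -34, 0], "turn": [0, 0, 0]},
  {"jaw": 0.3, "travel": [-36, -34, 0], "turn": [0, 0, 0]},
  {"jaw": 0.3, "travel": [-36, -34, 0], "turn": [0, 0, 0]},
])

```text
time: 43.3
tool_pos: [439.9, -175.4, 191.7]
tcp_rot: [0.001, 0.458, 0.889, -0.0]
force: [1.0, 0.5, 0.6]
finger_gap: 25.7
```

Call:
move_arm([
  {"jaw": 0.5, "travel": [-36, -34, 0], "turn": [0, 0, 0]},
  {"jaw": 0.5, "travel": [-36, -34, 0], "turn": [0, 0, 0]},
  {"jaw": 0.5, "travel": [-36, -34, 0], "turn": [-0.025, -0.018, 0.13]},
  {"jaw": 0.5, "travel": [0, 0, 0], "turn": [-0.025, -0.018, 0.13]},
  {"jaw": 0.5, "travel": [0, 0, 0], "turn": [-0.025, -0.018, 0.13]},
  {"jaw": 0.5, "travel": [0, 0, 0], "turn": [-0.025, -0.018, 0.13]},
  {"jaw": 0.5, "travel": [0, 0, 0], "turn": [-0.025, -0.018, 0.13]},
  {"jaw": 0.5, "travel": [0, 0, 0], "turn": [-0.025, -0.018, 0.13]},
  {"jaw": 0.5, "travel": [0, 0, 0], "turn": [-0.025, -0.018, 0.13]},
  {"jaw": 0.5, "travel": [0, 0, 0], "turn": [-0.025, -0.018, 0.13]},
  {"jaw": 0.5, "travel": [0, 0, 0], "turn": [-0.025, -0.018, 0.13]},
  {"jaw": 0.5, "travel": [0, 0, 0], "turn": [0, 0, 0]},
])

```text
time: 44.5
tool_pos: [420.0, -320.1, 191.5]
tcp_rot: [0.117, 0.867, 0.481, 0.059]
force: [-0.2, 0.3, -0.2]
finger_gap: 42.7
```

```bash
python3 disc.py 439.5 -388 147.8 60
```

```text
t 44.50 gap 42.7 F [-0.2  0.3 -0.2] pos [ 420.  -320.1  191.5] head -31.95 q6 -0.25
turn total [0.    0.008 0.004]  n 1 each [0.    0.008 0.004]
travel old frame [-46.4  15.6  84.9] n 2 each [-23.2   7.8  42.5]
travel new frame [-47.   15.8  84.5] n 2 each [-23.5   7.9  42.3]
[ 426.4 -379.7  114. ]
```

Call:
move_arm([
  {"jaw": 0.5, "travel": [-23.5, 8, 0], "turn": [0, 0.008, 0.004]},
  {"jaw": 0.5, "travel": [-23.5, 8, 0], "turn": [0, 0, 0]},
  {"jaw": 0.5, "travel": [0, 0, 35], "turn": [0, 0, 0]},
  {"jaw": 0.5, "travel": [0, 0, 35], "turn": [0, 0, 0]},
  {"jaw": 0.5, "travel": [0, 0, 14], "turn": [0, 0, 0]},
  {"jaw": 0.5, "travel": [0, 0, 0], "turn": [0, 0, 0]},
  {"jaw": 0.5, "travel": [0, 0, 0], "turn": [0, 0, 0]},
])

```text
time: 45.2
tool_pos: [427.1, -380.4, 115.7]
tcp_rot: [0.115, 0.867, 0.481, 0.063]
force: [-0.5, 0.2, 0.3]
finger_gap: 42.8
```

```bash
python3 disc.py 439.5 -388 147.8 11.5;  cat > ov.py <<'E'
from h2 import *
import sys
x,y,a=map(float,sys.argv[1:4]); fn=sys.argv[4]
s=cam("side"); l=np.radians(15); c0=proj(s,[(x,y,70)])[0].astype(int)-[60,60]
im=cv2.resize(s["color"][c0[1]:c0[1]+120,c0[0]:c0[0]+120,::-1],None,fx=5,fy=5); P=cyl(x,y,56,np.radians(a),l)
for k in(0,1):
    q=((proj(s,P[48*k:48*k+48])-c0+.5)*5).astype(np.int32); cv2.polylines(im,[q],True,(0,0,255) if k else (0,255,0),1)
cv2.imwrite(fn,im)
E
python3 ov.py 439.5 -388 147.8 pics/s22.png
```

```text
t 45.20 gap 42.8 F [-0.5  0.2  0.3] pos [ 427.1 -380.4  115.7] head -31.99 q6 -0.39
turn total [0.001 0.    0.004]  n 1 each [0.001 0.    0.004]
travel old frame [ 0.2 -1.5 49.9] n 2 each [ 0.1 -0.7 25. ]
travel new frame [ 0.2 -1.4 49.9] n 2 each [ 0.1 -0.7 25. ]
[ 437.  -386.4   67.1]
```

View pics/s22.png

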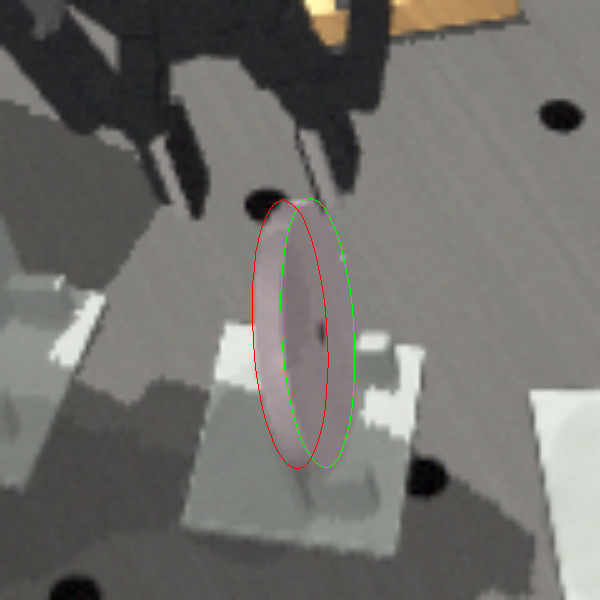

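Model overlay matches the disc; fingers straddle its top. Grip.

Call:
move_arm([
  {"jaw": 0.5, "travel": [0, -1, 20], "turn": [0, 0, 0]},
  {"jaw": 0.5, "travel": [0, 0, 20], "turn": [0, 0, 0]},
  {"jaw": 0.5, "travel": [0, 0, 9.5], "turn": [0, 0, 0]},
  {"jaw": 0.35, "travel": [0, 0, 0], "turn": [0, 0, 0]},
  {"jaw": 0.25, "travel": [0, 0, 0], "turn": [0, 0, 0]},
  {"jaw": 0.15, "travel": [0, 0, 0], "turn": [0, 0, 0]},
  {"jaw": 0.1, "travel": [0, 0, 0], "turn": [0, 0, 0]},
  {"jaw": 0.1, "travel": [0, 0, 0], "turn": [0, 0, 0]},
], squeeze=30)

```text
time: 46.05
tool_pos: [437.1, -386.9, 67.5]
tcp_rot: [0.115, 0.867, 0.48, 0.063]
force: [-1.4, 1.8, 6.5]
finger_gap: 9.4
```

Call:
move_arm([
  {"jaw": 0.02, "travel": [0, 0, 0], "turn": [0, 0, 0]},
  {"jaw": 0.02, "travel": [0, 0, 0], "turn": [0, 0, 0]},
  {"jaw": 0.02, "travel": [0, 0, -5], "turn": [0, 0, 0]},
  {"jaw": 0.02, "travel": [0, 0, -15], "turn": [0, 0, 0]},
  {"jaw": 0.02, "travel": [0, 0, -30], "turn": [0, 0, 0]},
  {"jaw": 0.02, "travel": [0, 0, -40], "turn": [0, 0, 0]},
  {"jaw": 0.02, "travel": [0, 0, -40], "turn": [0, 0, 0]},
  {"jaw": 0.02, "travel": [0, 0, 0], "turn": [0, 0, 0]},
], squeeze=60)

```text
time: 46.85
tool_pos: [408.8, -369.3, 196.9]
tcp_rot: [0.118, 0.867, 0.48, 0.063]
force: [-0.1, -1.3, -4.9]
finger_gap: 9.4
```

```bash
python3 pl.py 481.4 386.2 190 35.4; python3 ov.py 439.5 -388 147.8 pics/s23.png
```

```text
t 46.85 gap 9.4 F [-0.1 -1.3 -4.9] pos [ 408.8 -369.3  196.9] head -32.05 q6 -0.37
turn total [ 0.235  0.16  -1.17 ]  n 9 each [ 0.026  0.018 -0.13 ]
travel old frame [ 678.6 -329.2  -85.2] n 16 each [ 42.4 -20.6  -5.3]
travel new frame [573.8 496.8   6.9] n 13 each [44.1 38.2  0.5]
```

View pics/s23.png

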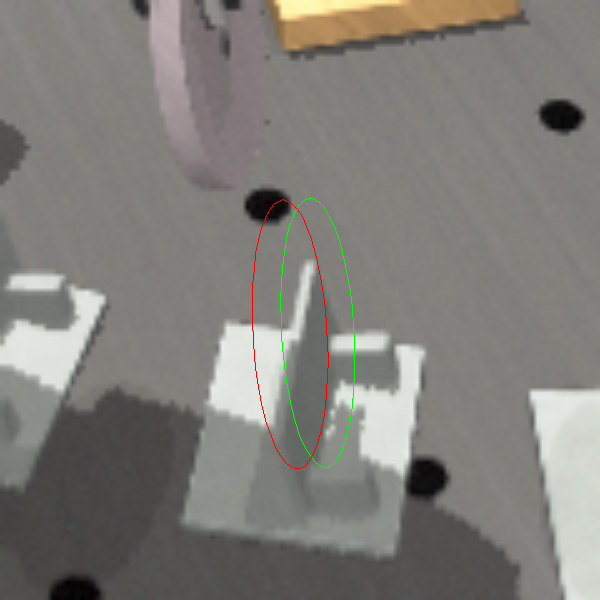

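Call:
move_arm([
  {"jaw": 0.02, "travel": [0, 0, 0], "turn": [0.026, 0.018, -0.13]},
  {"jaw": 0.02, "travel": [0, 0, 0], "turn": [0.026, 0.018, -0.13]},
  {"jaw": 0.02, "travel": [0, 0, 0], "turn": [0.026, 0.018, -0.13]},
  {"jaw": 0.02, "travel": [0, 0, 0], "turn": [0.026, 0.018, -0.13]},
  {"jaw": 0.02, "travel": [0, 0, 0], "turn": [0.026, 0.018, -0.13]},
  {"jaw": 0.02, "travel": [0, 0, 0], "turn": [0.026, 0.018, -0.13]},
  {"jaw": 0.02, "travel": [0, 0, 0], "turn": [0.026, 0.018, -0.13]},
  {"jaw": 0.02, "travel": [0, 0, 0], "turn": [0.026, 0.018, -0.13]},
  {"jaw": 0.02, "travel": [0, 0, 0], "turn": [0.026, 0.018, -0.13]},
  {"jaw": 0.02, "travel": [0, 0, 0], "turn": [0, 0, 0]},
])

```text
time: 47.9
tool_pos: [408.4, -368.0, 190.3]
tcp_rot: [-0.005, 0.458, 0.889, 0.003]
force: [-0.3, -0.3, -4.8]
finger_gap: 9.1
```

```bash
python3 pl.py 481.4 386.0 190 35.4
```

```text
t 47.90 gap 9.1 F [-0.3 -0.3 -4.8] pos [ 408.4 -368.   190.3] head 35.54 q6 -1.44
turn total [ 0.    -0.011  0.003]  n 1 each [ 0.    -0.011  0.003]
travel old frame [571.  497.8   6.5] n 13 each [43.9 38.3  0.5]
travel new frame [5.723e+02 4.963e+02 3.000e-01] n 13 each [44.  38.2  0. ]
```

Call:
move_arm([
  {"jaw": 0.02, "travel": [35.5, 31, 0], "turn": [0, -0.011, 0.003]},
  {"jaw": 0.02, "travel": [35.5, 31, 0], "turn": [0, 0, 0]},
  {"jaw": 0.02, "travel": [35.5, 31, 0], "turn": [0, 0, 0]},
  {"jaw": 0.02, "travel": [35.5, 31, 0], "turn": [0, 0, 0]},
  {"jaw": 0.02, "travel": [35.5, 31, 0], "turn": [0, 0, 0]},
  {"jaw": 0.02, "travel": [35.5, 31, 0], "turn": [0, 0, 0]},
  {"jaw": 0.02, "travel": [35.5, 31, 0], "turn": [0, 0, 0]},
  {"jaw": 0.02, "travel": [35.5, 31, 0], "turn": [0, 0, 0]},
  {"jaw": 0.02, "travel": [35.5, 31, 0], "turn": [0, 0, 0]},
  {"jaw": 0.02, "travel": [35.5, 31, 0], "turn": [0, 0, 0]},
  {"jaw": 0.02, "travel": [35.5, 31, 0], "turn": [0, 0, 0]},
  {"jaw": 0.02, "travel": [35.5, 31, 0], "turn": [0, 0, 0]},
])

```text
time: 49.1
tool_pos: [465.7, 195.9, 190.4]
tcp_rot: [0.001, 0.462, 0.887, -0.0]
force: [0.7, -0.5, -5.0]
finger_gap: 9.2
```

Call:
move_arm([
  {"jaw": 0.02, "travel": [35.5, 31, 0], "turn": [0, 0, 0]},
  {"jaw": 0.02, "travel": [35.5, 31, 0], "turn": [0, 0, 0]},
  {"jaw": 0.02, "travel": [35.5, 31, 0], "turn": [0, 0, 0]},
  {"jaw": 0.02, "travel": [20, 16, 0], "turn": [0, 0, 0]},
  {"jaw": 0.02, "travel": [0, 0, 0], "turn": [0, 0, 0]},
  {"jaw": 0.02, "travel": [0, 0, 0], "turn": [0, 0, 0]},
])

```text
time: 49.7
tool_pos: [481.8, 360.1, 189.5]
tcp_rot: [0.001, 0.461, 0.887, -0.001]
force: [-0.1, -0.5, -4.8]
finger_gap: 9.1
```

```bash
python3 pl.py 481.4 386 140 35.4
```

```text
t 49.70 gap 9.1 F [-0.1 -0.5 -4.8] pos [481.8 360.1 189.5] head 35.12 q6 -0.05
turn total [-0.001  0.003 -0.005]  n 1 each [-0.001  0.003 -0.005]
travel old frame [21.6 14.7 49.5] n 2 each [10.8  7.3 24.7]
travel new frame [21.4 14.7 49.5] n 2 each [10.7  7.4 24.8]
```

Call:
move_arm([
  {"jaw": 0.02, "travel": [10.7, 7.3, 0], "turn": [0, 0.003, -0.005]},
  {"jaw": 0.02, "travel": [10.7, 7.3, 0], "turn": [0, 0, 0]},
  {"jaw": 0.02, "travel": [0, 0, 25], "turn": [0, 0, 0]},
  {"jaw": 0.02, "travel": [0, 0, 23], "turn": [0, 0, 0]},
  {"jaw": 0.02, "travel": [0, 0, 0], "turn": [0, 0, 0]},
  {"jaw": 0.02, "travel": [0, 0, 0], "turn": [0, 0, 0]},
  {"jaw": 0.02, "travel": [0, 0, 0], "turn": [0, 0, 0]},
])

```text
time: 50.4
tool_pos: [482.7, 386.6, 144.5]
tcp_rot: [0.001, 0.458, 0.889, 0.001]
force: [0.8, -0.2, -3.3]
finger_gap: 9.2
```

```bash
python3 pl.py 481.4 386 71 35.4; python3 - <<'E'
from h import *
s=cam("side");t=cam("top")
cv2.imwrite("pics/s24.png",cv2.resize(s["color"][120:220,200:300,::-1],None,fx=6,fy=6))
E
```

```text
t 50.40 gap 9.2 F [ 0.8 -0.2 -3.3] pos [482.7 386.6 144.5] head 35.50 q6 -0.02
turn total [0.003 0.001 0.002]  n 1 each [0.003 0.001 0.002]
travel old frame [ 0.3 -1.6 73.5] n 2 each [ 0.1 -0.8 36.7]
travel new frame [ 0.3 -1.4 73.5] n 2 each [ 0.1 -0.7 36.7]
```

View pics/s24.png

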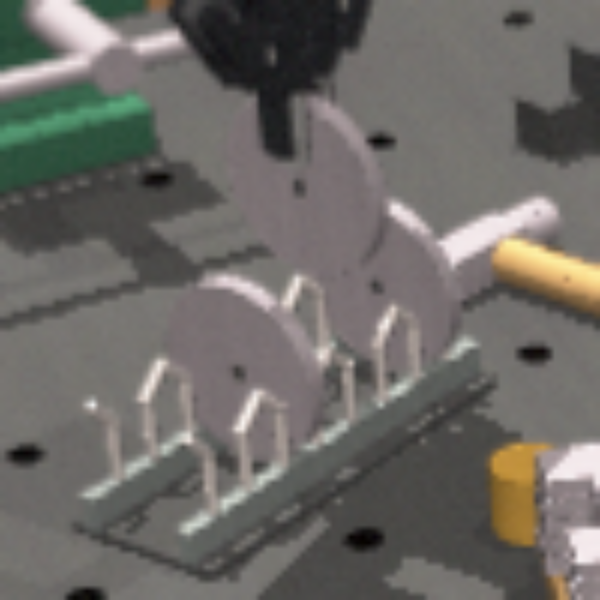

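Call:
move_arm([
  {"jaw": 0.02, "travel": [0, -0.8, 12], "turn": [0, 0, 0]},
  {"jaw": 0.02, "travel": [0, 0, 10], "turn": [0, 0, 0]},
  {"jaw": 0.02, "travel": [0, 0, 8], "turn": [0, 0, 0]},
  {"jaw": 0.02, "travel": [0, 0, 8], "turn": [0, 0, 0]},
  {"jaw": 0.02, "travel": [0, 0, 0], "turn": [0, 0, 0]},
  {"jaw": 0.02, "travel": [0, 0, 0], "turn": [0, 0, 0]},
])

```text
time: 51.1
tool_pos: [481.4, 385.6, 104.9]
tcp_rot: [0.0, 0.458, 0.889, 0.0]
force: [0.0, -0.1, -4.7]
finger_gap: 8.8
```

```bash
python3 pl.py 481.4 386 71 35.4; python3 - <<'E'
from h import *
s=cam("side");t=cam("top")
cv2.imwrite("pics/s25.png",cv2.resize(s["color"][130:220,210:300,::-1],None,fx=6.5,fy=6.5))
E
```

```text
t 51.10 gap 8.8 F [ 0.  -0.1 -4.7] pos [481.4 385.6 104.9] head 35.52 q6 -0.02
turn total [0.001 0.001 0.002]  n 1 each [0.001 0.001 0.002]
travel old frame [ 0.3  0.2 33.9] n 1 each [ 0.3  0.2 33.9]
travel new frame [ 0.3  0.2 33.9] n 1 each [ 0.3  0.2 33.9]
```

View pics/s25.png

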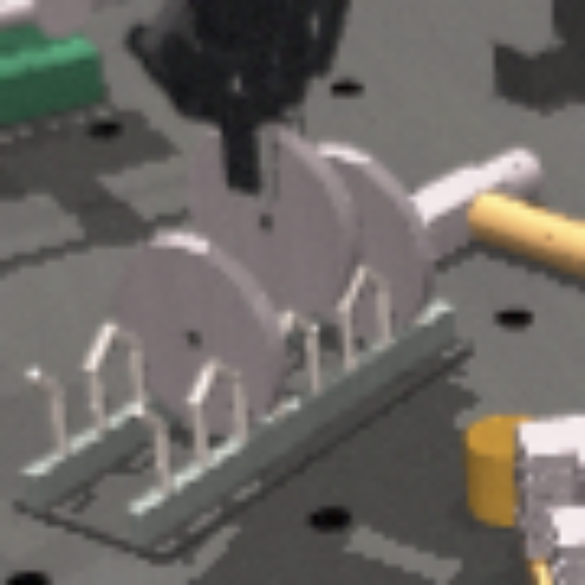

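Call:
move_arm([
  {"jaw": 0.02, "travel": [0, 0, 8], "turn": [0, 0, 0]},
  {"jaw": 0.02, "travel": [0, 0, 8], "turn": [0, 0, 0]},
  {"jaw": 0.02, "travel": [0, 0, 8], "turn": [0, 0, 0]},
  {"jaw": 0.02, "travel": [0, 0, 6], "turn": [0, 0, 0]},
  {"jaw": 0.02, "travel": [0, 0, 0], "turn": [0, 0, 0]},
  {"jaw": 0.02, "travel": [0, 0, 0], "turn": [0, 0, 0]},
])

```text
time: 51.8
tool_pos: [481.5, 385.7, 74.9]
tcp_rot: [0.0, 0.458, 0.889, 0.0]
force: [-1.2, -0.0, -4.4]
finger_gap: 9.0
```

Call:
move_arm([
  {"jaw": 0.02, "travel": [0, 0, 1], "turn": [0, 0, 0]},
  {"jaw": 0.02, "travel": [0, 0, 1], "turn": [0, 0, 0]},
  {"jaw": 0.02, "travel": [0, 0, 0], "turn": [0, 0, 0]},
])

```text
time: 52.1
tool_pos: [481.4, 385.7, 73.0]
tcp_rot: [0.0, 0.458, 0.889, 0.0]
force: [0.2, 0.8, -4.2]
finger_gap: 8.9
```

Call:
move_arm([
  {"jaw": 0.02, "travel": [0, 0, 1], "turn": [0, 0, 0]},
  {"jaw": 0.02, "travel": [0, 0, 1], "turn": [0, 0, 0]},
  {"jaw": 0.02, "travel": [0, 0, 0], "turn": [0, 0, 0]},
])

```text
time: 52.4
tool_pos: [481.7, 386.2, 71.6]
tcp_rot: [0.001, 0.458, 0.889, 0.001]
force: [-2.8, 2.4, 0.6]
finger_gap: 8.8
```

Call:
move_arm([
  {"jaw": 0.12, "travel": [0, 0, 0], "turn": [0, 0, 0]},
  {"jaw": 0.18, "travel": [0, 0, 0], "turn": [0, 0, 0]},
  {"jaw": 0.25, "travel": [0, 0, 0], "turn": [0, 0, 0]},
  {"jaw": 0.28, "travel": [0, 0, 0], "turn": [0, 0, 0]},
  {"jaw": 0.28, "travel": [0, 0, -10], "turn": [0, 0, 0]},
  {"jaw": 0.28, "travel": [0, 0, -30], "turn": [0, 0, 0]},
  {"jaw": 0.28, "travel": [0, 0, -40], "turn": [0, 0, 0]},
  {"jaw": 0.28, "travel": [0, 0, -40], "turn": [0, 0, 0]},
])

```text
time: 53.2
tool_pos: [481.1, 385.5, 193.0]
tcp_rot: [0.0, 0.458, 0.889, 0.0]
force: [0.3, 0.0, -0.4]
finger_gap: 23.8
```

```bash
python3 - <<'E'
from h import *
s=cam("side");t=cam("top")
cv2.imwrite("pics/s26.png",cv2.resize(s["color"][130:220,200:300,::-1],None,fx=6.5,fy=6.5))
E
python3 disc.py 541.5 -456.6 159.8 100
```

```text
t 53.30 gap 23.6 F [ 0.9 -0.4 -0.2] pos [483.4 387.1 197.5] head 35.52 q6 -0.02
turn total [-0.231 -0.132  0.966]  n 7 each [-0.033 -0.019  0.138]
travel old frame [-699.  -457.9   40.6] n 16 each [-43.7 -28.6   2.5]
travel new frame [-771.7  297.5  126.2] n 18 each [-42.9  16.5   7. ]
[ 517.2 -447.7  152.6]
```

View pics/s26.png

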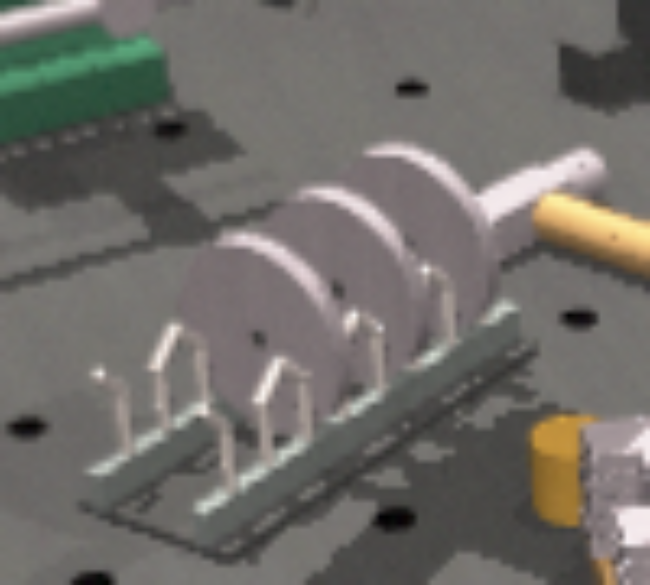

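Call:
move_arm([
  {"jaw": 0.3, "travel": [-38.5, -25.3, 0], "turn": [0, 0, 0]},
  {"jaw": 0.3, "travel": [-38.5, -25.3, 0], "turn": [0, 0, 0]},
  {"jaw": 0.3, "travel": [-38.5, -25.3, 0], "turn": [0, 0, 0]},
  {"jaw": 0.3, "travel": [-38.5, -25.3, 0], "turn": [0, 0, 0]},
  {"jaw": 0.3, "travel": [-38.5, -25.3, 0], "turn": [0, 0, 0]},
  {"jaw": 0.3, "travel": [-38.5, -25.3, 0], "turn": [0, 0, 0]},
  {"jaw": 0.3, "travel": [-38.5, -25.3, 0], "turn": [0, 0, 0]},
  {"jaw": 0.3, "travel": [-38.5, -25.3, 0], "turn": [0, 0, 0]},
  {"jaw": 0.3, "travel": [-38.5, -25.3, 0], "turn": [0, 0, 0]},
  {"jaw": 0.3, "travel": [-38.5, -25.3, 0], "turn": [0, 0, 0]},
  {"jaw": 0.3, "travel": [-38.5, -25.3, 0], "turn": [0, 0, 0]},
  {"jaw": 0.3, "travel": [-38.5, -25.3, 0], "turn": [0, 0, 0]},
])

```text
time: 54.5
tool_pos: [502.3, -168.7, 191.3]
tcp_rot: [0.001, 0.458, 0.889, 0.0]
force: [0.8, 0.9, 0.3]
finger_gap: 25.6
```

Call:
move_arm([
  {"jaw": 0.5, "travel": [-38.5, -25.3, 0], "turn": [0, 0, 0]},
  {"jaw": 0.5, "travel": [-38.5, -25.3, 0], "turn": [0, 0, 0]},
  {"jaw": 0.5, "travel": [-38.5, -25.3, 0], "turn": [0, 0, 0]},
  {"jaw": 0.5, "travel": [-38.5, -25.3, 0], "turn": [-0.033, -0.019, 0.138]},
  {"jaw": 0.5, "travel": [0, 0, 0], "turn": [-0.033, -0.019, 0.138]},
  {"jaw": 0.5, "travel": [0, 0, 0], "turn": [-0.033, -0.019, 0.138]},
  {"jaw": 0.5, "travel": [0, 0, 0], "turn": [-0.033, -0.019, 0.138]},
  {"jaw": 0.5, "travel": [0, 0, 0], "turn": [-0.033, -0.019, 0.138]},
  {"jaw": 0.5, "travel": [0, 0, 0], "turn": [-0.033, -0.019, 0.138]},
  {"jaw": 0.5, "travel": [0, 0, 0], "turn": [-0.033, -0.019, 0.138]},
  {"jaw": 0.5, "travel": [0, 0, 0], "turn": [0, 0, 0]},
  {"jaw": 0.5, "travel": [0, 0, 0], "turn": [0, 0, 0]},
])

```text
time: 55.7
tool_pos: [509.7, -350.9, 191.2]
tcp_rot: [0.107, 0.812, 0.57, 0.069]
force: [0.0, 0.6, -0.0]
finger_gap: 42.7
```

```bash
python3 disc.py 541.5 -456.6 159.8 60
```

```text
t 55.70 gap 42.7 F [ 0.   0.6 -0. ] pos [ 509.7 -350.9  191.2] head -19.83 q6 -0.44
turn total [-0.006  0.008  0.006]  n 1 each [-0.006  0.008  0.006]
travel old frame [-87.7  29.   88.4] n 2 each [-43.8  14.5  44.2]
travel new frame [-88.2  29.1  87.8] n 2 each [-44.1  14.6  43.9]
[ 526.9 -451.2  114. ]
```

Call:
move_arm([
  {"jaw": 0.5, "travel": [-30, 10, 0], "turn": [-0.006, 0.008, 0.006]},
  {"jaw": 0.5, "travel": [-30, 10, 0], "turn": [0, 0, 0]},
  {"jaw": 0.5, "travel": [-28, 9, 0], "turn": [0, 0, 0]},
  {"jaw": 0.5, "travel": [0, 0, 35], "turn": [0, 0, 0]},
  {"jaw": 0.5, "travel": [0, 0, 35], "turn": [0, 0, 0]},
  {"jaw": 0.5, "travel": [0, 0, 16], "turn": [0, 0, 0]},
  {"jaw": 0.5, "travel": [0, 0, 0], "turn": [0, 0, 0]},
  {"jaw": 0.5, "travel": [0, 0, 0], "turn": [0, 0, 0]},
])

```text
time: 56.5
tool_pos: [526.7, -451.2, 116.8]
tcp_rot: [0.108, 0.814, 0.566, 0.075]
force: [0.3, 0.4, 0.4]
finger_gap: 42.8
```

```bash
python3 disc.py 541.5 -456.6 159.8 11.5; python3 ov.py 541.5 -456.6 159.8 pics/s27.png
```

```text
t 56.50 gap 42.8 F [0.3 0.4 0.4] pos [ 526.7 -451.2  116.8] head -20.34 q6 -0.58
turn total [ 0.002  0.001 -0.002]  n 1 each [ 0.002  0.001 -0.002]
travel old frame [ 0.1 -0.6 51.3] n 2 each [ 0.  -0.3 25.7]
travel new frame [ 0.  -0.5 51.3] n 2 each [ 0.  -0.3 25.7]
[ 538.7 -455.6   67.1]
```

View pics/s27.png

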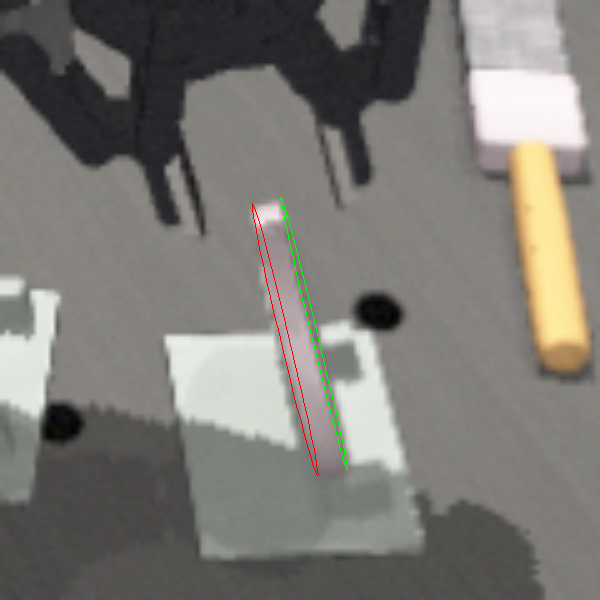

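Edge-on disc is centred between the fingers. Grip.

Call:
move_arm([
  {"jaw": 0.5, "travel": [0, -0.5, 20], "turn": [0, 0, 0]},
  {"jaw": 0.5, "travel": [0, 0, 20], "turn": [0, 0, 0]},
  {"jaw": 0.5, "travel": [0, 0, 11], "turn": [0, 0, 0]},
  {"jaw": 0.35, "travel": [0, 0, 0], "turn": [0, 0, 0]},
  {"jaw": 0.25, "travel": [0, 0, 0], "turn": [0, 0, 0]},
  {"jaw": 0.15, "travel": [0, 0, 0], "turn": [0, 0, 0]},
  {"jaw": 0.1, "travel": [0, 0, 0], "turn": [0, 0, 0]},
  {"jaw": 0.1, "travel": [0, 0, 0], "turn": [0, 0, 0]},
], squeeze=30)

```text
time: 57.35
tool_pos: [538.6, -455.8, 67.4]
tcp_rot: [0.108, 0.814, 0.565, 0.075]
force: [-1.1, 1.3, 6.0]
finger_gap: 9.8
```

Call:
move_arm([
  {"jaw": 0.02, "travel": [0, 0, 0], "turn": [0, 0, 0]},
  {"jaw": 0.02, "travel": [0, 0, 0], "turn": [0, 0, 0]},
  {"jaw": 0.02, "travel": [0, 0, -5], "turn": [0, 0, 0]},
  {"jaw": 0.02, "travel": [0, 0, -15], "turn": [0, 0, 0]},
  {"jaw": 0.02, "travel": [0, 0, -30], "turn": [0, 0, 0]},
  {"jaw": 0.02, "travel": [0, 0, -40], "turn": [0, 0, 0]},
  {"jaw": 0.02, "travel": [0, 0, -40], "turn": [0, 0, 0]},
  {"jaw": 0.02, "travel": [0, 0, 0], "turn": [0, 0, 0]},
], squeeze=60)

```text
time: 58.15
tool_pos: [507.0, -444.7, 197.4]
tcp_rot: [0.111, 0.814, 0.565, 0.075]
force: [0.8, -1.1, -4.8]
finger_gap: 9.3
```

```bash
python3 pl.py 399.9 328.1 190 35.4; python3 ov.py 541.5 -456.6 159.8 pics/s28.png
```

```text
t 58.15 gap 9.3 F [ 0.8 -1.1 -4.8] pos [ 507.  -444.7  197.4] head -20.40 q6 -0.57
turn total [ 0.246  0.134 -0.968]  n 7 each [ 0.035  0.019 -0.138]
travel old frame [ 686.7 -358.4  -93.3] n 16 each [ 42.9 -22.4  -5.8]
travel new frame [692.  360.3   7.4] n 16 each [43.3 22.5  0.5]
```

View pics/s28.png

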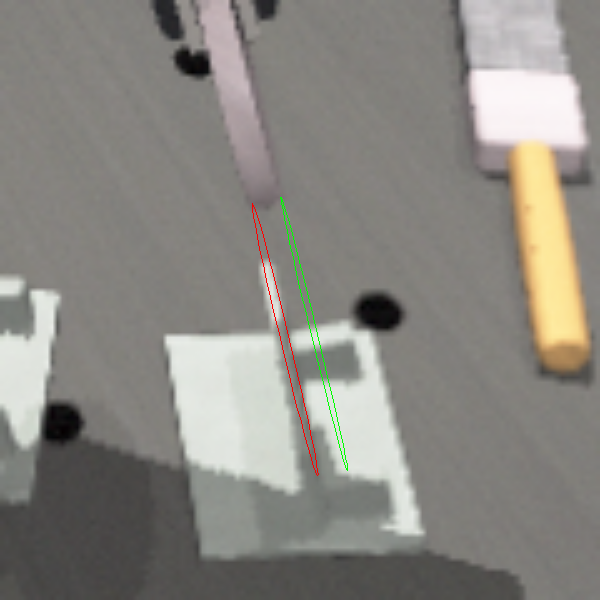

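Call:
move_arm([
  {"jaw": 0.02, "travel": [0, 0, 0], "turn": [0.035, 0.019, -0.138]},
  {"jaw": 0.02, "travel": [0, 0, 0], "turn": [0.035, 0.019, -0.138]},
  {"jaw": 0.02, "travel": [0, 0, 0], "turn": [0.035, 0.019, -0.138]},
  {"jaw": 0.02, "travel": [0, 0, 0], "turn": [0.035, 0.019, -0.138]},
  {"jaw": 0.02, "travel": [0, 0, 0], "turn": [0.035, 0.019, -0.138]},
  {"jaw": 0.02, "travel": [0, 0, 0], "turn": [0.035, 0.019, -0.138]},
  {"jaw": 0.02, "travel": [0, 0, 0], "turn": [0.035, 0.019, -0.138]},
  {"jaw": 0.02, "travel": [0, 0, 0], "turn": [0, 0, 0]},
])

```text
time: 59.0
tool_pos: [506.7, -442.8, 189.4]
tcp_rot: [-0.004, 0.458, 0.889, 0.002]
force: [-0.3, 0.3, -4.4]
finger_gap: 9.2
```

```bash
python3 pl.py 399.9 328.1 190 35.4
```

```text
t 59.00 gap 9.2 F [-0.3  0.3 -4.4] pos [ 506.7 -442.8  189.4] head 35.45 q6 -1.41
turn total [-0.001 -0.01   0.001]  n 1 each [-0.001 -0.01   0.001]
travel old frame [689.9 360.1   5.7] n 16 each [43.1 22.5  0.4]
travel new frame [ 6.903e+02  3.595e+02 -6.000e-01] n 16 each [43.1 22.5 -0. ]
```

Call:
move_arm([
  {"jaw": 0.02, "travel": [38, 20, 0], "turn": [0, -0.01, 0.001]},
  {"jaw": 0.02, "travel": [38, 20, 0], "turn": [0, 0, 0]},
  {"jaw": 0.02, "travel": [38, 20, 0], "turn": [0, 0, 0]},
  {"jaw": 0.02, "travel": [38, 20, 0], "turn": [0, 0, 0]},
  {"jaw": 0.02, "travel": [38, 20, 0], "turn": [0, 0, 0]},
  {"jaw": 0.02, "travel": [38, 20, 0], "turn": [0, 0, 0]},
  {"jaw": 0.02, "travel": [38, 20, 0], "turn": [0, 0, 0]},
  {"jaw": 0.02, "travel": [38, 20, 0], "turn": [0, 0, 0]},
  {"jaw": 0.02, "travel": [38, 20, 0], "turn": [0, 0, 0]},
  {"jaw": 0.02, "travel": [38, 20, 0], "turn": [0, 0, 0]},
  {"jaw": 0.02, "travel": [38, 20, 0], "turn": [0, 0, 0]},
  {"jaw": 0.02, "travel": [38, 20, 0], "turn": [0, 0, 0]},
])

```text
time: 60.2
tool_pos: [438.5, 68.9, 189.7]
tcp_rot: [0.001, 0.462, 0.887, -0.001]
force: [1.2, 0.3, -4.9]
finger_gap: 9.2
```

Call:
move_arm([
  {"jaw": 0.02, "travel": [38, 20, 0], "turn": [0, 0, 0]},
  {"jaw": 0.02, "travel": [38, 20, 0], "turn": [0, 0, 0]},
  {"jaw": 0.02, "travel": [38, 20, 0], "turn": [0, 0, 0]},
  {"jaw": 0.02, "travel": [38, 20, 0], "turn": [0, 0, 0]},
  {"jaw": 0.02, "travel": [38, 18, 0], "turn": [0, 0, 0]},
  {"jaw": 0.02, "travel": [20, 9, 0], "turn": [0, 0, 0]},
  {"jaw": 0.02, "travel": [0, 0, 0], "turn": [0, 0, 0]},
  {"jaw": 0.02, "travel": [0, 0, 0], "turn": [0, 0, 0]},
])

```text
time: 61.0
tool_pos: [405.2, 300.4, 188.6]
tcp_rot: [0.001, 0.461, 0.887, -0.001]
force: [-0.2, -0.2, -5.5]
finger_gap: 8.9
```

```bash
python3 pl.py 399.9 328.1 140 35.4
```

```text
t 61.00 gap 8.9 F [-0.2 -0.2 -5.5] pos [405.2 300.4 188.6] head 35.11 q6 -0.06
turn total [-0.001  0.004 -0.005]  n 1 each [-0.001  0.004 -0.005]
travel old frame [25.9 11.7 48.5] n 2 each [13.   5.8 24.3]
travel new frame [25.7 11.7 48.6] n 2 each [12.8  5.9 24.3]
```

Call:
move_arm([
  {"jaw": 0.02, "travel": [13, 6, 0], "turn": [0, 0.003, -0.005]},
  {"jaw": 0.02, "travel": [12.7, 5.5, 0], "turn": [0, 0, 0]},
  {"jaw": 0.02, "travel": [0, 0, 25], "turn": [0, 0, 0]},
  {"jaw": 0.02, "travel": [0, 0, 22], "turn": [0, 0, 0]},
  {"jaw": 0.02, "travel": [0, 0, 0], "turn": [0, 0, 0]},
  {"jaw": 0.02, "travel": [0, 0, 0], "turn": [0, 0, 0]},
  {"jaw": 0.02, "travel": [0, 0, 0], "turn": [0, 0, 0]},
  {"jaw": 0.02, "travel": [0, 0, 0], "turn": [0, 0, 0]},
])

```text
time: 61.8
tool_pos: [400.9, 328.5, 143.6]
tcp_rot: [0.001, 0.458, 0.889, 0.001]
force: [0.1, 0.1, -4.2]
finger_gap: 9.2
```

```bash
python3 pl.py 399.9 328.1 71 35.4; python3 - <<'E'
from h import *
s=cam("side");t=cam("top")
cv2.imwrite("pics/s29.png",cv2.resize(s["color"][120:220,200:300,::-1],None,fx=6,fy=6))
E
```

```text
t 61.80 gap 9.2 F [ 0.1  0.1 -4.2] pos [400.9 328.5 143.6] head 35.50 q6 -0.02
turn total [0.002 0.001 0.002]  n 1 each [0.002 0.001 0.002]
travel old frame [ 0.3 -1.2 72.6] n 2 each [ 0.2 -0.6 36.3]
travel new frame [ 0.3 -1.  72.6] n 2 each [ 0.1 -0.5 36.3]
```

View pics/s29.png

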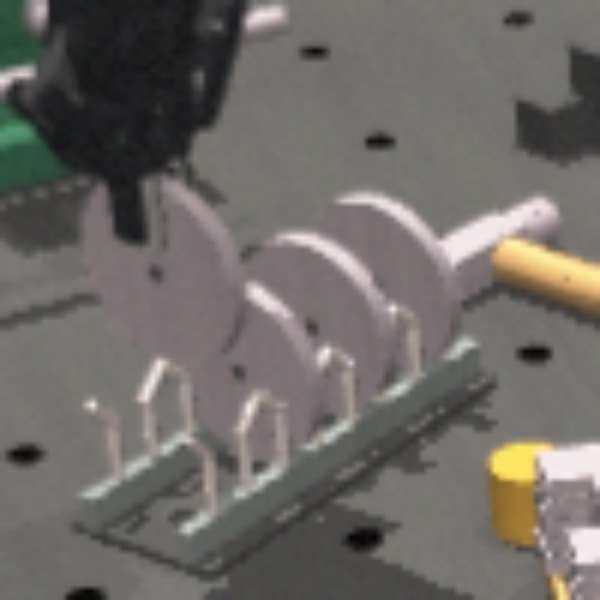

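Call:
move_arm([
  {"jaw": 0.02, "travel": [0, -0.5, 12], "turn": [0, 0, 0]},
  {"jaw": 0.02, "travel": [0, 0, 10], "turn": [0, 0, 0]},
  {"jaw": 0.02, "travel": [0, 0, 8], "turn": [0, 0, 0]},
  {"jaw": 0.02, "travel": [0, 0, 8], "turn": [0, 0, 0]},
  {"jaw": 0.02, "travel": [0, 0, 0], "turn": [0, 0, 0]},
  {"jaw": 0.02, "travel": [0, 0, 0], "turn": [0, 0, 0]},
])

```text
time: 62.5
tool_pos: [400.0, 327.8, 104.3]
tcp_rot: [0.0, 0.458, 0.889, -0.0]
force: [0.8, -0.0, -4.0]
finger_gap: 9.4
```

```bash
python3 pl.py 399.9 328.1 71 35.4; python3 - <<'E'
from h import *
s=cam("side");t=cam("top")
cv2.imwrite("pics/s30.png",cv2.resize(s["color"][130:220,200:290,::-1],None,fx=6.5,fy=6.5))
E
```

```text
t 62.50 gap 9.4 F [ 0.8 -0.  -4. ] pos [400.  327.8 104.3] head 35.52 q6 -0.02
turn total [-0.     0.001  0.002]  n 1 each [-0.     0.001  0.002]
travel old frame [ 0.3  0.1 33.3] n 1 each [ 0.3  0.1 33.3]
travel new frame [ 0.3  0.1 33.3] n 1 each [ 0.3  0.1 33.3]
```

View pics/s30.png

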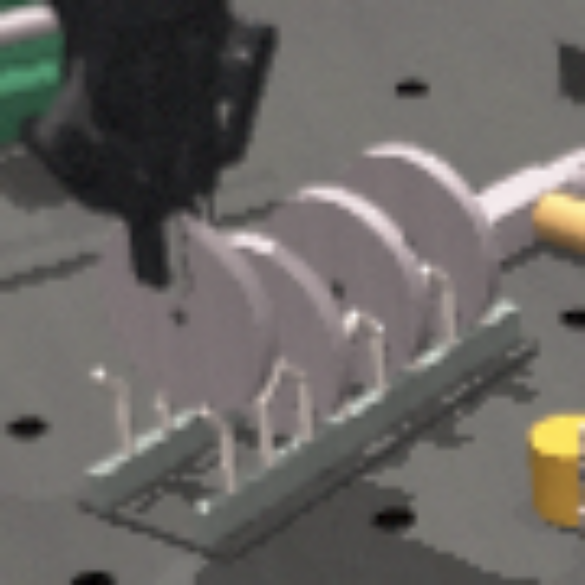

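Call:
move_arm([
  {"jaw": 0.02, "travel": [0, 0, 8], "turn": [0, 0, 0]},
  {"jaw": 0.02, "travel": [0, 0, 8], "turn": [0, 0, 0]},
  {"jaw": 0.02, "travel": [0, 0, 8], "turn": [0, 0, 0]},
  {"jaw": 0.02, "travel": [0, 0, 6], "turn": [0, 0, 0]},
  {"jaw": 0.02, "travel": [0, 0, 1], "turn": [0, 0, 0]},
  {"jaw": 0.02, "travel": [0, 0, 0], "turn": [0, 0, 0]},
  {"jaw": 0.02, "travel": [0, 0, 0], "turn": [0, 0, 0]},
])

```text
time: 63.3
tool_pos: [400.1, 327.8, 73.6]
tcp_rot: [0.001, 0.458, 0.889, -0.0]
force: [0.0, -0.9, -4.3]
finger_gap: 8.9
```

Call:
move_arm([
  {"jaw": 0.02, "travel": [0, 0, 1], "turn": [0, 0, 0]},
  {"jaw": 0.02, "travel": [0, 0, 1], "turn": [0, 0, 0]},
  {"jaw": 0.02, "travel": [0, 0, 0], "turn": [0, 0, 0]},
])

```text
time: 63.6
tool_pos: [400.4, 328.4, 72.1]
tcp_rot: [0.001, 0.458, 0.889, 0.001]
force: [-1.7, 5.0, -0.8]
finger_gap: 9.2
```

Call:
move_arm([
  {"jaw": 0.02, "travel": [0, 0, 0.5], "turn": [0, 0, 0]},
  {"jaw": 0.12, "travel": [0, 0, 0], "turn": [0, 0, 0]},
  {"jaw": 0.18, "travel": [0, 0, 0], "turn": [0, 0, 0]},
  {"jaw": 0.25, "travel": [0, 0, 0], "turn": [0, 0, 0]},
  {"jaw": 0.28, "travel": [0, 0, 0], "turn": [0, 0, 0]},
  {"jaw": 0.28, "travel": [0, 0, -10], "turn": [0, 0, 0]},
  {"jaw": 0.28, "travel": [0, 0, -30], "turn": [0, 0, 0]},
  {"jaw": 0.28, "travel": [0, 0, -40], "turn": [0, 0, 0]},
  {"jaw": 0.28, "travel": [0, 0, -40], "turn": [0, 0, 0]},
  {"jaw": 0.28, "travel": [-35, -35, 0], "turn": [0, 0, 0]},
  {"jaw": 0.28, "travel": [-35, -35, 0], "turn": [0, 0, 0]},
])

```text
time: 64.7
tool_pos: [383.7, 229.7, 192.6]
tcp_rot: [0.001, 0.457, 0.89, 0.001]
force: [1.3, -0.5, -0.3]
finger_gap: 23.7
```

Call:
move_arm([
  {"jaw": 0.28, "travel": [-35, -10, 0], "turn": [0, 0, 0]},
  {"jaw": 0.28, "travel": [-35, -10, 0], "turn": [0, 0, 0]},
  {"jaw": 0.28, "travel": [-35, -10, 0], "turn": [0, 0, 0]},
  {"jaw": 0.28, "travel": [-35, -10, 0], "turn": [0, 0, 0]},
  {"jaw": 0.28, "travel": [-35, -10, 0], "turn": [0, 0, 0]},
  {"jaw": 0.28, "travel": [-35, -10, 0], "turn": [0, 0, 0]},
  {"jaw": 0.28, "travel": [-35, 0, 0], "turn": [0, 0, 0]},
  {"jaw": 0.28, "travel": [-35, 0, 0], "turn": [0, 0, 0]},
  {"jaw": 0.28, "travel": [0, 0, 0], "turn": [0, 0, 0]},
  {"jaw": 0.28, "travel": [0, 0, 0], "turn": [0, 0, 0]},
])

```text
time: 65.7
tool_pos: [497.3, -32.8, 191.6]
tcp_rot: [0.0, 0.458, 0.889, -0.0]
force: [-0.5, 0.5, -0.4]
finger_gap: 24.0
```

```bash
python3 look.py pics/f.png 244,231,70; python3 - <<'E'
from h import *
s=cam("side");t=cam("top")
cv2.imwrite("pics/fs.png",s["color"][:,:,::-1]);cv2.imwrite("pics/ft.png",t["color"][:,:,::-1])
cv2.imwrite("pics/fr.png",cv2.resize(s["color"][130:240,200:350,::-1],None,fx=5,fy=5))
E
```

```text
244,231,70 [574.6 155.3  82.5] 0.044
```

View pics/ft.png

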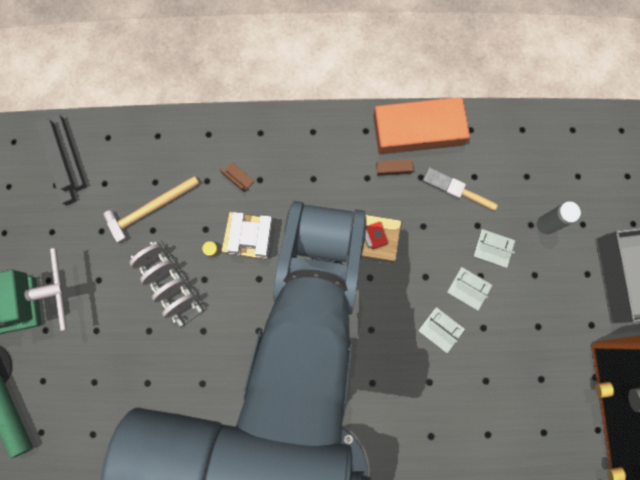

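View pics/fr.png

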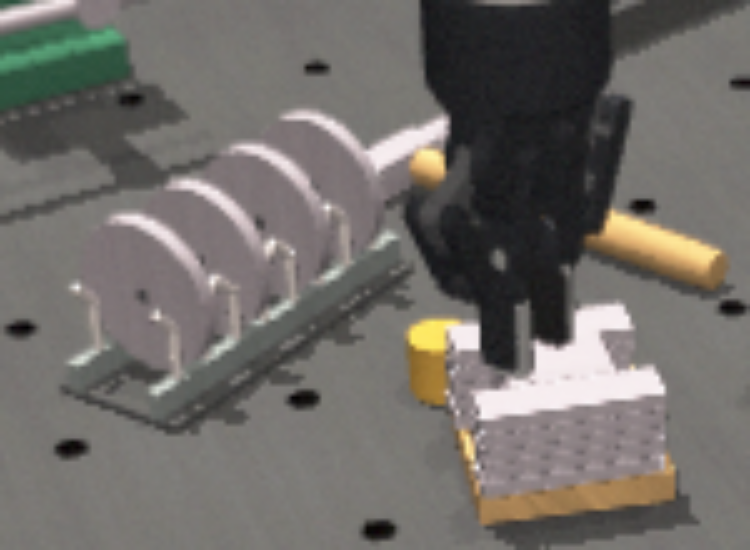

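View pics/fs.png

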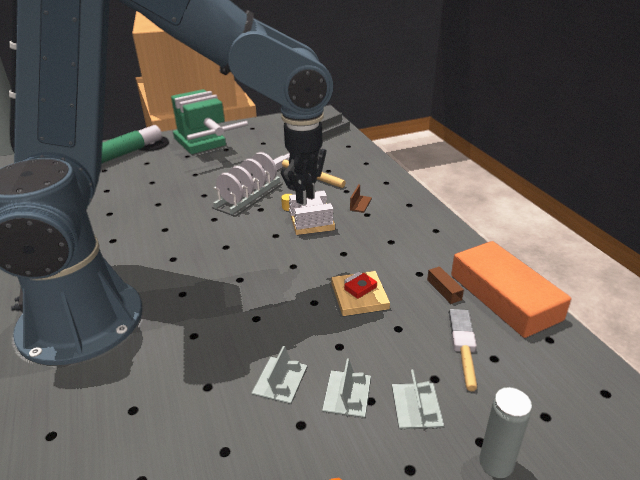

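```bash
python3 - <<'E'
from plant import manip
o=manip.observe(); print(o["time"],o["tool_pos"],abs(o["dq"]).max()); print(manip.sign_off())
E
```

```text
65.85 [496.94335054 -31.78215296 191.59344201] 0.003184463019934025
the job is handed in; nothing more can be done
None
```

I stacked all four loose plates on the base plate. The three round blanks from the easels stand in the three free rack slots, and the blank already in the rack is still in its slot. I handed the job in at about 66 s of the 210 s allowed.

**Plate pile:** in the side view the stack is flush. The top camera puts the top plate about 3 mm in y and 0.2° in yaw from my first fit of the base plate. The limits are 8 mm and 0.12 rad. Some of that 3 mm may be calibration error that grows with height.

**Rack:** each blank settled at the height a seated blank should have, and the last pictures show all four standing one to a slot. I did not measure the final positions of the blanks, or of the base plate under the pile.

**Everything else:** the magnet, stub, hammer and other items look where they were. The easels are empty, and the arm is clear of everything and at rest.

**What went wrong:** the first grip on the second plate was too shallow. The fingers slid over its top and the wrist felt about 30 N, well under the 120 N limit. The plate did not move, and I gripped it again lower down.

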